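Nuts for the pate can: nest the can, scoop the nuts in, put the scoop back

TASK

First push the empty can fully home between the converging rails so that it touches both of them. Then use the scoop, never the fingers, to scoop all the chestnuts and all the hazelnuts out of the two channels of the pan and tip them into the can. Finally stand the scoop upright on the middle of its drip plate, leave the can upright and fully home between the rails, and leave the closed can, the check weight and the stack of lids where they are.

Things in the scene. Friction and masses are not known exactly. Their poses are not given: they have to be found in the camera images.
- nest_seat (a point): Fixed can nest: two aluminium rails, 40 mm high, forming a V of 70 degrees that narrows away from the robot. Point on the table under the axis of a 71 mm can that touches both rails. x points along the V's centre line into the narrow end; the mouth, 145 mm wide between the rail ends, lies 43 mm from the point towards -x.
- can_center (a point): Empty open tinplate can, 71 mm diameter, 106 mm high, about 50 g; this point is on its axis half-way up (53 mm over its foot), z axis up. Mouth 59 mm wide inside at the rim. It slides on the table.
- scoop_grip (a point): Middle of the gripping part of the scoop's black upright grip, 85 mm over the scoop's underside. The grip is a flat-sided bar 24 mm along x by 18 mm along y, top 108 mm over the underside, clear of the side walls from 35 mm up. The scoop's open nose points to this frame's -x. Steel scoop, 0.16 kg, starts on its drip plate.
- scoop_foot (a point): Middle of the scoop's flat underside, 33.5 mm in front (-x) of the grip's axis, axes as scoop_grip. The floor is 2 mm thick, 95 mm long (lip 47.5 mm in front of this point), outer width 50 mm; side walls 31 mm high; the hollow from the lip to the back wall in front of the grip is 68 mm long, 46 mm wide.
- pan: Fixed steel pan with two parallel channels along x, each 58 mm wide inside; origin under its middle on the table. Floor 4 mm over the table, x from -100 to +100 mm; from there each end wall slopes up and outward at 55 degrees (250 mm long at the rim). Outer walls with rim 41 mm, dividing wall 34 mm over the table.
- pan_left (a point): Middle of the floor of the pan's channel on its +y side (holds the chestnuts), on the floor surface, axes as the pan.
- pan_right (a point): Middle of the floor of the pan's channel on its -y side (holds the hazelnuts), on the floor surface, axes as the pan.
- plate: Fixed flat grey drip plate with a dark pad on it, 130 mm (x) by 80 mm (y), 6 mm thick, on which the scoop stands; origin under its middle.
- sealed_can: Bystander: closed can, 71 mm diameter, 107 mm high; origin at its foot. Leave it alone.
- check_weight: Bystander: steel check weight with a knob, 38 mm diameter, 61 mm high; origin at its foot. Leave it alone.
- lids: Bystander: upright stack of nested can lids, 73 mm diameter, 86 mm high; origin at its foot. Leave it alone.
- chestnut_1: Roasted peeled chestnut, light brown, hard, nearly round, 22 mm long, 20 mm thick, 12 g, rolls; origin at its middle, x along its length. In the +y channel towards the pan's -x end. Absent in some starts.
- chestnut_2: Roasted peeled chestnut, light brown, hard, nearly round, 22 mm long, 20 mm thick, 12 g, rolls; origin at its middle, x along its length. In the +y channel towards the pan's -x end. Absent in some starts.
- chestnut_3: Roasted peeled chestnut, light brown, hard, nearly round, 22 mm long, 20 mm thick, 12 g, rolls; origin at its middle, x along its length. In the +y channel towards the pan's -x end. Absent in some starts.
- hazelnut_1: Hazelnut kernel, darker brown, hard, nearly round, 18 mm long, 16 mm thick, 12 g, rolls; origin at its middle, x along its length. In the -y channel towards the pan's -x end. Absent in some starts.
- hazelnut_2: Hazelnut kernel, darker brown, hard, nearly round, 18 mm long, 16 mm thick, 12 g, rolls; origin at its middle, x along its length. In the -y channel towards the pan's -x end. Absent in some starts.
- hazelnut_3: Hazelnut kernel, darker brown, hard, nearly round, 18 mm long, 16 mm thick, 12 g, rolls; origin at its middle, x along its length. In the -y channel towards the pan's -x end. Absent in some starts.

How it is judged:
By the outcome, as a careful person would: the job done as asked, in the order asked, and still so for the second after the job is handed in, with the robot touching nothing.
Of chestnut_1, chestnut_2, chestnut_3 only 2 to 3 are there at a start; the rules pass over those that are not, and their reading is None.
Of hazelnut_1, hazelnut_2, hazelnut_3 only 2 to 3 are there at a start; the rules pass over those that are not, and their reading is None.
At some moment in a run one of can may be knocked a few centimetres aside while the robot is not near it.
It also fails if it takes over 210 s, if anything falls off the work surface, if the arm or the gripper's body presses on something with over 40 N, if the wrist force passes 120 N, or if a joint passes its speed limit or range.

ROBOT

A 6-joint arm with a two-finger parallel gripper is mounted at the origin on the work surface; the furniture and walls round the work are solid. World frame = base frame: x ahead of the robot, y to its left, z up, the work surface at z = 0. Lengths are in m, angles in degrees, forces in N, time in s.
With the tool pointing down it reaches from about 0.35 to 1 m from the base axis. Payload 7.1 kg.
Tool frame: the origin (TCP) lies at the very end of the fingers, on their centre line; the grasp point (between the pads) lies 19 mm behind it (bot.tcp_to_grasp is the distance from the TCP to the grasp point, in m); y points along the fingers, x is the direction in which the jaws open and shut, and the axes are right-handed (so a half turn about y gives the same grasp; the last joint's range is limited). The gripper opens to 85 mm and grips with 20 to 120 N. Pads are 22 mm wide; open, the fingers measure 114 mm over their backs; the gripper's body (76 mm by 85 mm) begins 54 mm behind the grasp point. The pads swing forward as they close: fully open they stand 13 mm farther back than shut.
Start: joints at [66.979, 24.242, 93.386, -0, 62.372, -1.089], TCP at [0.233, 0.58, 0.194] pointing down, gripper open.
Joint ranges: [-172.04, 172.04], [-51.8, 120.97], [4.93, 147.93], [-75.15, 255.16], [6.16, 154.13], [-145.62, 145.62]. Speed limits (degrees/s): [136.94, 136.94, 172.46, 180, 180, 180].

INTERFACE

Orientations are given as a 3x3 rotation matrix whose columns are the frame's x, y, z axes.
In Python, from cell import bot gives the robot as it stands.
- The arm moves only by the tool jog_arm, never from a script. Its argument "moves" is a list of rows, each a list of 7 numbers: the turn, a rotation vector about the tool's x, y, z in degrees, then the shift along the tool's x, y, z in cm, then the opening, from -1 (shut) to 1 (fully open). A call has exactly 5 rows; each row is the pose to reach, as a shift and turn from the pose commanded when the call began, along the tool's axes at that moment; what a row does not reach only later rows make up. A row lasts 1/12 s, in which the tool goes at most 41.7 mm and 7.16 degrees, less where a joint would pass 70% of its speed; a pose out of reach is approached as far as the arm can. A call with a gripper value outside its range is refused whole. The fingers move at their own pace and stop on an object; "force" is the grip in N (left out, the last holds). Time passes only in rows, so rows that repeat a pose let the fingers close, or fill a call up. It gives the time, the measured TCP pose, the force and the opening at its end, in the units of the state.
- bot.state(): the state, without advancing time (a new reading comes with each control period).
- bot.get_image(name): name is "scene" or "top" or "wrist"; returns a dict with "color" (420x560x3 uint8, red, green, blue), "range_z" (420x560 float32, m along the optical axis (not along the pixel's ray), 0 where there is no reading), "camera_matrix" (3x3 intrinsics, pixels), "eye" and "rotation" of the camera in the world. Camera axes: x right, y up, looking along -z (the intrinsics and any distortion apply to the point x, -y, -z); pixel columns grow to the right and rows downward; lengths in m; the calibration is good to about 2 mm. The wrist camera is an equidistant fisheye: a pixel r from the principal point sees the ray r / f radians off the axis. A picture is of the moment at which its call begins.
- bot.sign_off(): hands the job in, once; it reports no verdict.
Trained networks look in a picture, given as the dict that the camera call returned (one of the last four; its "shot" number tells which), for a name from the list of things; names that differ only in an ending like _2 or _b are one class to them, and where a whole thing is asked for, a point or a joint stands for the part that bears it (a point fixed in the world has none). Each returns a list of dicts, best first, with "confidence" (0 to 1); they miss things now and then, are a little off and sometimes report something else, mostly with a low value. They report only what shows in the picture. A call takes as long as a camera call.
- bot.search_frame(picture, query): "at" ([x, y, z] in m, in world coordinates, good to about 4 mm: the middle of the surface that is visible of it).
- bot.silhouettes(picture, query): "pixels" (420x560 bool, what is visible of it).
- bot.place_of(picture, query): "at" ([x, y, z] in m, in world coordinates, good to about 4 mm: a listed point, or the origin of a listed thing).
The state is a dict: "t": time; "joints": joint angles; "joint_velocities": joint speeds; "joint_torque": joint torques, N m; "tool_pos": TCP position; "orientation": TCP orientation; "contact_force": force on the tool from outside, world axes, zero at the start; "moment": the same for the moment, N m; "gripper_width": finger opening in m.
Only numpy, scipy, OpenCV 4.12 (cv2) and the standard library are available. Lean on these libraries where they do the work, as an engineer would, in place of code of your own. Each camera call takes 0.05 s, during which the arm holds its last target.

## Working session

There is one attempt and no reset: what is moved stays moved. The work goes in short steps, Python scripts to look and compute and a tool call to move; the robot and the scene stay as the last step left them, time stands still between calls to the robot, and variables do not carry over. Pictures are saved under pics/ and viewed, and the job is handed in when it is done.

Besides the shell and the picture viewer there is one more tool, called after ">>>" by a JSON object that holds its "fn" and its "kwargs", one argument or row to a line. jog_arm: Moves the arm, as the interface text tells. Its arguments: {"type":"object","properties":{"moves":{"type":"array","items":{"type":"array","items":{"type":"number"}}},"force":{"type":"number"}},"required":["moves"]}

```bash
ls; mkdir -p pics
cat > h.py <<'E'
import numpy as np, cv2
from cell import bot
def save(p,n): cv2.imwrite('pics/'+n+'.png', p['color'][:,:,::-1])
E
python3 - <<'E'
from h import *
print(bot.state())
for c in ["scene","top","wrist"]:
    p=bot.get_image(c); save(p,c+'0'); print(c,p['eye'].round(3) if hasattr(p['eye'],'round') else p['eye'],p['camera_matrix'])
    if c=='wrist': continue
    for q in ["nest_seat","can_center","scoop_grip","scoop_foot","pan","pan_left","pan_right","plate","sealed_can","check_weight","lids","chestnut_1","hazelnut_1"]:
        r=bot.place_of(p,q)
        print(q,[( np.round(d['at'],4).tolist(),round(d['confidence'],2)) for d in r[:4]], [k for k in r[0]] if r else '')
E
```

```text
pics
{'t': 0.0, 'joints': array([ 6.69796915e+01,  2.42875338e+01,  9.34335540e+01,  1.78064475e-03,
        6.23711075e+01, -1.08630295e+00]), 'joint_velocities': array([ 0.09555208, -0.07401005, -0.021438  , -0.01027696,  0.04704377,
        0.14750113]), 'joint_torque': array([-1.91979940e-03, -5.57368720e+01, -2.81743062e+01, -8.48220566e-05,
        7.16919239e-03, -3.21890798e-05]), 'tool_pos': array([0.23316123, 0.57920669, 0.19329738]), 'orientation': array([[ 3.73551259e-01, -6.54595830e-04, -9.27609308e-01],
       [ 9.27608145e-01, -1.47020285e-03,  3.73551828e-01],
       [-1.60829932e-03, -9.99998705e-01,  5.80122970e-05]]), 'contact_force': array([-0.28226202,  0.60435853,  0.57590933]), 'moment': array([-0.00166545,  0.01372312,  0.03192565]), 'gripper_width': 0.08527595007087241}
scene [-0.065 -0.687  1.016] [[398.71080181   0.         279.70283791]
 [  0.         398.71080181 208.18853259]
 [  0.           0.           1.        ]]
nest_seat [([0.6434, 0.2763, -0.0025], 0.64)] ['at', 'confidence']
can_center [([0.4424, 0.2694, 0.0524], 0.98)] ['at', 'confidence']
sco
[... 1791 characters left out ...]
0.0922], 0.18)] ['at', 'confidence']
sealed_can [([0.7835, 0.0935, -0.0017], 0.97), ([0.6848, -0.2931, -0.0005], 0.25)] ['at', 'confidence']
check_weight [([0.6857, -0.2928, -0.0011], 0.46)] ['at', 'confidence']
lids [([0.5772, -0.4521, 0.0012], 0.61)] ['at', 'confidence']
chestnut_1 [([0.4956, 0.0237, 0.0101], 0.43), ([0.5223, 0.0061, 0.0133], 0.39)] ['at', 'confidence']
hazelnut_1 [([0.6856, -0.2928, 0.0006], 0.67), ([0.4925, -0.0406, 0.0104], 0.51), ([0.4851, -0.0712, 0.0136], 0.48), ([0.5195, -0.0579, 0.0141], 0.43)] ['at', 'confidence']
wrist [0.157 0.611 0.373] [[325.1922621    0.         282.16926883]
 [  0.         325.1922621  204.17297596]
 [  0.           0.           1.        ]]
```

View pics/scene0.png

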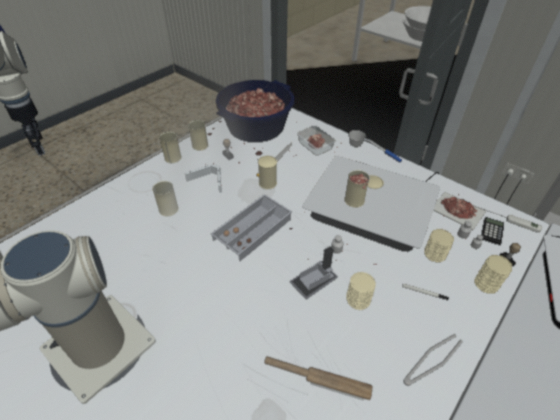

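View pics/top0.png

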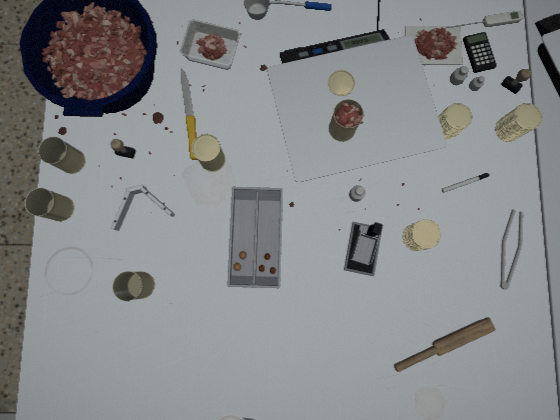

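View pics/wrist0.png

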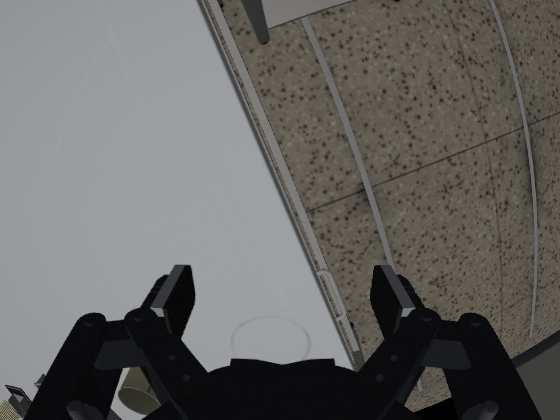

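```bash
cat >> h.py <<'E'
def px2w(p,u,v,z):
    K=np.array(p['camera_matrix']);R=np.array(p['rotation']);e=np.array(p['eye'])
    d=np.array([(u-K[0,2])/K[0,0],-(v-K[1,2])/K[1,1],-1.]); d=R@d
    return e+d*(z-e[2])/d[2]
def w2px(p,P):
    K=np.array(p['camera_matrix']);R=np.array(p['rotation']);e=np.array(p['eye'])
    c=R.T@(np.array(P)-e); return np.array([K[0,2]+K[0,0]*c[0]/-c[2],K[1,2]+K[1,1]*c[1]/c[2]])
def cloud(p):
    K=np.array(p['camera_matrix']);R=np.array(p['rotation']);e=np.array(p['eye'])
    Z=p['range_z']; v,u=np.mgrid[:Z.shape[0],:Z.shape[1]]
    c=np.stack([(u-K[0,2])/K[0,0]*Z,-(v-K[1,2])/K[1,1]*Z,-Z],-1)
    return c@R.T+e
def crop(p,n,u0,u1,v0,v1,s):
    cv2.imwrite('pics/'+n+'.png',cv2.resize(p['color'][v0:v1,u0:u1,::-1],None,fx=s,fy=s,interpolation=cv2.INTER_CUBIC))
E
python3 - <<'E'
from h import *
p=bot.get_image('top')
np.savez('top0.npz',**{k:p[k] for k in ['color','range_z','camera_matrix','eye','rotation']})
crop(p,'t1',90,290,170,310,4)
crop(p,'t2',330,450,170,290,5)
for q in ['pan','plate','scoop_foot','nest_seat','check_weight','can_center']:
    for d in bot.silhouettes(p,q)[:1]:
        m=d['pixels']; v,u=np.nonzero(m)
        W=np.array([px2w(p,a,b,0.04 if q in('pan','nest_seat') else .006)[:2] for a,b in zip(u,v)])
        r=cv2.minAreaRect((W*1000).astype(np.float32)); print(q,d['confidence'],m.sum(),r)
E
```

```text
plate 0.74 713 ((544.4354858398438, -308.4021911621094), (80.55950927734375, 134.50405883789062), 79.30023193359375)
scoop_foot 0.9 846 ((561.9791870117188, -318.0011901855469), (57.774417877197266, 113.64261627197266), 73.10575866699219)
nest_seat 0.83 758 ((653.0880737304688, 274.0635681152344), (101.99492645263672, 158.74658203125), 15.5181303024292)
check_weight 0.51 206 ((691.5066528320312, -295.5616455078125), (37.71876907348633, 44.74253845214844), 45.008148193359375)
can_center 0.67 1002 ((445.62152099609375, 289.60247802734375), (71.32279968261719, 106.27301025390625), 0.39572036266326904)
```

```bash
ls pics
```

```text
scene0.png
t1.png
t2.png
top0.png
wrist0.png
```

View pics/t1.png

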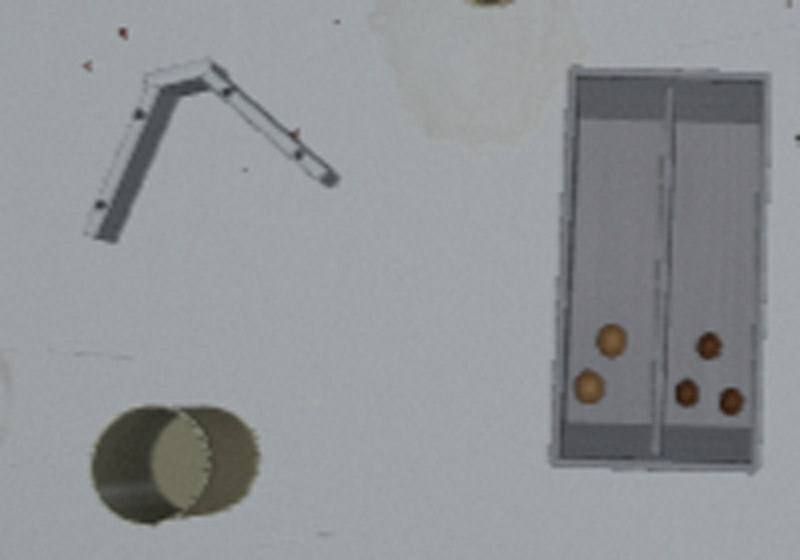

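View pics/t2.png

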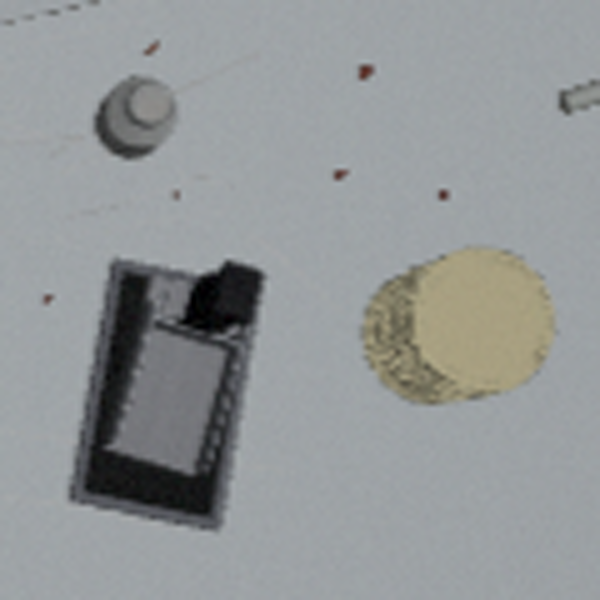

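Run:
```python
from h import *
p=dict(np.load('top0.npz'))
def f(pts,s,o,z): return np.array([px2w(p,(a+.5)/s+o[0]-.5,(b+.5)/s+o[1]-.5,z)[:2] for a,b in pts])
ang=lambda a,b: np.degrees(np.arctan2(*(b-a)[::-1]))
P=f([(573,68),(769,76),(757,470),(552,464)],4,(90,170),.041)
print('pan',P.round(4).tolist(),P.mean(0),ang(P[3],P[0]),ang(P[2],P[1]),ang(P[1],P[0])-90,ang(P[2],P[3])-90)
N=f([(85,235),(148,75),(335,183),(212,62)],4,(90,170),.04)
print('nest',N.round(4).tolist(),ang(N[0],N[1]),ang(N[2],N[3]))
Q=f([(115,262),(265,290),(218,528),(72,498)],5,(330,170),.006)
print('plate',Q.round(4).tolist(),Q.mean(0),ang(Q[3],Q[0]),ang(Q[2],Q[1]))
S=f([(160,322),(238,345),(195,475),(108,448)],5,(330,170),.008)
print('scoop',S.round(4).tolist(),ang(S[3],S[0]),ang(S[2],S[1]),ang(S[1],S[0])-90,ang(S[2],S[3])-90)
G=f([(228,262),(265,270),(250,325),(212,315)],5,(330,170),.114); print('grip',G.round(4).tolist(),G.mean(0))
print('can rim c',f([(152,465)],4,(90,170),.106),'foot',f([(205,460)],4,(90,170),0))
C=cloud(p)
# can: points z>0.095 near
m=(abs(C[...,0]-.447)<.06)&(abs(C[...,1]-.272)<.06)&(C[...,2]>.1)
print(m.sum(), cv2.minEnclosingCircle((C[m][:,:2]*1000).astype(np.float32)))
for h in (.03,.05,.09):
  m=(abs(C[...,0]-.585)<.04)&(abs(C[...,1]+.315)<.04)&(C[...,2]>h); print(h,m.sum(),C[m].mean(0),C[m].max(0))
m=(abs(C[...,0]-.646)<.1)&(abs(C[...,1]-.275)<.12)&(C[...,2]>.03)&(C[...,2]<.05)
print(m.sum(),C[m].min(0),C[m].max(0))
np.save('n.npy',C[m])
m=(abs(C[...,0]-.57)<.15)&(abs(C[...,1]+.025)<.1)&(C[...,2]>.03)
print(cv2.minAreaRect((C[m][:,:2]*1000).astype(np.float32)))
for a,b in((612,340),(588,387),(709,346),(686,392),(731,402)): print(f([(a,b)],4,(90,170),.013))
```

```text
pan [[0.6997, 0.0326], [0.6953, -0.0947], [0.4435, -0.0888], [0.4464, 0.0397]] [ 0.57121564 -0.02781923] -1.6029890259360047 -1.3517240021634622 -1.9519535638392114 -1.260870298543935
nest [[0.5885, 0.3421], [0.6932, 0.3084], [0.6233, 0.1839], [0.7021, 0.2674]] -17.87729560568652 46.649776744655156
plate [[0.6138, -0.2829], [0.5994, -0.362], [0.4748, -0.3338], [0.4897, -0.2581]] [ 0.54441575 -0.3092305 ] -11.307124754082063 -12.752934825291574
scoop [[0.5818, -0.3057], [0.57, -0.3465], [0.502, -0.3221], [0.5157, -0.277]] -23.406484736809976 -19.6875720148376 -16.193215840607195 -16.86327416131607
grip [[0.6005, -0.3183], [0.5967, -0.3359], [0.5703, -0.3279], [0.5749, -0.3099]] [ 0.58559805 -0.3230135 ]
can rim c [[0.44571429 0.26729144]] foot [[0.44640912 0.27011556]]
99 ((445.9005432128906, 268.4641418457031), 35.73666763305664)
0.03 265 [ 0.58123564 -0.3173558   0.07588131] [ 0.59971076 -0.28459526  0.12210309]
0.05 153 [ 0.58480685 -0.31952479  0.10308662] [ 0.59971076 -0.31049228  0.12210309]
0.09 112 [ 0.58523759 -0.32091783  0.11475948] [ 0.59971076 -0.31104274  0.12210309]
450 [0.58950521 0.18921409 0.03000569] [0.70398763 0.3420716  0.04723427]
((582.2681884765625, -41.37596130371094), (159.47227478027344, 278.1750183105469), 88.40782165527344)
[[0.52531324 0.0060558 ]]
[[0.49491788 0.02096767]]
[[ 0.52187472 -0.05703913]]
[[ 0.49215045 -0.04250266]]
[[ 0.4859448  -0.07168382]]
```

```bash
cat >> h.py <<'E'
from scipy.spatial.transform import Rotation as Ro
def Rt(psi,tilt=0):
    c,s=np.cos(np.radians(psi)),np.sin(np.radians(psi))
    R=np.array([[c,0,-s],[s,0,c],[0,-1,0.]])
    return R@Ro.from_rotvec([tilt,0,0],degrees=True).as_matrix()
def rel(pos,psi,tilt=0,s=None,P0=None,R0=None):
    s=s or bot.state(); R0=s['orientation'] if R0 is None else R0; P0=s['tool_pos'] if P0 is None else P0
    d=R0.T@(np.array(pos)-P0)*100
    r=Ro.from_matrix(R0.T@Rt(psi,tilt)).as_rotvec(degrees=True)
    print('row',[round(x,1) for x in r]+[round(x,2) for x in d])
def st():
    s=bot.state(); print(round(s['t'],2),'P',s['tool_pos'].round(4),'F',s['contact_force'].round(1),'w',round(s['gripper_width'],4),'j',s['joints'].round(0)); e=s['orientation']; print('psi',np.degrees(np.arctan2(e[1,0],e[0,0])).round(2),'tilt',np.degrees(np.arctan2(e[2,2],-e[2,1])).round(2),'xz',e[2,0].round(4))
E
python3 - <<'E'
from h import *
st(); rel([.365,.269,.15],90,-25)
E
```

```text
1.8 P [0.2334 0.5798 0.1941] F [0.8 0.3 0.3] w 0.0857 j [67. 24. 93.  0. 62. -1.]
psi 68.07 tilt 0.0 xz 0.0001
row [np.float64(-24.7), np.float64(-21.6), np.float64(-4.8), np.float64(-23.91), np.float64(4.41), np.float64(-23.82)]
```

>>> {"fn": "jog_arm", "kwargs": {
  "moves": [
    [-5,-4.3,-1,-4,0,-4,-1],
    [-10,-8.6,-2,-8,0,-8,-1],
    [-15,-13,-3,-12,0,-12,-1],
    [-20,-17,-4,-16,0,-16,-1],
    [-22,-19.5,-4.4,-20,2,-20,-1]
  ],
  "force": 40
}}

```text
t: 2.22
tool_pos: [0.3144, 0.3875, 0.1876]
orientation: [[0.03, 0.384, -0.923], [1.0, -0.003, 0.031], [0.01, -0.923, -0.384]]
contact_force: [0.4, -0.8, -0.8]
gripper_width: 0.0254
```

Run:
```python
from h import *
st(); rel([.365,.269,.10],90,-25);rel([.37,.269,.03],90,-25)
```

```text
2.22 P [0.3144 0.3875 0.1876] F [ 0.4 -0.8 -0.8] w 0.0254 j [ 63.  11. 119. -29.  44.  -5.]
psi 88.28 tilt -22.56 xz 0.0097
row [np.float64(-2.4), np.float64(-1.8), np.float64(-0.2), np.float64(-11.78), np.float64(10.07), np.float64(-1.68)]
row [np.float64(-2.4), np.float64(-1.8), np.float64(-0.2), np.float64(-11.83), np.float64(16.72), np.float64(0.54)]
```

>>> {"fn": "jog_arm", "kwargs": {
  "moves": [
    [0,0,0,0,0,0,-1],
    [0,0,0,0,0,0,-1],
    [0,0,0,0,0,0,-1],
    [0,0,0,0,0,0,-1],
    [0,0,0,0,0,0,-1]
  ]
}}

```text
t: 2.63
tool_pos: [0.3152, 0.3903, 0.1876]
orientation: [[0.036, 0.38, -0.924], [0.999, -0.003, 0.037], [0.011, -0.925, -0.38]]
contact_force: [0.8, 0.0, -0.4]
gripper_width: 0.0003
```

Run:
```python
from h import *
st(); rel([.365,.269,.10],90,-25);rel([.37,.269,.03],90,-25)
```

```text
2.63 P [0.3152 0.3903 0.1876] F [ 0.8  0.  -0.4] w 0.0003 j [ 63.  11. 118. -29.  44.  -5.]
psi 87.94 tilt -22.34 xz 0.0111
row [np.float64(-2.6), np.float64(-2.1), np.float64(-0.2), np.float64(-12.04), np.float64(10.03), np.float64(-1.73)]
row [np.float64(-2.6), np.float64(-2.1), np.float64(-0.2), np.float64(-12.1), np.float64(16.7), np.float64(0.47)]
```

>>> {"fn": "jog_arm", "kwargs": {
  "moves": [
    [-1,-1,0,-2.5,2,-0.3,-1],
    [-2,-1.5,0,-5,4,-0.7,-1],
    [-2.6,-2.1,-0.2,-7.5,6,-1,-1],
    [-2.6,-2.1,-0.2,-10,8,-1.4,-1],
    [-2.6,-2.1,-0.2,-12,10,-1.7,-1]
  ]
}}

```text
t: 3.05
tool_pos: [0.3642, 0.2672, 0.0992]
orientation: [[0.0, 0.421, -0.907], [1.0, -0.001, -0.001], [-0.001, -0.907, -0.421]]
contact_force: [1.1, 0.2, -0.5]
gripper_width: 0.0003
```

Run:
```python
from h import *
st(); rel([.37,.269,.022],90,-25); rel([.395,.269,.022],90,-25)
p=bot.get_image('top'); print([(np.round(d['at'],4).tolist(),d['confidence']) for d in bot.place_of(p,'can_center')])
```

```text
3.05 P [0.3642 0.2672 0.0992] F [ 1.1  0.2 -0.5] w 0.0003 j [ 48.  15. 132. -51.  24.   4.]
psi 90.0 tilt -24.91 xz -0.0015
row [np.float64(-0.1), np.float64(0.0), np.float64(-0.1), np.float64(0.19), np.float64(7.25), np.float64(2.73)]
row [np.float64(-0.1), np.float64(0.0), np.float64(-0.1), np.float64(0.19), np.float64(8.3), np.float64(0.46)]
[([0.443, 0.2721, 0.055], 0.65)]
```

>>> {"fn": "jog_arm", "kwargs": {
  "moves": [
    [0,0,0,0,2.4,0.9,-1],
    [0,0,0,0.2,4.8,1.8,-1],
    [0,0,0,0.3,7.2,2.7,-1],
    [0,0,0,0.3,7.7,1.6,-1],
    [0,0,0,0.3,8.3,0.5,-1]
  ]
}}

```text
t: 3.57
tool_pos: [0.3956, 0.2739, 0.0252]
orientation: [[0.002, 0.416, -0.909], [1.0, -0.006, -0.001], [-0.006, -0.909, -0.416]]
contact_force: [0.5, 0.5, 1.0]
gripper_width: 0.0004
```

Run:
```python
from h import *
st(); rel([.47,.269,.022],90,-25); rel([.55,.269,.022],90,-25)
```

```text
3.57 P [0.3956 0.2739 0.0252] F [0.5 0.5 1. ] w 0.0004 j [ 45.  28. 130. -75.  18.  27.]
psi 89.91 tilt -24.57 xz -0.0057
row [np.float64(-0.4), np.float64(0.1), np.float64(-0.3), np.float64(-0.47), np.float64(3.38), np.float64(-6.64)]
row [np.float64(-0.4), np.float64(0.1), np.float64(-0.3), np.float64(-0.46), np.float64(6.71), np.float64(-13.91)]
```

>>> {"fn": "jog_arm", "kwargs": {
  "moves": [
    [0,0,0,-0.3,0.5,-0.5,-1],
    [0,0,0,-0.5,1,-1.5,-1],
    [0,0,0,-0.5,1.5,-2.7,-1],
    [0,0,0,-0.5,2.1,-4,-1],
    [0,0,0,-0.5,2.7,-5,-1]
  ]
}}

```text
t: 3.98
tool_pos: [0.4536, 0.2678, 0.0233]
orientation: [[0.003, 0.418, -0.909], [1.0, -0.005, 0.001], [-0.004, -0.908, -0.418]]
contact_force: [-0.7, -0.2, -0.2]
gripper_width: 0.0
```

Run:
```python
from h import *
st(); rel([.55,.269,.022],90,-25)
p=bot.get_image('top'); print([(np.round(d['at'],4).tolist(),d['confidence']) for d in bot.place_of(p,'can_center')]);crop(p,'t3',90,290,170,310,4)
```

```text
3.98 P [0.4536 0.2678 0.0233] F [-0.7 -0.2 -0.2] w 0.0 j [ 39.  29. 125. -71.  16.  16.]
psi 89.85 tilt -24.7 xz -0.0041
row [np.float64(-0.3), np.float64(-0.0), np.float64(-0.3), np.float64(0.15), np.float64(4.15), np.float64(-8.7)]
[([0.4823, 0.2699, 0.0558], 0.85), ([0.5246, 0.0061, 0.0126], 0.64)]
```

View pics/t3.png

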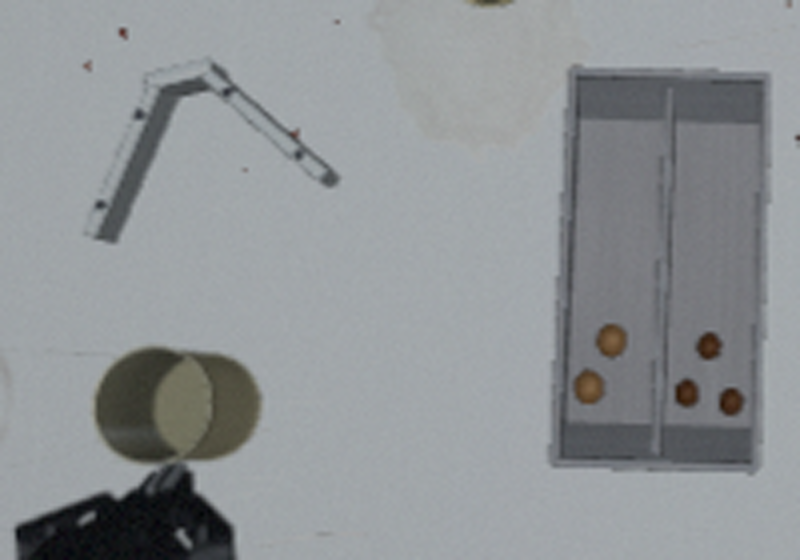

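Run:
```python
from h import *
st()
p=bot.get_image('top'); print([(np.round(d['at'],4).tolist(),d['confidence']) for d in bot.place_of(p,'can_center')])
f=lambda a,b,z: px2w(p,a/4+90,b/4+170,z).round(4)
print(f(152,405,.106),f(155,347,.106),f(155,463,.106),f(205,462,0),f(170,470,.02),f(170,470,.05), f(205,352,0))
C=cloud(p)
m=(abs(C[...,0]-.487)<.06)&(abs(C[...,1]-.272)<.06)&(C[...,2]>.1)
print(m.sum(), cv2.minEnclosingCircle((C[m][:,:2]*1000).astype(np.float32)))
```

```text
4.08 P [0.4543 0.2679 0.0234] F [-0.4 -0.4  0.5] w -0.0 j [ 39.  29. 125. -71.  16.  17.]
psi 89.77 tilt -24.75 xz -0.0033
[([0.4856, 0.2711, 0.0559], 0.71)]
[0.4798 0.2685 0.106 ] [0.5139 0.2688 0.106 ] [0.446  0.2647 0.106 ] [0.4442 0.269  0.    ] [0.4395 0.2847 0.02  ] [0.4404 0.2745 0.05  ] [0.5152 0.2731 0.    ]
176 ((466.333740234375, 268.7800598144531), 52.772098541259766)
```

Run:
```python
from h import *
p=bot.get_image('scene'); print([(np.round(d['at'],4).tolist(),d['confidence']) for d in bot.place_of(p,'can_center')])
s=bot.state()
print(w2px(p,s['tool_pos']),w2px(p,[.481,.269,0]),w2px(p,[.481,.269,.106]))
crop(p,'s3',100,240,130,250,5)
```

```text
[([0.4831, 0.2704, 0.0547], 0.92)]
[169.13964866 203.75757886] [176.53113947 203.61750963] [171.06186363 181.64725177]
```

View pics/s3.png

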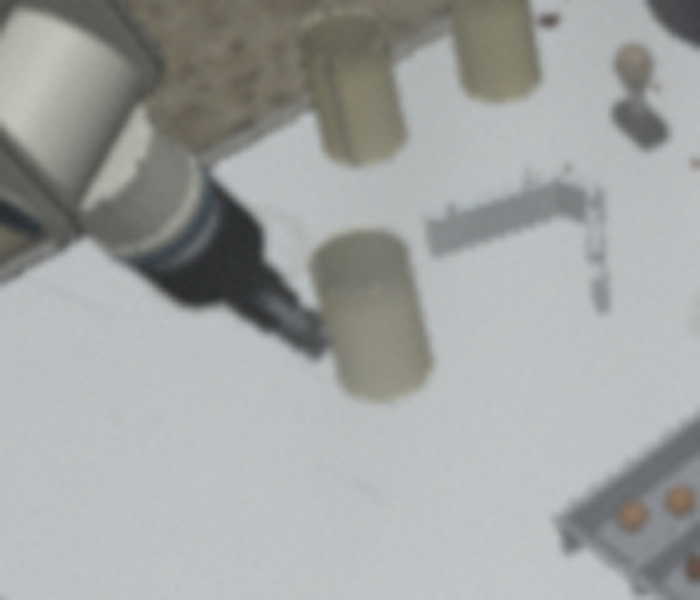

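>>> {"fn": "jog_arm", "kwargs": {
  "moves": [
    [0,0,0,0,0.5,-1,-1],
    [0,0,0,0.1,1.2,-2.5,-1],
    [0,0,0,0.1,2,-4.2,-1],
    [0,0,0,0.1,2.8,-6,-1],
    [0,0,0,0.1,3.5,-7.2,-1]
  ]
}}

```text
t: 4.7
tool_pos: [0.5327, 0.2684, 0.0211]
orientation: [[0.002, 0.417, -0.909], [1.0, -0.005, -0.0], [-0.005, -0.909, -0.417]]
contact_force: [-0.3, -0.3, 0.7]
gripper_width: 0.0001
```

Run:
```python
from h import *
st()
for c in ('scene','top'):
  p=bot.get_image(c); print([(np.round(d['at'],4).tolist(),d['confidence']) for d in bot.place_of(p,'can_center')])
  crop(p,c+'4',90,290,130,300,4) if c=='top' else 0
```

```text
4.7 P [0.5327 0.2684 0.0211] F [-0.3 -0.3  0.7] w 0.0001 j [ 33.  32. 118. -57.  16.  -3.]
psi 89.89 tilt -24.64 xz -0.0048
[([0.5602, 0.2749, 0.0548], 0.7)]
[([0.5665, 0.2755, 0.0569], 0.68)]
```

View pics/top4.png

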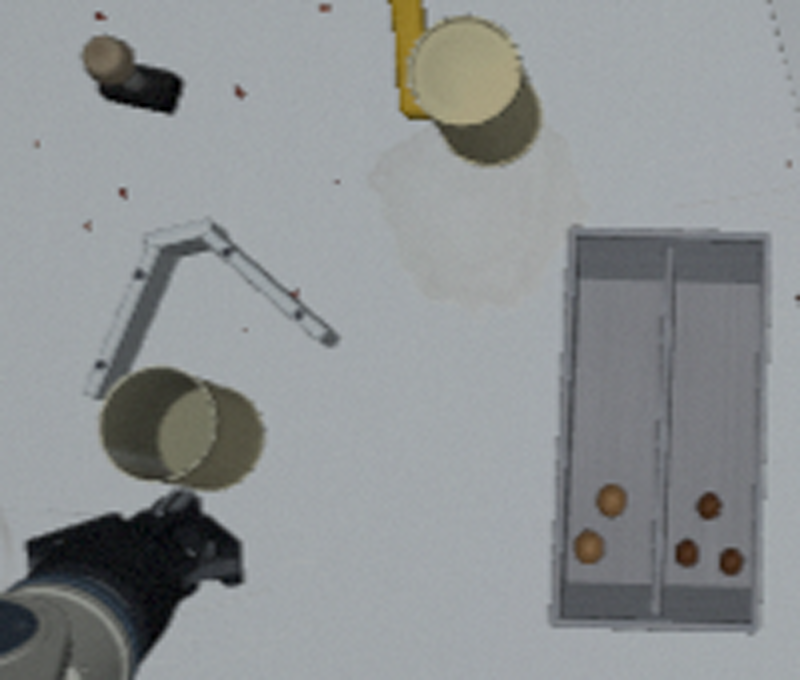

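>>> {"fn": "jog_arm", "kwargs": {
  "moves": [
    [0,0,0,0,0.4,-0.8,-1],
    [0,0,0,0.1,0.9,-2,-1],
    [0,0,0,0.2,1.5,-3.2,-1],
    [0,0,0,0.3,2.1,-4.4,-1],
    [0,0,0,0.4,2.4,-5.1,-1]
  ]
}}

```text
t: 5.32
tool_pos: [0.5876, 0.2719, 0.0199]
orientation: [[0.002, 0.416, -0.91], [1.0, -0.006, -0.001], [-0.006, -0.909, -0.416]]
contact_force: [-1.2, -0.9, 0.1]
gripper_width: 0.0002
```

Run:
```python
from h import *
st()
for c in ('scene','top'):
  p=bot.get_image(c); print([(np.round(d['at'],4).tolist(),d['confidence']) for d in bot.place_of(p,'can_center')])
  crop(p,c+'5',90,290,130,300,4) if c=='top' else 0
rel([.605,.265,.022],105,-25)
```

```text
5.32 P [0.5876 0.2719 0.0199] F [-1.2 -0.9  0.1] w 0.0002 j [ 30.  35. 112. -46.  17. -17.]
psi 89.88 tilt -24.56 xz -0.0056
[([0.6129, 0.2761, 0.0538], 0.77)]
[]
row [np.float64(-0.5), np.float64(-13.6), np.float64(-6.6), np.float64(-0.65), np.float64(0.56), np.float64(-1.76)]
```

View pics/top5.png

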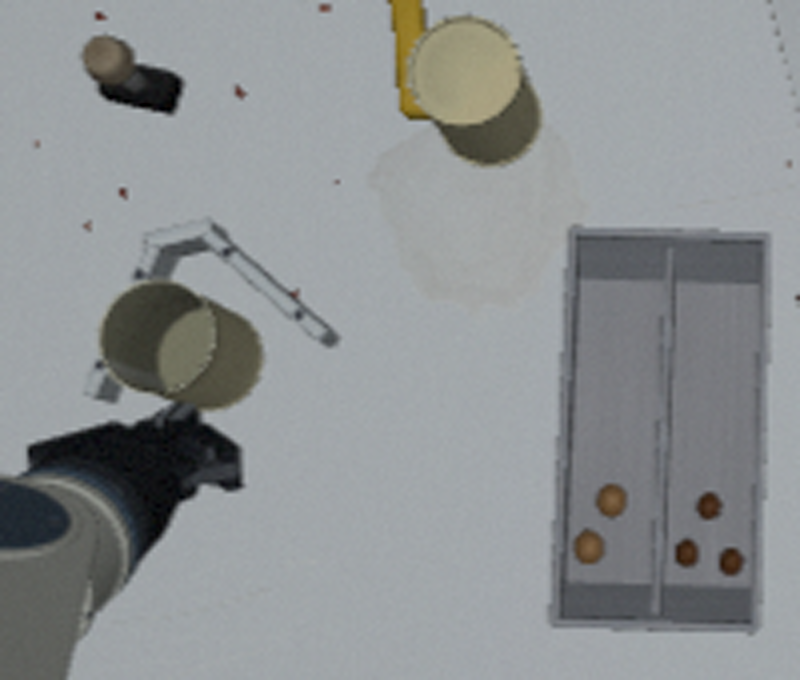

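Run:
```python
from h import *
for q in ([.572,.265],[.578,.259],[.60,.265],[.612,.268],[.620,.2702]): rel(q+[.022],105,-25)
```

```text
row [np.float64(-0.5), np.float64(-13.6), np.float64(-6.6), np.float64(-0.65), np.float64(-0.81), np.float64(1.24)]
row [np.float64(-0.5), np.float64(-13.6), np.float64(-6.6), np.float64(-1.25), np.float64(-0.56), np.float64(0.69)]
row [np.float64(-0.5), np.float64(-13.6), np.float64(-6.6), np.float64(-0.65), np.float64(0.35), np.float64(-1.31)]
row [np.float64(-0.5), np.float64(-13.6), np.float64(-6.6), np.float64(-0.35), np.float64(0.84), np.float64(-2.4)]
row [np.float64(-0.5), np.float64(-13.6), np.float64(-6.6), np.float64(-0.12), np.float64(1.18), np.float64(-3.13)]
```

>>> {"fn": "jog_arm", "kwargs": {
  "moves": [
    [0,-4,-2,-0.5,-0.8,1.2,-1],
    [-0.5,-10,-5,-1.2,-0.6,0.7,-1],
    [-0.5,-13.6,-6.6,-1.2,-0.5,0.5,-1],
    [-0.5,-13.6,-6.6,-0.9,0,-0.6,-1],
    [-0.5,-13.6,-6.6,-0.65,0.4,-1.4,-1]
  ]
}}

```text
t: 5.93
tool_pos: [0.6013, 0.2643, 0.022]
orientation: [[-0.26, 0.408, -0.875], [0.966, 0.109, -0.236], [-0.001, -0.907, -0.422]]
contact_force: [0.1, -0.4, 0.5]
gripper_width: -0.0
```

Run:
```python
from h import *
st()
for q in ([.612,.268],[.620,.2702],[.630,.273]): rel(q+[.022],105,-25)
```

```text
5.93 P [0.6013 0.2643 0.022 ] F [ 0.1 -0.4  0.5] w -0.0 j [ 25.  34. 113. -27.   9. -55.]
psi 105.04 tilt -24.97 xz -0.0007
row [np.float64(-0.0), np.float64(0.1), np.float64(-0.0), np.float64(0.08), np.float64(0.48), np.float64(-1.02)]
row [np.float64(-0.0), np.float64(0.1), np.float64(-0.0), np.float64(0.09), np.float64(0.83), np.float64(-1.77)]
row [np.float64(-0.0), np.float64(0.1), np.float64(-0.0), np.float64(0.1), np.float64(1.27), np.float64(-2.72)]
```

>>> {"fn": "jog_arm", "kwargs": {
  "moves": [
    [0,0,0,0,0.2,-0.4,-1],
    [0,0,0,0.1,0.4,-0.8,-1],
    [0,0,0,0.1,0.6,-1.2,-1],
    [0,0,0,0.1,0.7,-1.4,-1],
    [0,0,0,0.1,0.8,-1.6,-1]
  ]
}}

```text
t: 6.35
tool_pos: [0.6147, 0.2677, 0.0194]
orientation: [[-0.257, 0.402, -0.879], [0.966, 0.103, -0.235], [-0.004, -0.91, -0.415]]
contact_force: [-8.8, -8.6, 5.0]
gripper_width: 0.0001
```

Run:
```python
from h import *
st()
for c in ('scene','top'):
  p=bot.get_image(c); print([(np.round(d['at'],4).tolist(),d['confidence']) for d in bot.place_of(p,'can_center')])
  crop(p,c+'6',90,290,130,300,4) if c=='top' else 0
```

```text
6.35 P [0.6147 0.2677 0.0194] F [-8.8 -8.6  5. ] w 0.0001 j [ 25.  35. 111. -23.  11. -58.]
psi 104.88 tilt -24.49 xz -0.004
[([0.6368, 0.2791, 0.0561], 0.86)]
[([0.6402, 0.2842, 0.056], 0.63)]
```

View pics/top6.png

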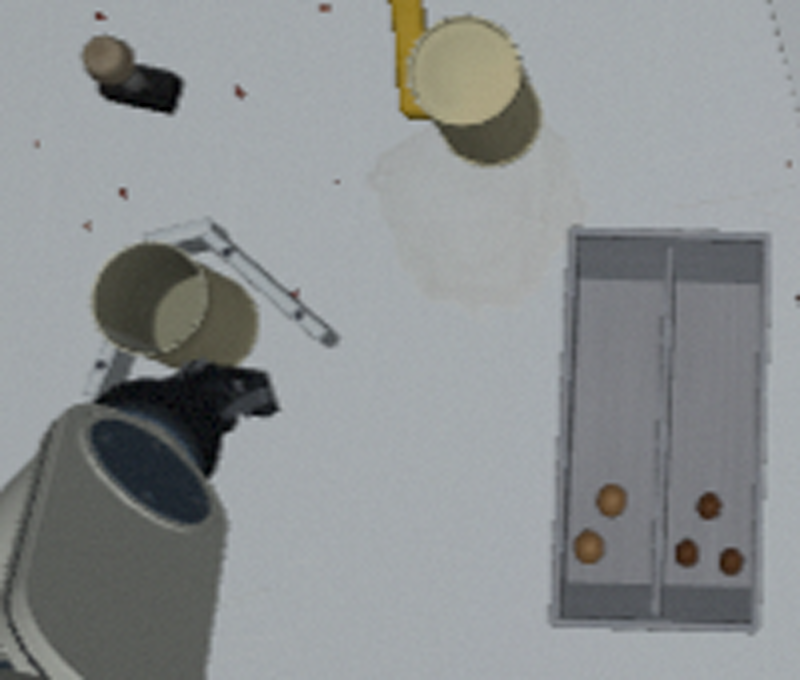

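Run:
```python
from h import *
for q in ([.595,.265],[.598,.281],[.612,.281],[.623,.2795]): rel(q+[.022],88,-25)
```

```text
row [np.float64(-0.5), np.float64(15.4), np.float64(6.9), np.float64(0.24), np.float64(-1.07), np.float64(1.7)]
row [np.float64(-0.5), np.float64(15.4), np.float64(6.9), np.float64(1.71), np.float64(-0.78), np.float64(1.06)]
row [np.float64(-0.5), np.float64(15.4), np.float64(6.9), np.float64(1.35), np.float64(-0.22), np.float64(-0.17)]
row [np.float64(-0.5), np.float64(15.4), np.float64(6.9), np.float64(0.92), np.float64(0.21), np.float64(-1.1)]
```

>>> {"fn": "jog_arm", "kwargs": {
  "moves": [
    [0,4,2,0.2,-1,1.7,-1],
    [-0.5,9,4,0.7,-1,1.6,-1],
    [-0.5,14,6,1.3,-0.9,1.4,-1],
    [-0.5,15.4,6.9,1.7,-0.8,1.1,-1],
    [-0.5,15.4,6.9,1.35,-0.2,-0.2,-1]
  ]
}}

```text
t: 6.97
tool_pos: [0.6142, 0.2855, 0.024]
orientation: [[0.04, 0.43, -0.902], [0.999, -0.011, 0.039], [0.007, -0.903, -0.43]]
contact_force: [-3.9, -1.8, 2.5]
gripper_width: 0.0
```

Run:
```python
from h import *
st()
for q in ([.612,.281],[.623,.2795]): rel(q+[.022],88,-25)
```

```text
6.97 P [0.6142 0.2855 0.024 ] F [-3.9 -1.8  2.5] w 0.0 j [ 30.  36. 108. -45.  19. -17.]
psi 87.73 tilt -25.46 xz 0.0067
row [np.float64(0.5), np.float64(-0.4), np.float64(0.2), np.float64(-0.46), np.float64(0.09), np.float64(0.27)]
row [np.float64(0.5), np.float64(-0.4), np.float64(0.2), np.float64(-0.57), np.float64(0.56), np.float64(-0.73)]
```

>>> {"fn": "jog_arm", "kwargs": {
  "moves": [
    [0,0,0,-0.1,0.1,-0.1,-1],
    [0,0,0,-0.2,0.2,-0.2,-1],
    [0,0,0,-0.3,0.3,-0.3,-1],
    [0,0,0,-0.4,0.4,-0.4,-1],
    [0,0,0,-0.5,0.5,-0.5,-1]
  ]
}}

```text
t: 7.38
tool_pos: [0.6186, 0.28, 0.0212]
orientation: [[0.03, 0.427, -0.904], [1.0, -0.006, 0.03], [0.007, -0.904, -0.427]]
contact_force: [-41.3, 16.8, 29.1]
gripper_width: 0.0002
```

Run:
```python
from h import *
st()
for c in ('scene','top'):
  p=bot.get_image(c); print([(np.round(d['at'],4).tolist(),d['confidence']) for d in bot.place_of(p,'can_center')])
  crop(p,c+'7',90,290,130,300,4) if c=='top' else 0
```

```text
7.38 P [0.6186 0.28   0.0212] F [-41.3  16.8  29.1] w 0.0002 j [ 30.  36. 108. -44.  18. -19.]
psi 88.28 tilt -25.3 xz 0.0071
[([0.6424, 0.2729, 0.0532], 0.78)]
[([0.6459, 0.2756, 0.0551], 0.75)]
```

View pics/top7.png

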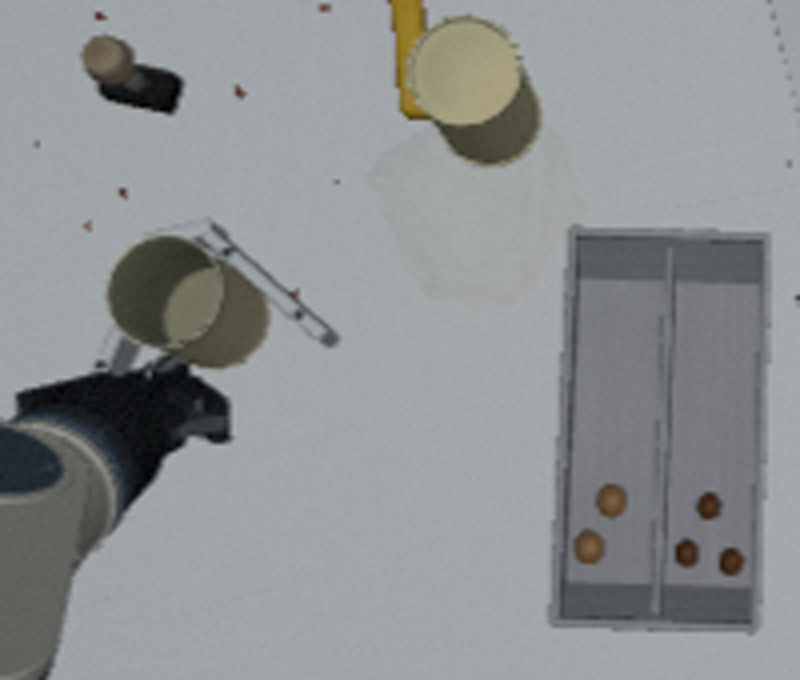

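>>> {"fn": "jog_arm", "kwargs": {
  "moves": [
    [0,0,0,0.1,-0.3,0.5,-1],
    [0,0,0,0.1,-0.5,1,-1],
    [0,0,0,0,-0.9,2,-1],
    [0,0,0,0,-2,4,-1],
    [0,0,0,0,-3.5,6,-1]
  ]
}}

```text
t: 8.0
tool_pos: [0.5536, 0.2799, 0.0271]
orientation: [[0.034, 0.43, -0.902], [0.999, -0.01, 0.033], [0.005, -0.903, -0.43]]
contact_force: [-0.2, 0.1, 0.4]
gripper_width: 0.0002
```

Run:
```python
from h import *
st()
for c in ('scene','top'):
  p=bot.get_image(c); print([(np.round(d['at'],4).tolist(),d['confidence']) for d in bot.place_of(p,'can_center')])
  print('seat',[(np.round(d['at'],4).tolist(),d['confidence']) for d in bot.place_of(p,'nest_seat')])
  crop(p,c+'8',90,290,130,300,4) if c=='top' else crop(p,c+'8',140,240,130,230,6)
```

```text
8.0 P [0.5536 0.2799 0.0271] F [-0.2  0.1  0.4] w 0.0002 j [ 33.  33. 115. -54.  18.  -4.]
psi 88.03 tilt -25.48 xz 0.005
[([0.6433, 0.2729, 0.0531], 0.78)]
seat [([0.6426, 0.2754, -0.0035], 0.78)]
[([0.6431, 0.2741, 0.058], 0.88)]
seat [([0.6431, 0.2791, 0.0064], 0.67)]
```

View pics/top8.png

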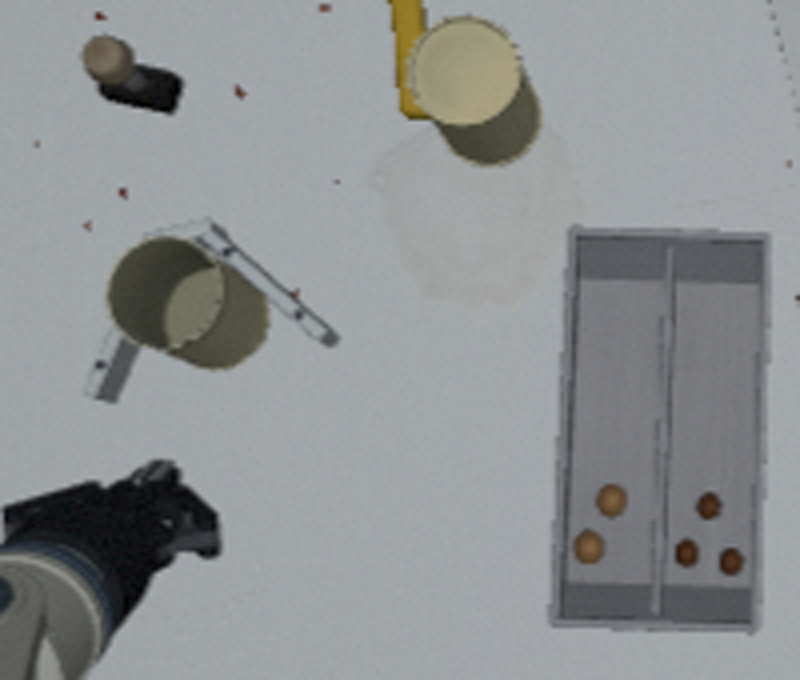

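View pics/scene8.png

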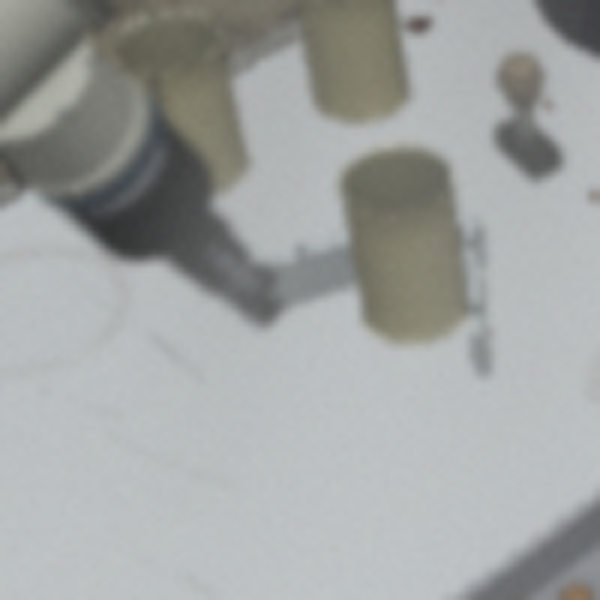

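Run:
```python
from h import *
for q in ([.56,.255],[.585,.260],[.61,.2666],[.618,.2688]): rel(q+[.022],105,-25)
```

```text
row [np.float64(0.6), np.float64(-15.5), np.float64(-6.9), np.float64(-2.6), np.float64(0.77), np.float64(-0.25)]
row [np.float64(0.6), np.float64(-15.5), np.float64(-6.9), np.float64(-2.01), np.float64(1.84), np.float64(-2.48)]
row [np.float64(0.6), np.float64(-15.5), np.float64(-6.9), np.float64(-1.27), np.float64(2.91), np.float64(-4.72)]
row [np.float64(0.6), np.float64(-15.5), np.float64(-6.9), np.float64(-1.02), np.float64(3.26), np.float64(-5.43)]
```

>>> {"fn": "jog_arm", "kwargs": {
  "moves": [
    [0.3,-6,-3,-1.3,0.4,-0.2,-1],
    [0.6,-12,-5.5,-2.4,0.8,-0.4,-1],
    [0.6,-15.5,-6.9,-2.4,1.2,-1.2,-1],
    [0.6,-15.5,-6.9,-2.2,1.5,-1.8,-1],
    [0.6,-15.5,-6.9,-2,1.8,-2.5,-1]
  ]
}}

```text
t: 8.72
tool_pos: [0.5855, 0.2587, 0.022]
orientation: [[-0.26, 0.408, -0.875], [0.966, 0.109, -0.236], [-0.001, -0.907, -0.422]]
contact_force: [0.5, 0.6, -0.2]
gripper_width: -0.0001
```

Run:
```python
from h import *
st()
for q in ([.61,.2666],[.614,.2677],[.618,.2688],[.62,.2693]): rel(q+[.022],105,-25)
```

```text
8.72 P [0.5855 0.2587 0.022 ] F [ 0.5  0.6 -0.2] w -0.0001 j [ 25.  33. 115. -31.   8. -50.]
psi 105.04 tilt -24.97 xz -0.0012
row [np.float64(-0.0), np.float64(0.1), np.float64(-0.0), np.float64(0.13), np.float64(1.09), np.float64(-2.33)]
row [np.float64(-0.0), np.float64(0.1), np.float64(-0.0), np.float64(0.13), np.float64(1.26), np.float64(-2.71)]
row [np.float64(-0.0), np.float64(0.1), np.float64(-0.0), np.float64(0.13), np.float64(1.44), np.float64(-3.08)]
row [np.float64(-0.0), np.float64(0.1), np.float64(-0.0), np.float64(0.13), np.float64(1.52), np.float64(-3.27)]
```

>>> {"fn": "jog_arm", "kwargs": {
  "moves": [
    [0,0,0,0.1,0.6,-1.2,-1],
    [0,0,0,0.1,1,-2.1,-1],
    [0,0,0,0.1,1.2,-2.5,-1],
    [0,0,0,0.1,1.3,-2.8,-1],
    [0,0,0,0.1,1.4,-3,-1]
  ]
}}

```text
t: 9.13
tool_pos: [0.6161, 0.2694, 0.022]
orientation: [[-0.259, 0.408, -0.876], [0.966, 0.108, -0.235], [-0.001, -0.907, -0.422]]
contact_force: [-0.3, -0.5, -0.4]
gripper_width: 0.0005
```

>>> {"fn": "jog_arm", "kwargs": {
  "moves": [
    [0,0,0,0,0.05,-0.1,-1],
    [0,0,0,0,0.1,-0.2,-1],
    [0,0,0,0,0.15,-0.3,-1],
    [0,0,0,0,0.2,-0.4,-1],
    [0,0,0,0,0.2,-0.4,-1]
  ]
}}

```text
t: 9.55
tool_pos: [0.6173, 0.2704, 0.0211]
orientation: [[-0.26, 0.404, -0.877], [0.966, 0.107, -0.237], [-0.002, -0.908, -0.418]]
contact_force: [-9.4, 2.0, 3.9]
gripper_width: -0.0001
```

>>> {"fn": "jog_arm", "kwargs": {
  "moves": [
    [0,0,0,0,0.05,-0.1,-1],
    [0,0,0,0,0.1,-0.2,-1],
    [0,0,0,0,0.1,-0.3,-1],
    [0,0,0,0,0.1,-0.3,-1],
    [0,0,0,0,0.1,-0.3,-1]
  ]
}}

```text
t: 9.97
tool_pos: [0.6188, 0.2712, 0.0208]
orientation: [[-0.261, 0.402, -0.878], [0.965, 0.107, -0.238], [-0.002, -0.909, -0.416]]
contact_force: [-15.0, 4.7, 6.7]
gripper_width: 0.0
```

Run:
```python
from h import *
st()
p=bot.get_image('scene'); print([(np.round(d['at'],4).tolist(),d['confidence']) for d in bot.place_of(p,'can_center')])
```

```text
9.97 P [0.6188 0.2712 0.0208] F [-15.    4.7   6.7] w 0.0 j [ 25.  35. 110. -22.  11. -60.]
psi 105.12 tilt -24.6 xz -0.0021
[([0.576, -0.4446, 0.0046], 0.64), ([0.6424, 0.2766, 0.055], 0.6), ([0.523, -0.0606, 0.0093], 0.31)]
```

>>> {"fn": "jog_arm", "kwargs": {
  "moves": [
    [0,0,0,0.1,0,-0.1,-1],
    [0,0,0,0.2,0.1,-0.2,-1],
    [0,0,0,0.4,0.1,-0.3,-1],
    [0,0,0,0.5,0.1,-0.3,-1],
    [0,0,0,0.5,0.1,-0.3,-1]
  ]
}}

```text
t: 10.48
tool_pos: [0.6204, 0.2763, 0.021]
orientation: [[-0.26, 0.402, -0.878], [0.966, 0.106, -0.238], [-0.003, -0.91, -0.416]]
contact_force: [-14.6, 0.1, 5.4]
gripper_width: -0.0002
```

Run:
```python
from h import *
st()
p=bot.get_image('scene'); print([(np.round(d['at'],4).tolist(),d['confidence']) for d in bot.place_of(p,'can_center')])
```

```text
10.48 P [0.6204 0.2763 0.021 ] F [-14.6   0.1   5.4] w -0.0002 j [ 25.  36. 110. -22.  11. -59.]
psi 105.08 tilt -24.56 xz -0.0027
[([0.6448, 0.2799, 0.0561], 0.93)]
```

>>> {"fn": "jog_arm", "kwargs": {
  "moves": [
    [0,0,0,0,-0.3,0.5,-1],
    [0,0,0,0,-0.6,1.2,-1],
    [0,0,0,-0.5,-2,4,-1],
    [0,0,0,-1,-5,7,-1],
    [0,0,0,-1,-8,9,-1]
  ]
}}

```text
t: 11.0
tool_pos: [0.5126, 0.2358, 0.0557]
orientation: [[-0.259, 0.404, -0.877], [0.966, 0.107, -0.236], [-0.002, -0.908, -0.418]]
contact_force: [-0.6, 0.1, -0.3]
gripper_width: 0.0005
```

Run:
```python
from h import *
st()
for c in ('scene','top','top','scene'):
  p=bot.get_image(c); print([(np.round(d['at'],4).tolist(),d['confidence']) for d in bot.place_of(p,'can_center')])
  print('seat',[(np.round(d['at'],4).tolist(),d['confidence']) for d in bot.place_of(p,'nest_seat')])
  crop(p,c+'9',90,190,160,260,8) if c=='top' else crop(p,c+'9',140,240,130,230,6)
  np.savez(c+'9.npz',**{k:p[k] for k in ['color','range_z','camera_matrix','eye','rotation']})
```

```text
11.0 P [0.5126 0.2358 0.0557] F [-0.6  0.1 -0.3] w 0.0005 j [ 26.  26. 124. -37.   8. -43.]
psi 105.03 tilt -24.71 xz -0.002
[([0.644, 0.2787, 0.056], 0.77)]
seat [([0.6425, 0.2746, -0.0059], 0.62)]
[([0.6467, 0.2794, 0.0546], 0.96), ([0.5186, -0.0564, 0.0117], 0.73)]
seat [([0.6433, 0.2816, 0.0026], 0.67)]
[([0.646, 0.2781, 0.0574], 0.95)]
seat [([0.6443, 0.2788, 0.0045], 0.94)]
[([0.644, 0.2762, 0.0532], 0.9)]
seat [([0.6447, 0.2753, -0.0039], 0.46)]
```

View pics/top9.png

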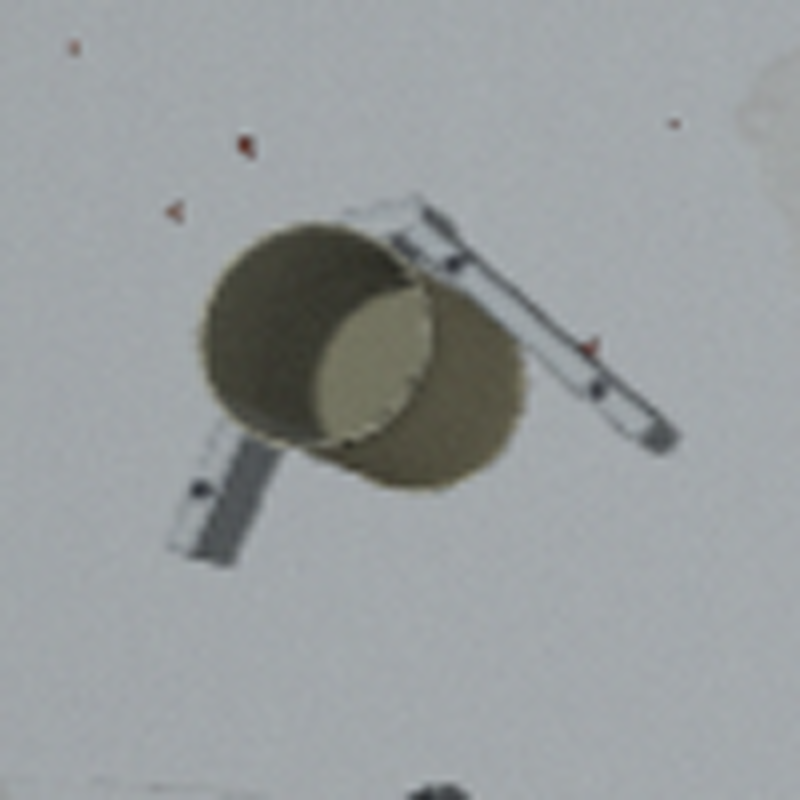

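View pics/scene9.png

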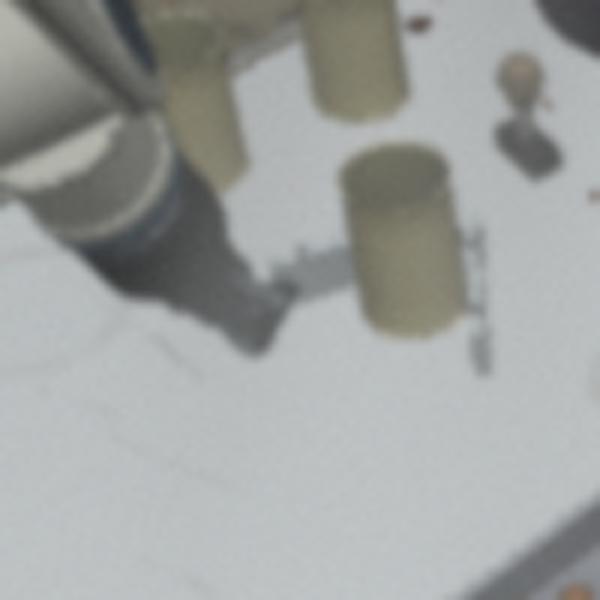

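Run:
```python
from h import *
p=dict(np.load('top9.npz'))
f=lambda a,b,z: px2w(p,(a+.5)/8+90-.5,(b+.5)/8+160-.5,z)[:2]
# rim circle extremes
L=f(200,335,.106);R=f(434,335,.106);T=f(318,222,.106);B=f(318,446,.106)
c=(np.array([ (T+B)[0]/2,(L+R)[1]/2])); print('rim c',c,'dia',(L-R)[1],(T-B)[0])
fr=f(525,385,0); fb=f(425,491,0); print('foot',fb[0]+.0355,fr[1]+.0355)
def line(a,b,z):
    a,b=f(*a,z),f(*b,z); d=(b-a)/np.linalg.norm(b-a); return a,d
for nm,(a,d) in dict(right=line((535,345),(630,440),.04),left=line((245,440),(200,553),.04),leftbot=line((280,455),(237,565),0.0)).items():
    for cc in (c,np.array([fb[0]+.0355,fr[1]+.0355])):
        v=cc-a; print(nm,np.degrees(np.arctan2(d[1],d[0])),'dist',abs(v[0]*d[1]-v[1]*d[0]))
```

```text
rim c [0.64790187 0.27598825] dia 0.07090391288500258 0.06895245317345189
foot 0.6488042546178978 0.27895925191895093
right -133.76054120937368 dist 0.038304228699005995
right -133.76054120937368 dist 0.039707373048791156
left 161.82178237390386 dist 0.03508193180408438
left 161.82178237390386 dist 0.03197768677051017
leftbot 162.09931323949252 dist 0.0384362497251593
leftbot 162.09931323949252 dist 0.035331704348655575
```

Run:
```python
from h import *
p=bot.get_image('wrist'); save(p,'w9')
```

```text
(no output)
```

View pics/w9.png

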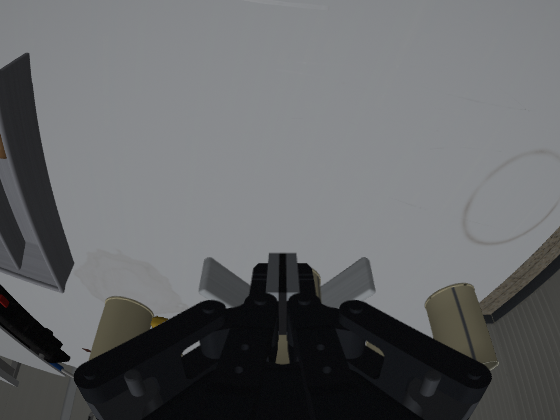

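Run:
```python
from h import *
st(); rel([.54,.10,.22],90,0); rel([.5855,-.32,.20],73,0)
```

```text
11.65 P [0.5162 0.2378 0.057 ] F [0.2 0.1 0.2] w -0.0 j [ 26.  26. 123. -37.   8. -43.]
psi 105.04 tilt -24.93 xz -0.0009
row [np.float64(24.8), np.float64(14.8), np.float64(3.2), np.float64(-13.94), np.float64(-15.31), np.float64(-5.71)]
row [np.float64(24.3), np.float64(31.5), np.float64(6.9), np.float64(-55.68), np.float64(-16.21), np.float64(1.05)]
```

>>> {"fn": "jog_arm", "kwargs": {
  "moves": [
    [5,3,1,-1,-4,-0.5,-1],
    [10,6,1.3,-3,-8,-1.5,-1],
    [15,9,2,-6,-11,-3,-1],
    [20,12,2.6,-10,-13.5,-4.5,0],
    [24.8,14.8,3.2,-14,-15.3,-5.7,0]
  ]
}}

```text
t: 12.07
tool_pos: [0.5268, 0.1463, 0.1797]
orientation: [[-0.036, 0.061, -0.998], [0.999, 0.007, -0.036], [0.005, -0.998, -0.061]]
contact_force: [2.0, 0.9, -1.1]
gripper_width: 0.0234
```

Run:
```python
from h import *
st(); rel([.5855,-.32,.20],73,0)
```

```text
12.07 P [0.5268 0.1463 0.1797] F [ 2.   0.9 -1.1] w 0.0234 j [ 15.  17. 107.  -1.  53. -77.]
psi 92.07 tilt -3.49 xz 0.0049
row [np.float64(3.4), np.float64(19.1), np.float64(0.9), np.float64(-46.81), np.float64(-2.0), np.float64(-4.31)]
```

>>> {"fn": "jog_arm", "kwargs": {
  "moves": [
    [1,2,0,-4,-1,-0.4,0.2],
    [2,4,0.2,-8,-2,-0.8,0.2],
    [3,6,0.4,-12,-3,-1.2,0.2],
    [3.4,8,0.5,-16,-3,-1.6,0.2],
    [3.4,10,0.6,-20,-3,-2,0.2]
  ]
}}

```text
t: 12.48
tool_pos: [0.5537, -0.0558, 0.2088]
orientation: [[0.141, 0.006, -0.99], [0.99, -0.003, 0.141], [-0.002, -1.0, -0.007]]
contact_force: [0.8, -0.5, -0.6]
gripper_width: 0.0512
```

Run:
```python
from h import *
st(); rel([.5855,-.32,.20],73,0)
```

```text
12.48 P [ 0.5537 -0.0558  0.2088] F [ 0.8 -0.5 -0.6] w 0.0512 j [ -7.  17. 102.  -0.  61. -89.]
psi 81.92 tilt -0.38 xz -0.0022
row [np.float64(0.4), np.float64(8.9), np.float64(-0.1), np.float64(-25.7), np.float64(0.98), np.float64(-6.86)]
```

>>> {"fn": "jog_arm", "kwargs": {
  "moves": [
    [0,2,0,-4,0,-1,0.4],
    [0,4,0,-8,0,-2,0.4],
    [0.4,6,0,-12,0,-3.2,0.4],
    [0.4,8,0,-16,0.5,-4.3,0.4],
    [0.4,8.9,0,-20,0.5,-5.4,0.4]
  ]
}}

```text
t: 12.9
tool_pos: [0.5781, -0.2613, 0.2028]
orientation: [[0.292, -0.003, -0.956], [0.956, -0.001, 0.292], [-0.002, -1.0, 0.003]]
contact_force: [1.5, 0.8, -0.2]
gripper_width: 0.0597
```

Run:
```python
from h import *
st(); rel([.5855,-.32,.15],73,0)
for c in ('scene','top'):
  p=bot.get_image(c)
  for q in ('scoop_grip','scoop_foot','plate','can_center'): print(c,q,[(np.round(d['at'],4).tolist(),d['confidence']) for d in bot.place_of(p,q)[:2]])
p=bot.get_image('wrist'); save(p,'w10')
```

```text
12.9 P [ 0.5781 -0.2613  0.2028] F [ 1.5  0.8 -0.2] w 0.0597 j [-25.  25.  92.  -0.  64. -98.]
psi 72.99 tilt 0.15 xz -0.0017
row [np.float64(-0.2), np.float64(-0.0), np.float64(-0.1), np.float64(-5.39), np.float64(5.28), np.float64(-2.44)]
scene scoop_grip [([0.5799, -0.3219, 0.0916], 0.89)]
scene scoop_foot [([0.5554, -0.3098, 0.0045], 0.7)]
scene plate [([0.5483, -0.3085, 0.0006], 0.88)]
scene can_center [([0.6459, 0.2764, 0.0525], 0.69), ([0.5701, -0.0253, -0.0059], 0.16)]
top scoop_grip [([0.5875, -0.3187, 0.0884], 0.67), ([0.5546, -0.3092, 0.0064], 0.63)]
top scoop_foot [([0.5573, -0.3125, 0.0036], 0.62)]
top plate []
top can_center [([0.6464, 0.2784, 0.0595], 0.56)]
```

View pics/w10.png

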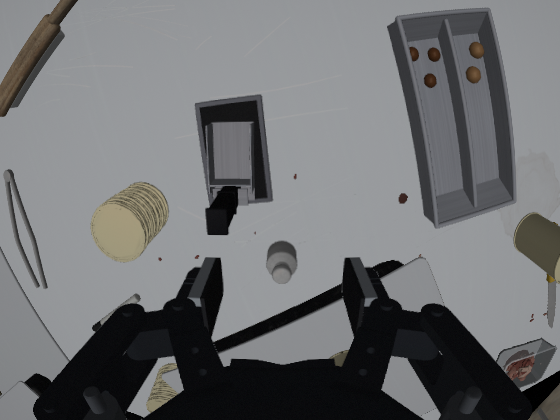

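>>> {"fn": "jog_arm", "kwargs": {
  "moves": [
    [0,0,0,-1.5,0.5,-0.6,0.4],
    [0,0,0,-3,1.5,-1.3,0.4],
    [0,0,0,-4.5,2.5,-2,0.4],
    [0,0,0,-5.4,3.5,-2.4,0.4],
    [0,0,0,-5.4,4.3,-2.4,0.4]
  ]
}}

```text
t: 13.87
tool_pos: [0.5853, -0.3207, 0.1587]
orientation: [[0.293, -0.003, -0.956], [0.956, -0.001, 0.293], [-0.002, -1.0, 0.003]]
contact_force: [-0.7, 0.2, 0.9]
gripper_width: 0.0597
```

Run:
```python
from h import *
st(); rel([.5855,-.32,.07],73,0)
p=bot.get_image('wrist'); save(p,'w11')
p=bot.get_image('scene'); crop(p,'s11',270,370,210,310,6)
```

```text
13.87 P [ 0.5853 -0.3207  0.1587] F [-0.7  0.2  0.9] w 0.0597 j [ -30.   30.   89.   -0.   61. -103.]
psi 72.97 tilt 0.14 xz -0.0021
row [np.float64(-0.1), np.float64(-0.0), np.float64(-0.1), np.float64(0.09), np.float64(8.87), np.float64(-0.02)]
```

View pics/w11.png

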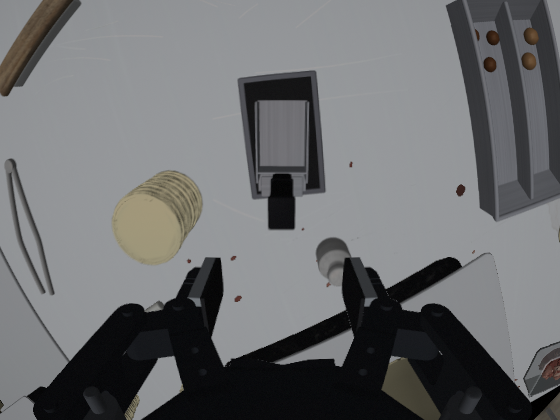

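View pics/s11.png

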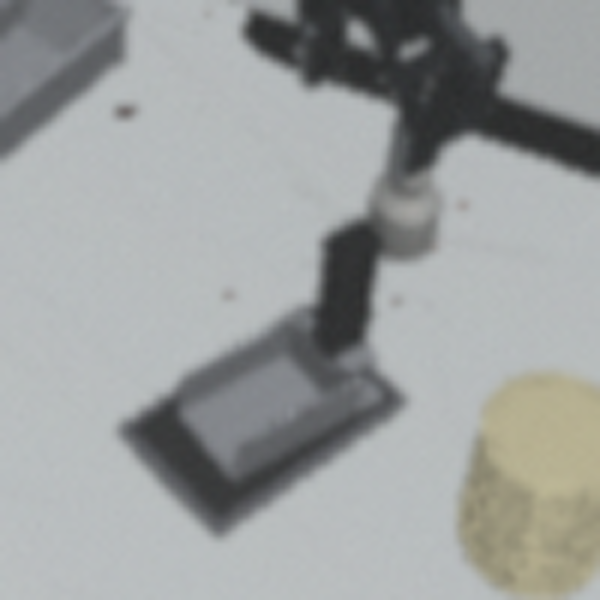

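```bash
cat >> h.py <<'E'
def wcloud(p):
    K=np.array(p['camera_matrix']);R=np.array(p['rotation']);e=np.array(p['eye']);Z=p['range_z']
    v,u=np.mgrid[:420,:560]; a=(u-K[0,2])/K[0,0]; b=(v-K[1,2])/K[1,1]; th=np.hypot(a,b)+1e-9
    k=np.tan(th)/th
    c=np.stack([a*k*Z,-b*k*Z,-Z],-1); return c@R.T+e
E
python3 - <<'E'
from h import *
p=bot.get_image('wrist'); C=wcloud(p)
S=bot.state(); R=S['orientation']
for u,v in ((281,205),(281,215),(281,222),(281,227),(270,215),(292,215),(281,130),(281,190),(281,240)): print(u,v,C[v,u].round(4), ((C[v,u]-S['tool_pos'])@R*1000).round(1))
m=(C[...,2]>.105)&(abs(C[...,0]-.585)<.04)&(abs(C[...,1]+.32)<.04)&(C[...,2]<.13)
T=(C[m]-S['tool_pos'])@R*1000; print(m.sum(),T.mean(0),np.percentile(T,[3,97],axis=0))
E
```

```text
281 205 [ 0.5769 -0.3164  0.1154] [-1.  43.7  7.6]
281 215 [ 0.5838 -0.3185  0.1166] [-1.  42.4  0.5]
281 222 [ 0.5895 -0.3203  0.1153] [-1.  43.8 -5.5]
281 227 [ 0.5932 -0.3214  0.1155] [-1.  43.6 -9.4]
270 215 [ 0.5817 -0.3262  0.1162] [-9.  42.9  0.3]
292 215 [ 0.6286 -0.3201 -0.001 ] [ 10.7 159.8 -43.4]
281 130 [ 0.5348 -0.3041  0.0076] [ -1.4 151.7  51. ]
281 190 [ 0.5744 -0.3158  0.085 ] [-1.1 74.1 10.1]
281 240 [ 0.6549 -0.3409 -0.0026] [ -1.6 161.4 -74.6]
958 [-3.23347919 43.41754753 -0.46720682] [[-12.52840912  41.79736097 -13.36242834]
 [  6.16294737  50.45956172  10.92698229]]
```

>>> {"fn": "jog_arm", "kwargs": {
  "moves": [
    [0,0,0,-0.1,2.5,0,0.4],
    [0,0,0,-0.1,5,0,0.4],
    [0,0,0,-0.1,7.5,0,0.4],
    [0,0,0,-0.1,8.8,0,0.4],
    [0,0,0,-0.1,8.8,0,0.4]
  ]
}}

```text
t: 14.43
tool_pos: [0.5835, -0.3174, 0.07]
orientation: [[0.29, -0.007, -0.957], [0.957, 0.001, 0.29], [-0.001, -1.0, 0.007]]
contact_force: [-0.4, 1.2, 0.3]
gripper_width: 0.0598
```

>>> {"fn": "jog_arm", "kwargs": {
  "moves": [
    [0,0,0,0,0,0,-1],
    [0,0,0,0,0,0,-1],
    [0,0,0,0,0,0,-1],
    [0,0,0,0,0,0,-1],
    [0,0,0,0,0,0,-1]
  ],
  "force": 90
}}

```text
t: 14.85
tool_pos: [0.5866, -0.32, 0.075]
orientation: [[0.29, 0.001, -0.957], [0.957, -0.004, 0.29], [-0.003, -1.0, -0.002]]
contact_force: [-0.8, -0.0, 6.9]
gripper_width: 0.0133
```

Run:
```python
from h import *
st(); rel([.5855,-.32,.15],73,0)
p=bot.get_image('wrist'); save(p,'w12')
```

```text
14.85 P [ 0.5866 -0.32    0.075 ] F [-0.8 -0.   6.9] w 0.0133 j [ -30.   36.   92.   -0.   52. -103.]
psi 73.12 tilt -0.12 xz -0.003
row [np.float64(0.1), np.float64(0.1), np.float64(-0.2), np.float64(-0.05), np.float64(-7.5), np.float64(0.09)]
```

View pics/w12.png

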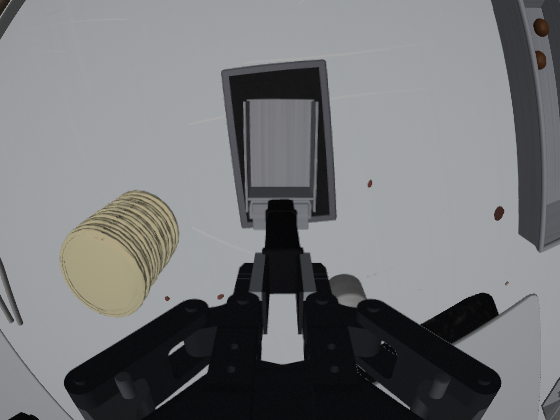

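>>> {"fn": "jog_arm", "kwargs": {
  "moves": [
    [0,0,0,0,0,0,-1],
    [0,0,0,0,0,0,-1],
    [0,0,0,0,-0.2,0,-1],
    [0,0,0,0,-0.5,0,-1],
    [0,0,0,0,-1,0,-1]
  ]
}}

```text
t: 15.32
tool_pos: [0.5848, -0.3187, 0.0827]
orientation: [[0.291, -0.003, -0.957], [0.957, -0.001, 0.291], [-0.002, -1.0, 0.003]]
contact_force: [-0.7, -0.4, -1.4]
gripper_width: 0.0131
```

Run:
```python
from h import *
st(); 
p=bot.get_image('wrist'); save(p,'w13')
```

```text
15.32 P [ 0.5848 -0.3187  0.0827] F [-0.7 -0.4 -1.4] w 0.0131 j [ -30.   35.   92.   -0.   53. -103.]
psi 73.11 tilt 0.15 xz -0.0016
```

View pics/w13.png

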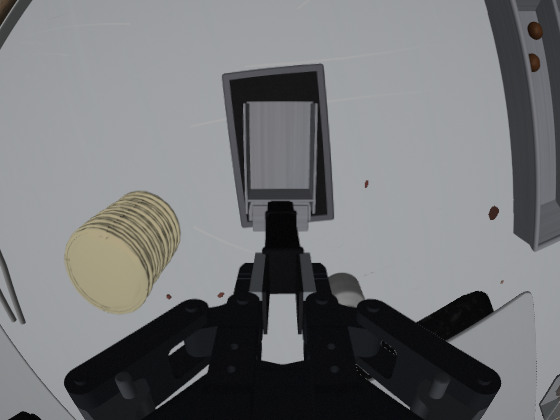

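```bash
cat > meas.py <<'E'
from h import *
def floor(show=True):
    p=bot.get_image('wrist'); C=wcloud(p); S=bot.state(); T=((C-S['tool_pos'])@S['orientation'])*1000
    F=T[115:180,255:305].reshape(-1,3)
    A=np.c_[F[:,0],F[:,2],np.ones(len(F))]; s=np.linalg.lstsq(A,F[:,1],rcond=None)[0]
    r=F[:,1]-A@s
    print('floor y at z=40: %.1f'%(s[1]*40+s[2]),'slope_x %.3f slope_z %.3f rms %.2f'%(s[0],s[1],r.std()))
    for u in (265,281,295):
        print(u,[(v,T[v,u].round(1).tolist()) for v in range(98,112,2)])
    for v in (130,150): print(v,[(u,T[v,u].round(1).tolist()) for u in (240,243,246,249,252,281,312,315,318,321)])
    return p
if __name__=='__main__': st(); floor()
E
python3 meas.py
```

```text
15.37 P [ 0.5856 -0.319   0.084 ] F [ 1.  -0.8 -1.6] w 0.0135 j [ -30.   35.   91.   -0.   53. -103.]
psi 73.11 tilt 0.05 xz -0.002
floor y at z=40: 67.7 slope_x 0.006 slope_z -0.146 rms 14.84
265 [(98, [-13.2, 79.4, 83.0]), (100, [-13.2, 79.7, 81.5]), (102, [-12.5, 67.0, 80.0]), (104, [-12.6, 68.4, 78.5]), (106, [-12.6, 67.9, 76.9]), (108, [-12.6, 67.3, 75.4]), (110, [-12.6, 67.9, 73.9])]
281 [(98, [-0.7, 78.7, 83.0]), (100, [-0.7, 78.1, 81.4]), (102, [-0.6, 69.0, 79.9]), (104, [-0.6, 68.8, 78.4]), (106, [-0.6, 70.0, 76.8]), (108, [-0.6, 68.1, 75.4]), (110, [-0.6, 68.5, 73.8])]
295 [(98, [10.2, 76.9, 83.0]), (100, [10.2, 78.1, 81.4]), (102, [9.8, 67.6, 80.0]), (104, [9.9, 67.8, 78.4]), (106, [9.9, 67.7, 76.9]), (108, [9.9, 69.3, 75.4]), (110, [10.0, 69.8, 73.8])]
130 [(240, [-33.2, 78.7, 57.8]), (243, [-30.6, 77.1, 57.9]), (246, [-24.5, 44.0, 61.1]), (249, [-25.0, 68.8, 58.7]), (252, [-22.7, 68.4, 58.7]), (281, [-0.6, 68.4, 58.5]), (312, [21.5, 51.9, 60.3]), (315, [22.3, 39.1, 61.5]), (318, [28.8, 79.7, 57.7]), (321, [31.1, 78.8, 57.8])]
150 [(240, [-33.6, 78.6, 41.6]), (243, [-26.3, 38.6, 47.9]), (246, [-24.2, 38.9, 47.9]), (249, [-25.0, 66.0, 43.5]), (252, [-22.8, 67.4, 43.3]), (281, [-0.6, 67.6, 43.2]), (312, [21.3, 47.6, 46.5]), (315, [22.7, 40.0, 47.7]), (318, [28.9, 77.5, 41.8]), (321, [31.5, 78.9, 41.6])]
```

Run:
```python
from h import *
st(); rel([.59,-.30,.17],75,0);rel([.641,-.061,.17],88.5,0)
```

```text
15.42 P [ 0.5858 -0.3192  0.0838] F [ 0.7 -0.1 -1.5] w 0.0131 j [ -30.   35.   91.   -0.   53. -103.]
psi 73.12 tilt 0.02 xz -0.0021
row [np.float64(-0.0), np.float64(-1.9), np.float64(-0.1), np.float64(1.94), np.float64(-8.63), np.float64(0.15)]
row [np.float64(-0.0), np.float64(-15.4), np.float64(-0.1), np.float64(26.29), np.float64(-8.68), np.float64(2.21)]
```

>>> {"fn": "jog_arm", "kwargs": {
  "moves": [
    [0,0,0,0.3,-3,0,-1],
    [0,0,0,1,-6,0,-1],
    [0,-2,0,3,-8.6,0.2,-1],
    [0,-5,0,6.5,-8.6,0.6,-1],
    [0,-7,0,10,-8.6,0.9,-1]
  ]
}}

```text
t: 15.83
tool_pos: [0.6071, -0.2209, 0.1711]
orientation: [[0.171, 0.002, -0.985], [0.985, -0.003, 0.171], [-0.003, -1.0, -0.003]]
contact_force: [1.2, -0.1, -2.9]
gripper_width: 0.0133
```

Run:
```python
from h import *
st(); rel([.641,-.061,.17],88.5,0)
```

```text
15.83 P [ 0.6071 -0.2209  0.1711] F [ 1.2 -0.1 -2.9] w 0.0133 j [ -21.   27.   92.   -0.   61. -101.]
psi 80.13 tilt -0.15 xz -0.0026
row [np.float64(0.1), np.float64(-8.4), np.float64(-0.2), np.float64(16.33), np.float64(0.07), np.float64(-0.6)]
```

>>> {"fn": "jog_arm", "kwargs": {
  "moves": [
    [0,-2,0,4,0,-0.1,-1],
    [0,-4,0,8,0,-0.3,-1],
    [0,-6,0,12,0,-0.5,-1],
    [0,-8.4,0,15,0,-0.6,-1],
    [0,-8.4,-0.2,16.3,0,-0.6,-1]
  ]
}}

```text
t: 16.25
tool_pos: [0.6403, -0.0568, 0.1684]
orientation: [[0.021, -0.001, -1.0], [1.0, 0.003, 0.021], [0.003, -1.0, 0.002]]
contact_force: [-0.6, -0.4, -1.6]
gripper_width: 0.0131
```

Run:
```python
from h import *
st()
p=bot.get_image('wrist'); save(p,'w14'); np.savez('w14.npz',**{k:p[k] for k in ['color','range_z','camera_matrix','eye','rotation']})
st()
```

```text
16.25 P [ 0.6403 -0.0568  0.1684] F [-0.6 -0.4 -1.6] w 0.0131 j [ -6.  27.  92.   0.  61. -95.]
psi 88.8 tilt 0.09 xz 0.0031
16.3 P [ 0.6404 -0.0564  0.1683] F [ 0.6  0.7 -0.8] w 0.0128 j [ -6.  27.  92.   0.  61. -95.]
psi 88.72 tilt 0.09 xz 0.0037
```

View pics/w14.png

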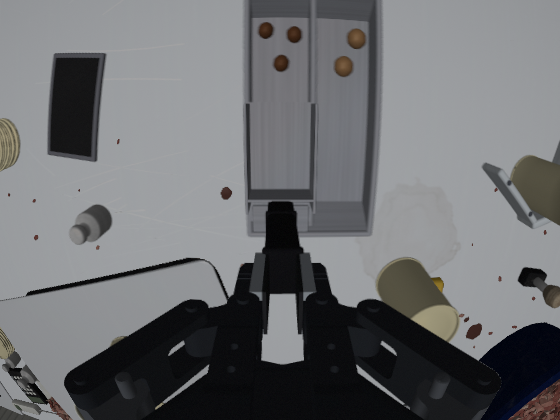

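```bash
cat > pan.py <<'E'
from h import *
import sys
def pan(save_=None):
    p=bot.get_image('wrist'); C=wcloud(p); S=bot.state()
    if save_: save(p,save_)
    T=((C-S['tool_pos'])@S['orientation'])*1000
    H=C[...,2]*1000
    for v in range(20,100,10):
        row=H[v]; 
        m=np.nonzero(row>24)[0]; m=m[(m>200)&(m<420)]
        # groups
        g=np.split(m,np.nonzero(np.diff(m)>3)[0]+1) if len(m) else []
        print(v,[('x %.1f..%.1f z %.0f h %.0f'%(T[v,k[0],0],T[v,k[-1],0],T[v,k[len(k)//2],2],row[k].max())) for k in g])
pan(sys.argv[1] if len(sys.argv)>1 else None)
E
python3 pan.py
```

```text
20 ['x -34.8..-30.3 z 158 h 41', 'x 26.9..32.6 z 160 h 34', 'x 91.2..96.0 z 163 h 40']
30 ['x -35.9..-30.6 z 148 h 41', 'x 27.1..32.7 z 149 h 35', 'x 90.7..94.7 z 152 h 41']
40 ['x -34.7..-30.2 z 138 h 40', 'x 26.9..32.5 z 140 h 34', 'x 2.4..2.4 z 82 h 347', 'x 90.4..95.7 z 143 h 41']
50 ['x -35.8..-30.2 z 129 h 41', 'x 27.0..32.5 z 130 h 34', 'x 90.7..96.0 z 132 h 40', 'x 2.4..2.4 z 82 h 347']
60 ['x -34.7..-30.3 z 119 h 41', 'x 27.2..31.8 z 119 h 35', 'x 90.4..94.5 z 122 h 40']
70 ['x -35.7..-30.3 z 109 h 41', 'x 27.1..32.7 z 110 h 34', 'x 90.4..94.4 z 113 h 40']
80 ['x -35.0..-30.7 z 100 h 41', 'x 26.6..32.9 z 100 h 33', 'x 90.5..95.2 z 103 h 40']
90 ['x -35.0..-30.3 z 90 h 40', 'x 27.2..31.9 z 90 h 34', 'x 90.6..95.4 z 93 h 40']
```

>>> {"fn": "jog_arm", "kwargs": {
  "moves": [
    [0,0,0,0,1.5,0,-1],
    [0,0,0,0,3.5,0,-1],
    [0,0,0,0,5.5,0,-1],
    [0,0,0,0,6,0,-1],
    [0,0,0,0,6,0,-1]
  ]
}}

```text
t: 16.77
tool_pos: [0.6381, -0.062, 0.1066]
orientation: [[0.028, -0.006, -1.0], [1.0, 0.002, 0.028], [0.002, -1.0, 0.006]]
contact_force: [-0.2, -0.8, -1.9]
gripper_width: 0.0129
```

```bash
python3 -c "
from h import *
st()"; python3 pan.py w15
```

```text
16.77 P [ 0.6381 -0.062   0.1066] F [-0.2 -0.8 -1.9] w 0.0129 j [ -7.  32.  94.   0.  54. -95.]
psi 88.42 tilt 0.32 xz 0.0021
20 ['x -32.8..-28.3 z 145 h 40', 'x 30.1..35.4 z 146 h 35', 'x 94.1..96.5 z 152 h 42']
30 ['x -32.1..-26.9 z 137 h 42', 'x 29.8..35.0 z 138 h 34', 'x 93.8..96.7 z 143 h 41']
40 ['x -33.0..-28.3 z 129 h 41', 'x 30.3..36.2 z 130 h 34', 'x 0.4..0.4 z 83 h 286', 'x 93.6..97.7 z 134 h 41']
50 ['x -32.0..-26.8 z 121 h 41', 'x 29.9..35.2 z 122 h 34', 'x 93.4..98.3 z 126 h 40']
60 ['x 0.4..0.4 z 83 h 286', 'x 0.4..-28.3 z 113 h 286', 'x 30.5..35.3 z 114 h 34', 'x 64.1..64.1 z 117 h 24', 'x 93.4..97.7 z 118 h 41']
70 ['x -31.9..-26.7 z 106 h 41', 'x 30.0..35.1 z 106 h 35', 'x 94.1..98.2 z 110 h 41']
80 ['x -32.1..-27.5 z 98 h 41', 'x 0.4..0.4 z 83 h 286', 'x 30.4..36.3 z 99 h 33', 'x 94.1..98.6 z 102 h 40']
90 ['x -32.3..-27.0 z 90 h 41', 'x 30.6..35.4 z 91 h 34', 'x 94.0..98.4 z 94 h 41']
```

>>> {"fn": "jog_arm", "kwargs": {
  "moves": [
    [0,0,0,0.1,0,0,-1],
    [0,0,0,0.2,0,0,-1],
    [0,0,0,0.2,0,0,-1],
    [0,0,0,0.2,0,0,-1],
    [0,0,0,0.2,0,0,-1]
  ]
}}

```text
t: 17.23
tool_pos: [0.6401, -0.059, 0.1091]
orientation: [[0.026, -0.001, -1.0], [1.0, 0.002, 0.026], [0.002, -1.0, 0.001]]
contact_force: [-0.4, -1.0, -0.8]
gripper_width: 0.0128
```

```bash
python3 -c "
from h import *
st()"; python3 pan.py w15|head -4; python3 -c "
from h import *
p=bot.get_image('wrist');C=wcloud(p);S=bot.state();T=((C-S['tool_pos'])@S['orientation'])*1000
for v in (150,165):
  print([(u,T[v,u].round(0).tolist()) for u in list(range(238,256,2))+list(range(306,326,2))])
"
```

```text
17.23 P [ 0.6401 -0.059   0.1091] F [-0.4 -1.  -0.8] w 0.0128 j [ -6.  31.  94.   0.  54. -95.]
psi 88.52 tilt 0.04 xz 0.0018
20 ['x -35.2..-30.7 z 144 h 41', 'x 26.8..32.5 z 146 h 34', 'x 91.4..95.3 z 150 h 41']
30 ['x -35.4..-31.0 z 136 h 41', 'x 27.4..32.4 z 137 h 34', 'x 0.5..0.5 z 82 h 288', 'x 91.1..95.3 z 141 h 40']
40 ['x -35.3..-30.6 z 128 h 41', 'x 27.0..32.4 z 129 h 34', 'x 90.8..95.7 z 133 h 40']
50 ['x -35.2..-30.8 z 120 h 40', 'x 27.4..32.3 z 121 h 34', 'x 91.1..95.2 z 125 h 40']
[(238, [-34.0, 69.0, 43.0]), (240, [-32.0, 69.0, 43.0]), (242, [-31.0, 68.0, 43.0]), (244, [-25.0, 38.0, 48.0]), (246, [-24.0, 40.0, 47.0]), (248, [-25.0, 57.0, 45.0]), (250, [-24.0, 68.0, 43.0]), (252, [-23.0, 68.0, 43.0]), (254, [-21.0, 66.0, 43.0]), (306, [19.0, 69.0, 43.0]), (308, [20.0, 67.0, 43.0]), (310, [21.0, 60.0, 44.0]), (312, [21.0, 48.0, 46.0]), (314, [22.0, 39.0, 47.0]), (316, [23.0, 40.0, 47.0]), (318, [29.0, 76.0, 42.0]), (320, [30.0, 75.0, 42.0]), (322, [32.0, 77.0, 42.0]), (324, [37.0, 106.0, 37.0])]
[(238, [-34.0, 70.0, 31.0]), (240, [-33.0, 69.0, 31.0]), (242, [-31.0, 68.0, 31.0]), (244, [-26.0, 38.0, 37.0]), (246, [-24.0, 38.0, 37.0]), (248, [-24.0, 51.0, 34.0]), (250, [-25.0, 67.0, 31.0]), (252, [-23.0, 69.0, 31.0]), (254, [-22.0, 68.0, 31.0]), (306, [19.0, 69.0, 31.0]), (308, [20.0, 69.0, 31.0]), (310, [21.0, 58.0, 33.0]), (312, [21.0, 45.0, 36.0]), (314, [22.0, 39.0, 37.0]), (316, [27.0, 76.0, 29.0]), (318, [29.0, 76.0, 29.0]), (320, [31.0, 76.0, 29.0]), (322, [32.0, 76.0, 29.0]), (324, [38.0, 106.0, 23.0])]
```

View pics/w15.png

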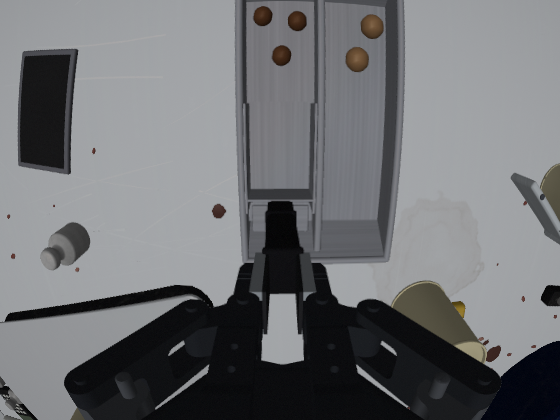

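>>> {"fn": "jog_arm", "kwargs": {
  "moves": [
    [0,0,0,-0.1,1,0,-1],
    [0,0,0,-0.1,2,0,-1],
    [0,0,0,-0.1,2.7,0,-1],
    [0,0,0,-0.1,3.1,0,-1],
    [0,0,0,-0.1,3.2,0,-1]
  ]
}}

```text
t: 17.75
tool_pos: [0.6386, -0.0597, 0.0746]
orientation: [[0.026, -0.004, -1.0], [1.0, 0.002, 0.026], [0.002, -1.0, 0.004]]
contact_force: [0.6, -0.1, -1.9]
gripper_width: 0.0129
```

>>> {"fn": "jog_arm", "kwargs": {
  "moves": [
    [0,0,0,0,0.1,0,-1],
    [0,0,0,0,0.2,0,-1],
    [0,0,0,0,0.3,0,-1],
    [0,0,0,0,0.3,0,-1],
    [0,0,0,0,0.3,0,-1]
  ]
}}

```text
t: 18.17
tool_pos: [0.6401, -0.0599, 0.0738]
orientation: [[0.026, -0.001, -1.0], [1.0, 0.002, 0.026], [0.002, -1.0, 0.001]]
contact_force: [0.6, -0.4, -1.6]
gripper_width: 0.013
```

>>> {"fn": "jog_arm", "kwargs": {
  "moves": [
    [0,0,0,0,0.1,0,-1],
    [0,0,0,0,0.2,0,-1],
    [0,0,0,0,0.3,0,-1],
    [0,0,0,0,0.4,0,-1],
    [0,0,0,0,0.4,0,-1]
  ]
}}

```text
t: 18.58
tool_pos: [0.6423, -0.0609, 0.0727]
orientation: [[0.026, 0.004, -1.0], [1.0, 0.001, 0.026], [0.001, -1.0, -0.004]]
contact_force: [-2.8, -3.1, 17.8]
gripper_width: 0.0131
```

>>> {"fn": "jog_arm", "kwargs": {
  "moves": [
    [0,0,0,0.1,-0.2,0,-1],
    [0,0,0,0.1,-0.25,0.5,-1],
    [0,0,0,0.1,-0.25,1.2,-1],
    [0,0,0,0.1,-0.25,2,-1],
    [0,0,0,0.1,-0.25,2.8,-1]
  ]
}}

```text
t: 19.0
tool_pos: [0.6129, -0.0583, 0.0729]
orientation: [[0.026, 0.002, -1.0], [1.0, 0.002, 0.026], [0.002, -1.0, -0.002]]
contact_force: [4.3, -1.8, 6.5]
gripper_width: 0.013
```

```bash
python3 -c "
from h import *
st()"; python3 pan.py w16|head -6
```

```text
19.0 P [ 0.6129 -0.0583  0.0729] F [ 4.3 -1.8  6.5] w 0.013 j [ -7.  32.  99.   0.  49. -95.]
psi 88.51 tilt -0.14 xz 0.0018
20 ['x -35.4..-30.4 z 134 h 41', 'x 0.5..0.5 z 81 h 252', 'x 27.5..32.6 z 135 h 35', 'x 91.3..92.5 z 140 h 40']
30 ['x -35.3..-30.7 z 127 h 41', 'x 0.5..0.5 z 81 h 252', 'x 0.5..0.5 z 81 h 252', 'x 27.1..32.6 z 128 h 33', 'x 90.4..0.5 z 133 h 252']
40 ['x -35.6..-31.0 z 120 h 41', 'x 27.4..32.5 z 121 h 34', 'x 0.5..0.5 z 81 h 252', 'x 90.9..91.8 z 126 h 41']
50 ['x -35.5..-30.6 z 113 h 41', 'x 27.1..32.5 z 114 h 33', 'x 91.4..92.4 z 119 h 41']
60 ['x -35.2..-31.0 z 106 h 41', 'x 0.5..0.5 z 81 h 252', 'x 27.4..33.4 z 107 h 34', 'x 0.5..0.5 z 81 h 252', 'x 91.3..93.0 z 112 h 39']
70 ['x -34.7..-30.5 z 100 h 41', 'x 27.3..32.6 z 100 h 34', 'x 91.5..92.5 z 104 h 40']
```

View pics/w16.png

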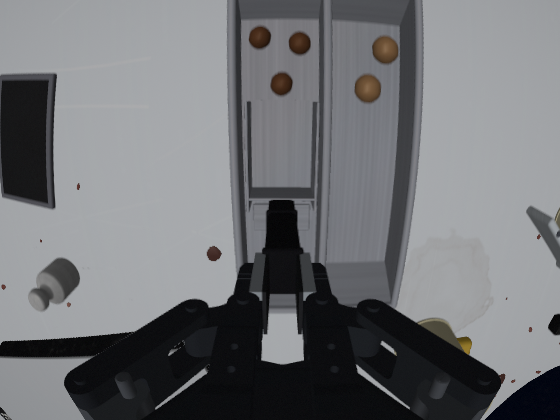

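```bash
python3 -c "
from h import *
p=bot.get_image('wrist');C=wcloud(p);S=bot.state();T=((C-S['tool_pos'])@S['orientation'])*1000
for u in (270,283,310):
  print([(v,T[v,u,2].round(0),(C[v,u,2]*1000).round(0)) for v in range(0,36,3)])
"
```

```text
[(0, np.float64(155.0), np.float64(21.0)), (3, np.float64(153.0), np.float64(20.0)), (6, np.float64(151.0), np.float64(16.0)), (9, np.float64(149.0), np.float64(16.0)), (12, np.float64(148.0), np.float64(11.0)), (15, np.float64(146.0), np.float64(10.0)), (18, np.float64(144.0), np.float64(6.0)), (21, np.float64(142.0), np.float64(5.0)), (24, np.float64(140.0), np.float64(3.0)), (27, np.float64(138.0), np.float64(4.0)), (30, np.float64(135.0), np.float64(4.0)), (33, np.float64(133.0), np.float64(3.0))]
[(0, np.float64(154.0), np.float64(22.0)), (3, np.float64(152.0), np.float64(20.0)), (6, np.float64(151.0), np.float64(18.0)), (9, np.float64(150.0), np.float64(13.0)), (12, np.float64(148.0), np.float64(11.0)), (15, np.float64(146.0), np.float64(9.0)), (18, np.float64(144.0), np.float64(6.0)), (21, np.float64(143.0), np.float64(4.0)), (24, np.float64(141.0), np.float64(2.0)), (27, np.float64(138.0), np.float64(2.0)), (30, np.float64(136.0), np.float64(2.0)), (33, np.float64(133.0), np.float64(5.0))]
[(0, np.float64(154.0), np.float64(22.0)), (3, np.float64(153.0), np.float64(19.0)), (6, np.float64(151.0), np.float64(17.0)), (9, np.float64(150.0), np.float64(14.0)), (12, np.float64(148.0), np.float64(12.0)), (15, np.float64(146.0), np.float64(9.0)), (18, np.float64(145.0), np.float64(7.0)), (21, np.float64(143.0), np.float64(4.0)), (24, np.float64(141.0), np.float64(3.0)), (27, np.float64(139.0), np.float64(1.0)), (30, np.float64(136.0), np.float64(2.0)), (33, np.float64(134.0), np.float64(2.0))]
```

>>> {"fn": "jog_arm", "kwargs": {
  "moves": [
    [0,0,0,0,0,0.9,-1],
    [0,0,0,0,-0.05,1.8,-1],
    [0,0,0,0,-0.05,2.6,-1],
    [0,0,0,0,-0.05,3.4,-1],
    [0,0,0,0,-0.05,4,-1]
  ]
}}

```text
t: 19.52
tool_pos: [0.5713, -0.0571, 0.0729]
orientation: [[0.026, -0.0, -1.0], [1.0, 0.002, 0.026], [0.002, -1.0, 0.0]]
contact_force: [3.9, -0.4, 3.9]
gripper_width: 0.013
```

>>> {"fn": "jog_arm", "kwargs": {
  "moves": [
    [0,0,0,0,0,0.5,-1],
    [0,0,0,0,0,1,-1],
    [0,0,0,0,0,1.5,-1],
    [0,0,0,0,0,1.9,-1],
    [0,0,0,0,0,1.9,-1]
  ]
}}

```text
t: 19.93
tool_pos: [0.5539, -0.0567, 0.0737]
orientation: [[0.026, 0.003, -1.0], [1.0, 0.002, 0.026], [0.002, -1.0, -0.003]]
contact_force: [5.5, -0.4, 5.1]
gripper_width: 0.013
```

```bash
python3 -c "
from h import *
st()"; python3 pan.py w17|tail -3
```

```text
19.93 P [ 0.5539 -0.0567  0.0737] F [ 5.5 -0.4  5.1] w 0.013 j [ -7.  28. 107.   0.  45. -96.]
psi 88.5 tilt -0.15 xz 0.0017
70 ['x -34.6..92.2 z 102 h 252']
80 ['x -35.4..-31.2 z 94 h 41', 'x 26.9..32.6 z 95 h 34', 'x 0.4..0.4 z 82 h 252', 'x 78.2..79.9 z 98 h 25', 'x 83.6..92.6 z 99 h 41']
90 ['x -34.7..-30.8 z 88 h 41', 'x 0.4..0.4 z 82 h 252', 'x 27.2..33.1 z 88 h 34', 'x 91.1..93.0 z 92 h 40']
```

View pics/w17.png

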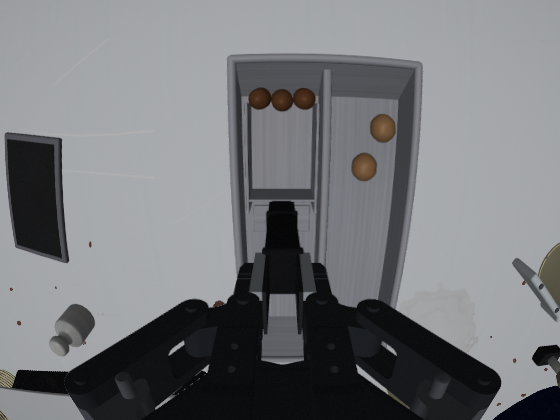

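>>> {"fn": "jog_arm", "kwargs": {
  "moves": [
    [0,0,0,0,0,0.1,-1],
    [0,0,0,0,0,0.2,-1],
    [0,0,0,0,0,0.3,-1],
    [0,0,0,0,0,0.4,-1],
    [0,0,0,0,0,0.5,-1]
  ]
}}

```text
t: 20.4
tool_pos: [0.5504, -0.0567, 0.0739]
orientation: [[0.026, 0.005, -1.0], [1.0, 0.001, 0.026], [0.002, -1.0, -0.005]]
contact_force: [8.3, -0.5, 9.3]
gripper_width: 0.0129
```

```bash
python3 -c "
from h import *
st()
p=bot.get_image('wrist'); crop(p,'w18',220,420,40,220,4)"
```

```text
20.4 P [ 0.5504 -0.0567  0.0739] F [ 8.3 -0.5  9.3] w 0.0129 j [ -7.  28. 107.   0.  45. -96.]
psi 88.51 tilt -0.27 xz 0.0016
```

View pics/w18.png

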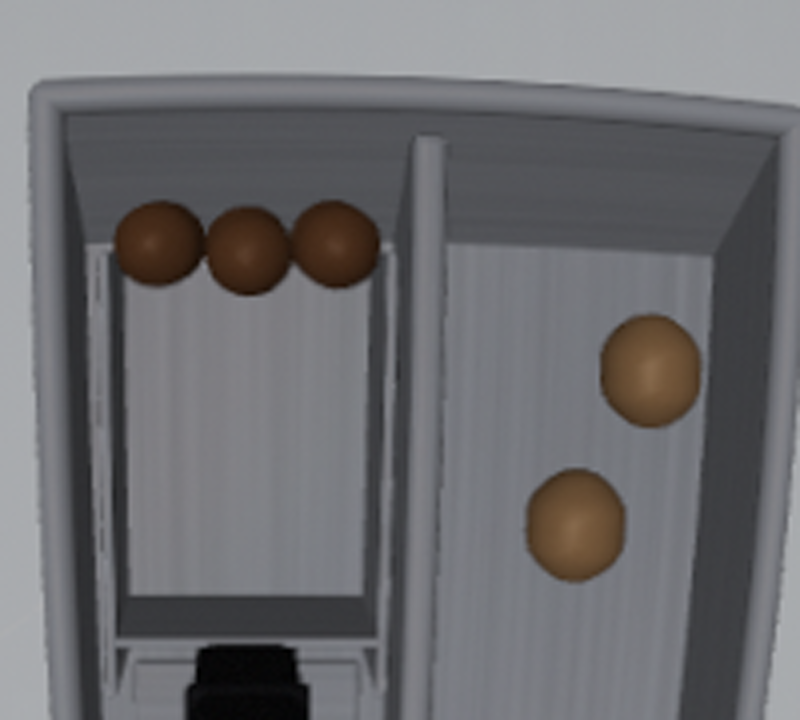

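>>> {"fn": "jog_arm", "kwargs": {
  "moves": [
    [2,0,0,0,-0.1,0.05,-1],
    [5,0,0,0,-0.2,0.1,-1],
    [8,0,0,0,-0.3,0.1,-1],
    [11,0,0,0,-0.4,0.1,-1],
    [14,0,0,0,-0.5,0.2,-1]
  ]
}}

```text
t: 20.87
tool_pos: [0.5446, -0.0562, 0.077]
orientation: [[0.026, -0.247, -0.969], [1.0, 0.009, 0.025], [0.002, -0.969, 0.247]]
contact_force: [3.8, -0.3, -1.9]
gripper_width: 0.0129
```

```bash
python3 -c "
from h import *
st()
p=bot.get_image('wrist'); crop(p,'w19',220,420,40,220,4)"
```

```text
20.87 P [ 0.5446 -0.0562  0.077 ] F [ 3.8 -0.3 -1.9] w 0.0129 j [ -6.  34.  97.  -1.  64. -94.]
psi 88.51 tilt 14.31 xz 0.0022
```

View pics/w19.png

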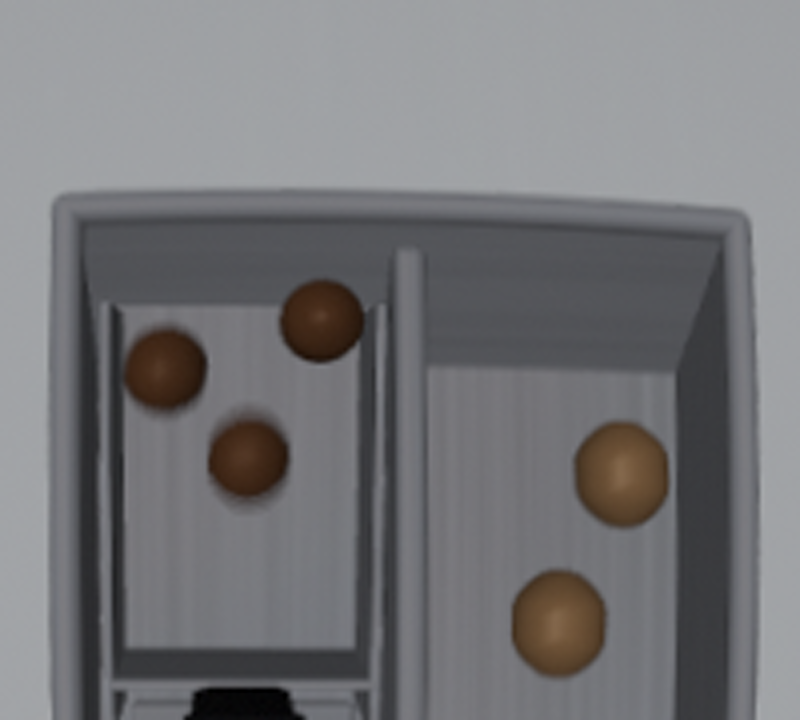

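>>> {"fn": "jog_arm", "kwargs": {
  "moves": [
    [3,0,0,0,-0.3,0,-1],
    [6,0,0,0,-0.6,-0.1,-1],
    [8,0,0,0,-0.9,-0.2,-1],
    [8,0,0,0,-1.7,0,-1],
    [8,0,0,0,-2.7,0.2,-1]
  ]
}}

```text
t: 21.33
tool_pos: [0.548, -0.0563, 0.103]
orientation: [[0.026, -0.38, -0.925], [1.0, 0.012, 0.023], [0.002, -0.925, 0.38]]
contact_force: [-0.3, -0.3, -2.5]
gripper_width: 0.0127
```

```bash
python3 -c "
from h import *
st()
p=bot.get_image('wrist'); crop(p,'w20',200,400,40,220,4); save(p,'w20f')
rel([.555,-.0565,.20],88.5,22)
"
```

```text
21.33 P [ 0.548  -0.0563  0.103 ] F [-0.3 -0.3 -2.5] w 0.0127 j [ -6.  36.  90.  -2.  76. -94.]
psi 88.52 tilt 22.33 xz 0.0025
row [np.float64(-0.1), np.float64(0.1), np.float64(0.1), np.float64(0.04), np.float64(-8.92), np.float64(3.05)]
```

View pics/w20.png

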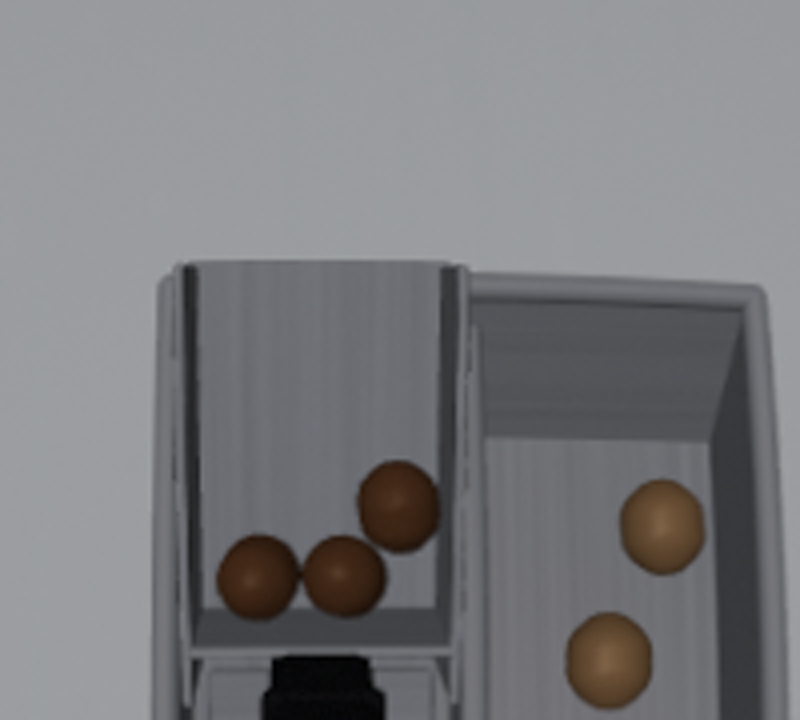

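>>> {"fn": "jog_arm", "kwargs": {
  "moves": [
    [0,0,0,0,-1.5,0.6,-1],
    [0,0,0,0,-3.5,1.3,-1],
    [0,0,0,0,-6,2.3,-1],
    [0,0,0,0,-8.5,3.3,-1],
    [0,0,0,0,-10.5,4,-1]
  ]
}}

```text
t: 21.8
tool_pos: [0.5519, -0.0569, 0.219]
orientation: [[0.026, -0.374, -0.927], [1.0, 0.012, 0.023], [0.002, -0.927, 0.375]]
contact_force: [0.9, -0.4, -2.0]
gripper_width: 0.0124
```

```bash
cat > tgt.py <<'E'
from h import *
LIP=np.array([-1,69,80.5])/1000
def tcp_for_lip(lip,psi,tilt): return np.array(lip)-Rt(psi,tilt)@LIP
def rows(pos,psi,tilt):
    S=bot.state(); R0=S['orientation'];P0=S['tool_pos']
    e=R0; p0=np.degrees(np.arctan2(e[1,0],e[0,0])); t0=np.degrees(np.arctan2(e[2,2],-e[2,1]))
    print('from',P0.round(4),round(p0,1),round(t0,1))
    for k in range(1,6):
        f=k/5
        d=R0.T@((np.array(pos)-P0)*f)*100; r=Ro.from_matrix(R0.T@Rt(p0+f*(psi-p0),t0+f*(tilt-t0))).as_rotvec(degrees=True)
        print([float(round(x,1)) for x in r]+[float(round(x,1)) for x in d]+[-1])
E
python3 -c "
from tgt import *
rows([.56,.0,.22],56,22)
print(tcp_for_lip([.6455-.012*.92,.2775-.012*.39,.135],-67,22),tcp_for_lip([.6455-.012*.92,.2775-.012*.39,.115],-67,-50))"
```

```text
from [ 0.5519 -0.0569  0.219 ] 88.5 22.0
[-0.0, 6.1, -2.3, 1.1, -0.1, -0.1, -1]
[-0.0, 12.1, -4.8, 2.3, -0.1, -0.2, -1]
[-0.0, 18.1, -7.2, 3.4, -0.2, -0.3, -1]
[-0.0, 24.2, -9.6, 4.6, -0.3, -0.5, -1]
[-0.0, 30.2, -12.1, 5.7, -0.3, -0.6, -1]
[0.54235274 0.23263643 0.16881986] [0.63587494 0.27233425 0.22101892]
```

>>> {"fn": "jog_arm", "kwargs": {
  "moves": [
    [0,5,-2,0.8,0,0,-1],
    [0,11,-4.4,2,-0.1,-0.2,-1],
    [0,17,-6.8,3.2,-0.2,-0.3,-1],
    [0,23.5,-9.4,4.6,-0.3,-0.5,-1],
    [0,30,-12,6,-0.3,-0.6,-1]
  ]
}}

```text
t: 22.22
tool_pos: [0.5604, 0.0034, 0.2178]
orientation: [[0.562, -0.311, -0.767], [0.827, 0.21, 0.521], [-0.001, -0.927, 0.376]]
contact_force: [-0.3, -0.2, -1.8]
gripper_width: 0.0133
```

```bash
python3 -c "
from tgt import *
rows([.55,.06,.22],26,22)"
```

```text
from [0.5604 0.0034 0.2178] 55.8 22.1
[-0.0, 5.5, -2.3, 0.8, 0.3, 0.8, -1]
[-0.0, 11.0, -4.5, 1.6, 0.5, 1.5, -1]
[-0.0, 16.6, -6.8, 2.5, 0.8, 2.3, -1]
[-0.0, 22.1, -9.0, 3.3, 1.1, 3.1, -1]
[-0.0, 27.6, -11.2, 4.1, 1.3, 3.8, -1]
```

>>> {"fn": "jog_arm", "kwargs": {
  "moves": [
    [0,6,-2.4,0.8,0.3,0.8,-1],
    [0,12,-4.8,1.6,0.5,1.5,-1],
    [0,18,-7.2,2.5,0.8,2.3,-1],
    [0,24.5,-9.8,3.3,1.1,3.1,-1],
    [0,30,-12,4.1,1.3,3.8,-1]
  ]
}}

```text
t: 22.63
tool_pos: [0.5489, 0.0595, 0.2196]
orientation: [[0.917, -0.153, -0.369], [0.399, 0.342, 0.851], [-0.004, -0.927, 0.375]]
contact_force: [-0.3, -0.6, -1.7]
gripper_width: 0.0127
```

```bash
python3 -c "
from tgt import *
st();rows([.545,.12,.22],-7,22)
p=bot.get_image('wrist');save(p,'w21')"
```

```text
22.63 P [0.5489 0.0595 0.2196] F [-0.3 -0.6 -1.7] w 0.0127 j [ -6.  22.  96.  20.  74. -37.]
psi 23.52 tilt 22.02 xz -0.0043
from [0.5489 0.0595 0.2196] 23.5 22.0
[0.0, 5.6, -2.5, 0.4, 0.4, 1.1, -1]
[0.0, 11.2, -4.8, 0.8, 0.8, 2.1, -1]
[0.0, 16.9, -7.1, 1.2, 1.3, 3.2, -1]
[0.0, 22.5, -9.4, 1.6, 1.7, 4.2, -1]
[0.0, 28.2, -11.7, 2.1, 2.1, 5.3, -1]
```

View pics/w21.png

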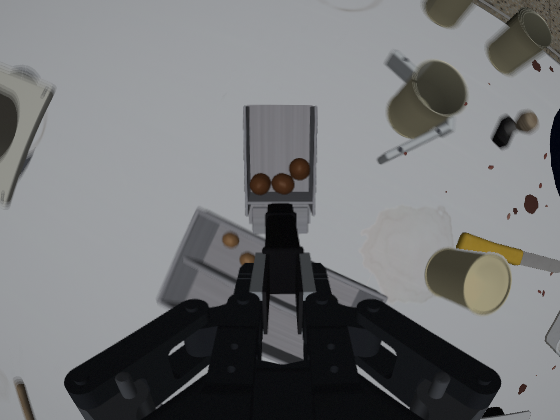

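>>> {"fn": "jog_arm", "kwargs": {
  "moves": [
    [0,6,-2.4,0.4,0.4,1.1,-1],
    [0,12,-4.8,0.8,0.8,2.1,-1],
    [0,18,-7.2,1.2,1.3,3.2,-1],
    [0,24.5,-9.8,1.6,1.7,4.2,-1],
    [0,30,-12,2,2.1,5.3,-1]
  ]
}}

```text
t: 23.1
tool_pos: [0.5444, 0.1193, 0.2198]
orientation: [[0.989, 0.051, 0.141], [-0.15, 0.368, 0.917], [-0.005, -0.928, 0.372]]
contact_force: [0.3, 1.1, -2.9]
gripper_width: 0.0125
```

```bash
python3 -c "
from tgt import *
st();rows([.54,.18,.22],-42,22)"
```

```text
23.1 P [0.5444 0.1193 0.2198] F [ 0.3  1.1 -2.9] w 0.0125 j [ -2.  16. 106.  26.  59.  -7.]
psi -8.63 tilt 21.84 xz -0.0052
from [0.5444 0.1193 0.2198] -8.6 21.8
[0.0, 6.1, -2.8, -0.3, 0.4, 1.1, -1]
[0.1, 12.3, -5.2, -0.5, 0.9, 2.2, -1]
[0.1, 18.5, -7.7, -0.8, 1.3, 3.3, -1]
[0.2, 24.7, -10.2, -1.1, 1.8, 4.4, -1]
[0.2, 30.8, -12.7, -1.3, 2.2, 5.5, -1]
```

>>> {"fn": "jog_arm", "kwargs": {
  "moves": [
    [0,6,-2.6,-0.3,0.4,1.1,-1],
    [0,12,-5,-0.5,0.9,2.2,-1],
    [0,18,-7.4,-0.8,1.3,3.3,-1],
    [0.1,24.5,-10,-1.1,1.8,4.4,-1],
    [0.1,30.5,-12.5,-1.3,2.2,5.5,-1]
  ]
}}

```text
t: 23.52
tool_pos: [0.5399, 0.1798, 0.2199]
orientation: [[0.748, 0.246, 0.616], [-0.664, 0.279, 0.694], [-0.001, -0.928, 0.372]]
contact_force: [-0.1, -1.6, -1.8]
gripper_width: 0.0132
```

```bash
python3 -c "
from tgt import *
st();rows([.54,.23,.21],-67,22)
p=bot.get_image('wrist');save(p,'w22')"
```

```text
23.52 P [0.5399 0.1798 0.2199] F [-0.1 -1.6 -1.8] w 0.0132 j [  9.  11. 113.  21.  41.  37.]
psi -41.58 tilt 21.84 xz -0.0008
from [0.5399 0.1798 0.2199] -41.6 21.8
[0.0, 4.7, -1.9, -0.7, 0.5, 0.6, -1]
[0.1, 9.4, -3.8, -1.3, 0.9, 1.2, -1]
[0.1, 14.1, -5.7, -2.0, 1.4, 1.9, -1]
[0.1, 18.9, -7.6, -2.7, 1.9, 2.5, -1]
[0.2, 23.6, -9.5, -3.3, 2.3, 3.1, -1]
```

View pics/w22.png

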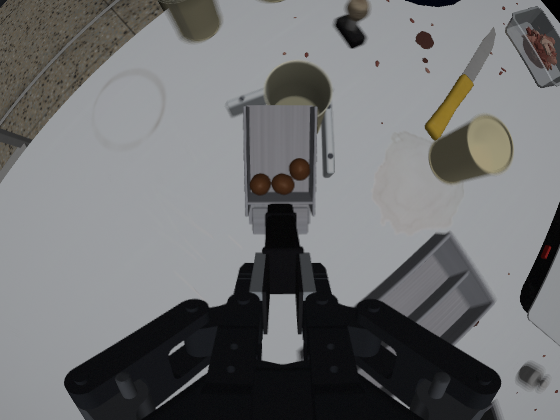

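>>> {"fn": "jog_arm", "kwargs": {
  "moves": [
    [0,4.7,-1.9,-0.7,0.3,0.6,-1],
    [0,9.4,-3.8,-1.3,0.6,1.2,-1],
    [0,14,-5.7,-2,0.9,1.9,-1],
    [0,19,-7.6,-2.7,1.2,2.4,-1],
    [0,23.5,-9.5,-3.2,1.5,2.6,-1]
  ]
}}

```text
t: 23.98
tool_pos: [0.5365, 0.223, 0.2161]
orientation: [[0.398, 0.342, 0.851], [-0.917, 0.147, 0.37], [0.002, -0.928, 0.372]]
contact_force: [-0.0, -0.5, -2.7]
gripper_width: 0.0128
```

```bash
cat > canw.py <<'E'
from tgt import *
import sys
p=bot.get_image('wrist');save(p,sys.argv[1]);st()
C=wcloud(p); S=bot.state();R=S['orientation']
lip=S['tool_pos']+R@LIP; print('lip now',lip.round(4))
print('wrist net',[(np.round(d['at'],4).tolist(),round(d['confidence'],2)) for d in bot.place_of(p,'can_center')[:2]])
for c in ('top','scene'):
    q=bot.get_image(c); print(c,[(np.round(d['at'],4).tolist(),round(d['confidence'],2)) for d in bot.place_of(q,'can_center')[:2]])
m=(C[...,2]>.095)&(C[...,2]<.115)&(np.hypot(C[...,0]-.645,C[...,1]-.277)<.05)
m[200:]=False
P=C[m][:,:2]
print(len(P)); 
if len(P)>10:
    A=np.c_[2*P,np.ones(len(P))]; s=np.linalg.lstsq(A,(P**2).sum(1),rcond=None)[0]; print('rim fit',s[:2],'r',np.sqrt(s[2]+s[0]**2+s[1]**2), cv2.minEnclosingCircle((P*1000).astype(np.float32)))
E
python3 canw.py w23
```

```text
24.03 P [0.5356 0.2238 0.2154] F [-0.1  1.  -1.7] w 0.0129 j [ 21.  10. 114.   1.  34.  87.]
psi -67.07 tilt 21.76 xz -0.0008
lip now [0.6276 0.2638 0.1812]
wrist net [([0.571, 0.2362, 0.1671], 0.47)]
top [([0.6456, 0.2785, 0.0578], 0.7)]
scene [([0.643, 0.2778, 0.0546], 0.6)]
445
rim fit [0.64569636 0.27736711] r 0.03443575366834398 ((647.063232421875, 277.8705749511719), 35.49772262573242)
```

View pics/w23.png

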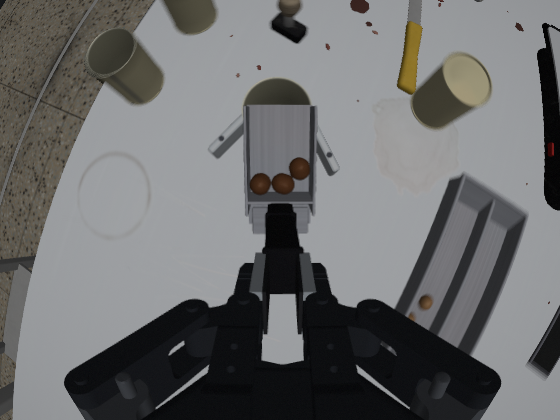

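```bash
cat >> tgt.py <<'E'
def lrows(lip,psi,tilt):
    S=bot.state(); R0=S['orientation'];P0=S['tool_pos'];e=R0
    p0=np.degrees(np.arctan2(e[1,0],e[0,0])); t0=np.degrees(np.arctan2(e[2,2],-e[2,1])); l0=P0+R0@LIP
    print('lip',l0.round(4),'psi',round(p0,1),'tilt',round(t0,1))
    for k in range(1,6):
        f=k/5; Rk=Rt(p0+f*(psi-p0),t0+f*(tilt-t0)); pos=l0+f*(np.array(lip)-l0)-Rk@LIP
        d=R0.T@(pos-P0)*100; r=Ro.from_matrix(R0.T@Rk).as_rotvec(degrees=True)
        print([float(round(x,1)) for x in r]+[float(round(x,1)) for x in d]+[-1])
E
python3 -c "
from tgt import *
lrows([.6347,.2727,.130],-67,4)"
```

```text
lip [0.6287 0.2637 0.1817] psi -66.3 tilt 21.8
[-3.6, 0.1, 0.0, -0.1, 0.5, 0.2, -1]
[-7.1, 0.3, -0.0, -0.3, 1.1, 0.5, -1]
[-10.7, 0.4, -0.1, -0.4, 1.7, 0.8, -1]
[-14.3, 0.5, -0.1, -0.6, 2.3, 1.1, -1]
[-17.8, 0.7, -0.1, -0.7, 3.0, 1.4, -1]
```

>>> {"fn": "jog_arm", "kwargs": {
  "moves": [
    [-3.6,0.1,0,-0.1,0.5,0.2,-1],
    [-7,0.3,0,-0.3,1.1,0.5,-1],
    [-10.7,0.4,0,-0.4,1.7,0.8,-1],
    [-14.3,0.5,0,-0.6,2.3,1.1,-1],
    [-17,0.7,0,-0.7,3,1.4,-1]
  ]
}}

```text
t: 24.7
tool_pos: [0.5579, 0.2389, 0.1937]
orientation: [[0.389, 0.075, 0.918], [-0.921, 0.035, 0.388], [-0.003, -0.997, 0.083]]
contact_force: [0.5, -0.2, -1.8]
gripper_width: 0.0126
```

```bash
python3 -c "
from tgt import *
p=bot.get_image('scene');crop(p,'s24',140,260,100,220,5)
lrows([.6350,.2727,.117],-67,-30)"
```

```text
lip [0.6382 0.2742 0.1305] psi -67.1 tilt 4.7
[-6.9, -0.0, -0.2, -0.0, -0.7, 0.8, -1]
[-13.9, -0.0, -0.2, -0.0, -1.2, 1.7, -1]
[-20.8, -0.0, -0.2, -0.0, -1.6, 2.7, -1]
[-27.8, -0.1, -0.2, -0.0, -1.9, 3.8, -1]
[-34.7, -0.1, -0.2, -0.0, -2.0, 4.9, -1]
```

View pics/s24.png

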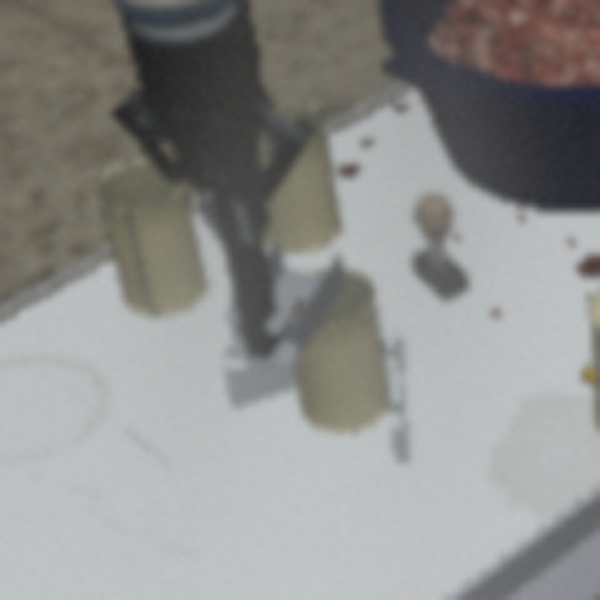

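>>> {"fn": "jog_arm", "kwargs": {
  "moves": [
    [-6,0,0,0,-0.7,0.7,-1],
    [-13,0,0,0,-1.2,1.6,-1],
    [-20,0,0,0,-1.6,2.6,-1],
    [-27,0,0,0,-1.9,3.7,-1],
    [-34,0,0,0,-2,4.8,-1]
  ]
}}

```text
t: 25.17
tool_pos: [0.6009, 0.2568, 0.2192]
orientation: [[0.389, -0.452, 0.803], [-0.921, -0.185, 0.342], [-0.006, -0.873, -0.488]]
contact_force: [0.7, 0.6, -2.3]
gripper_width: 0.0129
```

```bash
python3 -c "
from tgt import *
st()
p=bot.get_image('scene');crop(p,'s25',140,260,100,220,5)
lrows([.6340,.2722,.115],-67,-60)"
```

```text
25.17 P [0.6009 0.2568 0.2192] F [ 0.7  0.6 -2.3] w 0.0129 j [ 22.  42.  65.  -0. 102.  89.]
psi -67.12 tilt -29.22 xz -0.0059
lip [0.6344 0.2726 0.111 ] psi -67.1 tilt -30.1
[-6.0, 0.2, -0.3, -0.1, -0.9, 0.7, -1]
[-12.0, 0.2, -0.3, -0.1, -1.6, 1.5, -1]
[-17.9, 0.2, -0.3, -0.1, -2.3, 2.4, -1]
[-23.9, 0.2, -0.3, -0.1, -2.9, 3.3, -1]
[-29.9, 0.1, -0.3, -0.0, -3.4, 4.3, -1]
```

View pics/s25.png

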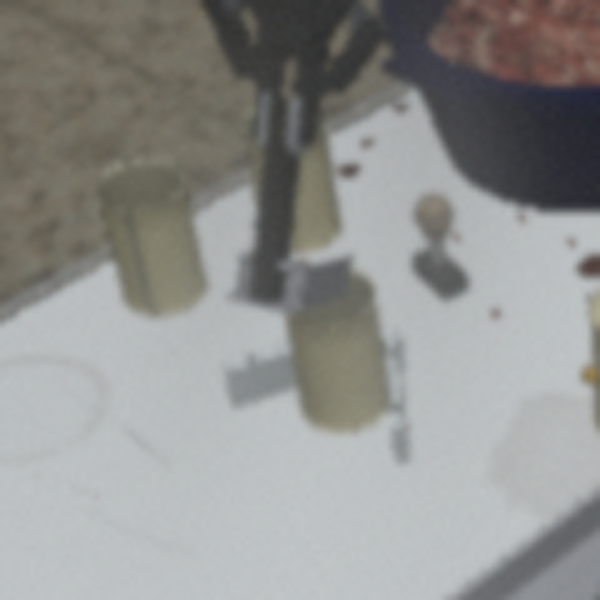

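>>> {"fn": "jog_arm", "kwargs": {
  "moves": [
    [-6,0,0,0,-1.1,0.7,-1],
    [-12,0,0,0,-1.9,1.5,-1],
    [-18,0,0,0,-2.6,2.4,-1],
    [-24,0,0,0,-3.2,3.2,-1],
    [-30,0,0,0,-3.6,4.2,-1]
  ]
}}

```text
t: 25.63
tool_pos: [0.6504, 0.2773, 0.229]
orientation: [[0.388, -0.793, 0.47], [-0.922, -0.329, 0.204], [-0.007, -0.512, -0.859]]
contact_force: [1.2, 0.8, -2.3]
gripper_width: 0.0127
```

```bash
python3 -c "
from tgt import *
st()
p=bot.get_image('scene');crop(p,'s26',140,260,100,220,5)
p=bot.get_image('wrist');save(p,'w26')
p=bot.get_image('top');crop(p,'t26',90,290,130,300,4)"
```

```text
25.63 P [0.6504 0.2773 0.229 ] F [ 1.2  0.8 -2.3] w 0.0127 j [ 22.  68.  27.  -0. 144.  89.]
psi -67.2 tilt -59.18 xz -0.0073
```

View pics/w26.png

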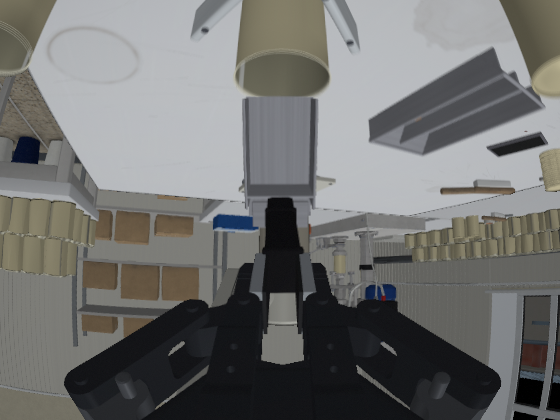

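View pics/t26.png

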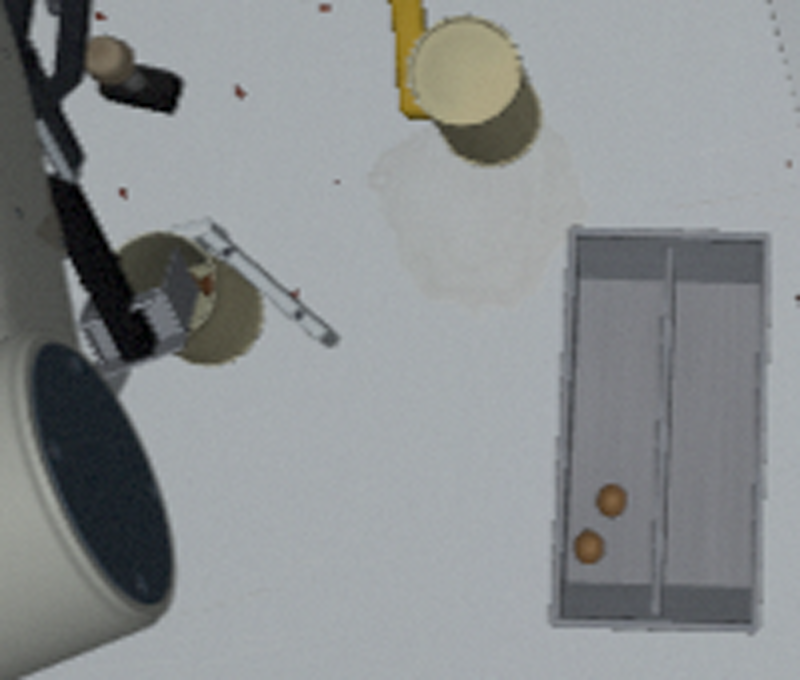

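```bash
python3 -c "
from tgt import *
lrows([.620,.2660,.160],-67,-24)
"
```

```text
lip [0.6306 0.2709 0.113 ] psi -67.2 tilt -59.7
[7.1, 0.3, -0.2, -0.1, 0.8, -1.7, -1]
[14.3, 0.2, -0.3, -0.1, 1.7, -3.3, -1]
[21.4, 0.2, -0.3, -0.1, 2.6, -4.8, -1]
[28.6, 0.1, -0.4, -0.0, 3.6, -6.0, -1]
[35.7, 0.1, -0.4, -0.0, 4.6, -7.2, -1]
```

>>> {"fn": "jog_arm", "kwargs": {
  "moves": [
    [6,0,0,0,0.5,-1.8,-1],
    [13,0,0,0,1.4,-3.5,-1],
    [20,0,0,0,2.4,-5,-1],
    [27.5,0,0,0,3.4,-6.2,-1],
    [34.5,0,0,0,4.4,-7.3,-1]
  ]
}}

```text
t: 26.2
tool_pos: [0.5796, 0.2482, 0.2735]
orientation: [[0.388, -0.374, 0.842], [-0.922, -0.153, 0.357], [-0.004, -0.915, -0.404]]
contact_force: [1.6, 1.5, 0.5]
gripper_width: 0.0126
```

```bash
python3 -c "
from tgt import *
st(); lrows([.60,.24,.16],-40,0)
for c in ('top','scene'):
    q=bot.get_image(c); print(c,[(np.round(d['at'],4).tolist(),round(d['confidence'],2)) for d in bot.place_of(q,'can_center')[:2]])
    if c=='top': crop(q,'t27',90,190,160,260,7)
"
```

```text
26.2 P [0.5796 0.2482 0.2735] F [1.6 1.5 0.5] w 0.0126 j [ 22.  34.  70.  -0. 100.  89.]
psi -67.15 tilt -23.85 xz -0.0043
lip [0.6212 0.2672 0.1779] psi -67.2 tilt -23.9
[4.8, -5.0, -2.2, 0.8, 1.2, -0.9, -1]
[9.5, -10.2, -3.8, 1.8, 2.5, -1.7, -1]
[14.2, -15.6, -4.9, 2.9, 3.8, -2.4, -1]
[18.8, -21.1, -5.6, 4.1, 5.0, -2.9, -1]
[23.3, -26.7, -5.9, 5.3, 6.3, -3.3, -1]
top [([0.6461, 0.2765, 0.0571], 0.62)]
scene [([0.6443, 0.2785, 0.0533], 0.68)]
```

View pics/t27.png

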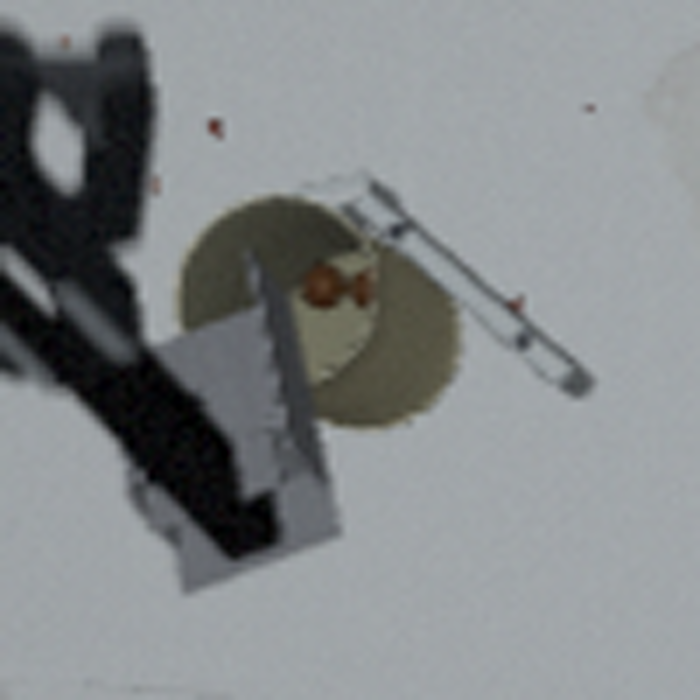

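>>> {"fn": "jog_arm", "kwargs": {
  "moves": [
    [4.8,-5,-2.2,0.8,0.8,-0.9,-1],
    [9.5,-10.2,-3.8,1.8,1.9,-1.7,-1],
    [14.2,-15.6,-4.9,2.9,3,-2.4,-1],
    [18.8,-21,-5.6,4.1,4,-2.9,-1],
    [23.3,-26.7,-5.9,5.3,5.2,-3.3,-1]
  ]
}}

```text
t: 26.82
tool_pos: [0.5538, 0.1805, 0.2364]
orientation: [[0.767, -0.01, 0.641], [-0.641, -0.008, 0.767], [-0.003, -1.0, -0.013]]
contact_force: [1.0, -0.2, -2.4]
gripper_width: 0.013
```

```bash
python3 -c "
from tgt import *
st(); rows([.55,.13,.21],-8,0)"
```

```text
26.82 P [0.5538 0.1805 0.2364] F [ 1.  -0.2 -2.4] w 0.013 j [17. 18. 96. -0. 66. 57.]
psi -39.89 tilt -0.73 xz -0.003
from [0.5538 0.1805 0.2364] -39.9 -0.7
[0.1, -6.4, -0.2, 0.6, 0.5, -0.8, -1]
[0.3, -12.8, -0.3, 1.2, 1.1, -1.6, -1]
[0.4, -19.1, -0.3, 1.8, 1.6, -2.5, -1]
[0.5, -25.5, -0.4, 2.4, 2.1, -3.3, -1]
[0.7, -31.9, -0.4, 2.9, 2.7, -4.1, -1]
```

>>> {"fn": "jog_arm", "kwargs": {
  "moves": [
    [0.1,-6.5,0,0.6,0.5,-0.8,-1],
    [0.3,-13,0,1.2,1.1,-1.6,-1],
    [0.4,-19.5,0,1.8,1.6,-2.5,-1],
    [0.5,-26,0,2.4,2.1,-3.3,-1],
    [0.7,-33,0,2.9,2.7,-4.1,-1]
  ]
}}

```text
t: 27.23
tool_pos: [0.5495, 0.1292, 0.2093]
orientation: [[0.993, -0.01, 0.121], [-0.121, 0.001, 0.993], [-0.01, -1.0, -0.0]]
contact_force: [0.3, -1.0, -1.0]
gripper_width: 0.0131
```

```bash
python3 -c "
from tgt import *
st(); rows([.58,.07,.20],26,0)"
```

```text
27.23 P [0.5495 0.1292 0.2093] F [ 0.3 -1.  -1. ] w 0.0131 j [ 12.  18. 100.   0.  62.  19.]
psi -6.93 tilt -0.02 xz -0.0103
from [0.5495 0.1292 0.2093] -6.9 -0.0
[-0.0, -6.6, -0.6, 0.8, 0.2, -1.1, -1]
[-0.1, -13.2, -0.6, 1.5, 0.4, -2.2, -1]
[-0.1, -19.8, -0.6, 2.3, 0.5, -3.3, -1]
[-0.1, -26.3, -0.6, 3.0, 0.7, -4.4, -1]
[-0.2, -32.9, -0.6, 3.8, 0.9, -5.5, -1]
```

>>> {"fn": "jog_arm", "kwargs": {
  "moves": [
    [0,-7,-0.3,0.8,0.2,-1.1,-1],
    [0,-14,-0.5,1.5,0.4,-2.2,-1],
    [0,-21,-0.6,2.3,0.5,-3.3,-1],
    [0,-28,-0.6,3,0.7,-4.4,-1],
    [0,-35,-0.6,3.8,0.9,-5.5,-1]
  ]
}}

```text
t: 27.65
tool_pos: [0.5801, 0.0696, 0.1998]
orientation: [[0.882, -0.001, -0.471], [0.471, 0.002, 0.882], [0.001, -1.0, 0.002]]
contact_force: [0.2, -0.3, -1.3]
gripper_width: 0.0128
```

```bash
python3 -c "
from tgt import *
st(); rows([.62,.02,.18],62,0)"
```

```text
27.65 P [0.5801 0.0696 0.1998] F [ 0.2 -0.3 -1.3] w 0.0128 j [  6.  20.  98.   0.  61. -23.]
psi 28.11 tilt 0.14 xz 0.0006
from [0.5801 0.0696 0.1998] 28.1 0.1
[-0.0, -6.8, 0.0, 0.2, 0.4, -1.3, -1]
[-0.1, -13.6, 0.1, 0.5, 0.8, -2.5, -1]
[-0.1, -20.3, 0.1, 0.7, 1.2, -3.8, -1]
[-0.1, -27.1, 0.1, 0.9, 1.6, -5.0, -1]
[-0.1, -33.9, 0.1, 1.2, 2.0, -6.3, -1]
```

>>> {"fn": "jog_arm", "kwargs": {
  "moves": [
    [0,-7,0,0.2,0.4,-1.3,-1],
    [0,-14,0,0.5,0.8,-2.5,-1],
    [0,-21,0,0.7,1.2,-3.8,-1],
    [0,-27.5,0,0.9,1.6,-5,-1],
    [0,-34,0,1.2,2,-6.3,-1]
  ]
}}

```text
t: 28.07
tool_pos: [0.62, 0.0194, 0.1794]
orientation: [[0.468, -0.001, -0.884], [0.884, 0.002, 0.468], [0.001, -1.0, 0.002]]
contact_force: [-0.5, 0.3, -2.1]
gripper_width: 0.0125
```

```bash
python3 -c "
from tgt import *
st(); rows([.642,.0035,.16],88.5,0)"
```

```text
28.07 P [0.62   0.0194 0.1794] F [-0.5  0.3 -2.1] w 0.0125 j [  1.  25.  95.   0.  61. -62.]
psi 62.08 tilt 0.11 xz 0.0015
from [0.62   0.0194 0.1794] 62.1 0.1
[-0.0, -5.3, 0.1, -0.1, 0.4, -0.5, -1]
[-0.0, -10.6, 0.1, -0.2, 0.8, -1.1, -1]
[-0.1, -15.8, 0.1, -0.2, 1.2, -1.6, -1]
[-0.1, -21.1, 0.1, -0.3, 1.5, -2.2, -1]
[-0.1, -26.4, 0.1, -0.4, 1.9, -2.7, -1]
```

>>> {"fn": "jog_arm", "kwargs": {
  "moves": [
    [0,-6.5,0,-0.1,0.4,-0.6,-1],
    [0,-13,0,-0.2,1,-1.3,-1],
    [0,-19.5,0.1,-0.3,1.6,-2,-1],
    [0,-26.4,0.1,-0.4,2,-2.7,-1],
    [0,-26.4,0.1,-0.4,2,-2.7,-1]
  ]
}}

```text
t: 28.48
tool_pos: [0.642, 0.0029, 0.1585]
orientation: [[0.028, -0.002, -1.0], [1.0, 0.0, 0.028], [0.0, -1.0, 0.002]]
contact_force: [0.3, 0.8, -1.8]
gripper_width: 0.0128
```

>>> {"fn": "jog_arm", "kwargs": {
  "moves": [
    [0,0,0,0,1,0,-1],
    [0,0,0,0,2.5,0,-1],
    [0,0,0,0,4,0,-1],
    [0,0,0,0,5,0,-1],
    [0,0,0,0,5,0,-1]
  ]
}}

```text
t: 28.9
tool_pos: [0.6383, 0.0041, 0.1063]
orientation: [[0.035, -0.007, -0.999], [0.999, 0.0, 0.035], [0.0, -1.0, 0.007]]
contact_force: [-0.5, -0.2, -1.2]
gripper_width: 0.013
```

```bash
python3 -c "
from tgt import *
st();rel([.642,.0035,.11],88.5,0)"; python3 pan.py w28
```

```text
28.9 P [0.6383 0.0041 0.1063] F [-0.5 -0.2 -1.2] w 0.013 j [ -1.  31.  95.   0.  54. -89.]
psi 88.01 tilt 0.41 xz 0.0001
row [np.float64(-0.4), np.float64(-0.5), np.float64(0.0), np.float64(-0.05), np.float64(-0.37), np.float64(-0.37)]
20 ['x -36.9..-30.7 z 147 h 33', 'x 11.9..11.9 z 148 h 24', 'x 26.7..31.4 z 144 h 40']
30 ['x -36.7..-31.0 z 138 h 34', 'x 0.5..0.5 z 83 h 286', 'x 26.4..31.3 z 136 h 42', 'x 0.5..0.5 z 83 h 286']
40 ['x -35.5..-30.5 z 130 h 34', 'x 26.2..31.5 z 129 h 41', 'x 0.5..0.5 z 83 h 286']
50 ['x -35.7..-30.8 z 122 h 34', 'x 0.5..0.5 z 83 h 286', 'x 0.5..0.5 z 83 h 286', 'x 27.6..0.5 z 121 h 286']
60 ['x -35.7..-30.4 z 114 h 33', 'x 0.5..0.5 z 83 h 286', 'x 27.5..31.4 z 113 h 40', 'x 0.5..0.5 z 83 h 286']
70 ['x -36.0..-30.8 z 106 h 34', 'x 0.5..0.5 z 83 h 286', 'x 26.4..32.2 z 105 h 41', 'x 0.5..0.5 z 83 h 286']
80 ['x -36.0..-30.3 z 98 h 34', 'x 0.5..0.5 z 83 h 286', 'x 27.1..32.2 z 98 h 41', 'x 0.5..0.5 z 83 h 286']
90 ['x -36.1..-29.9 z 90 h 34', 'x 0.5..0.5 z 83 h 286', 'x 0.5..0.5 z 83 h 286', 'x 27.7..32.4 z 90 h 41']
```

View pics/w28.png

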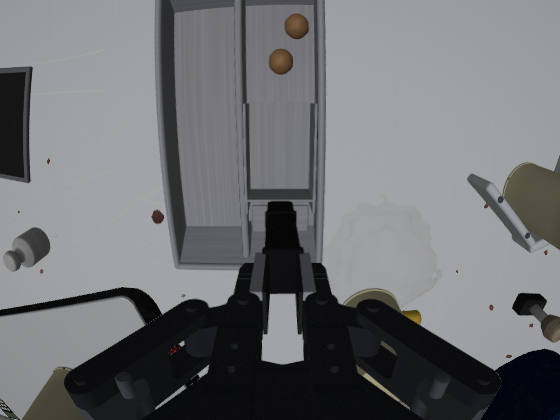

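>>> {"fn": "jog_arm", "kwargs": {
  "moves": [
    [0,-0.3,0,-0.1,0.3,-0.2,-1],
    [0,-0.3,0,-0.1,1.2,-0.3,-1],
    [0,-0.3,0,-0.1,2.1,-0.3,-1],
    [0,-0.3,0,-0.1,2.8,-0.3,-1],
    [0,-0.3,0,-0.1,3,-0.3,-1]
  ]
}}

```text
t: 29.37
tool_pos: [0.6417, 0.0028, 0.0769]
orientation: [[0.028, -0.006, -1.0], [1.0, 0.0, 0.028], [0.0, -1.0, 0.006]]
contact_force: [-0.5, 0.1, -2.6]
gripper_width: 0.0127
```

>>> {"fn": "jog_arm", "kwargs": {
  "moves": [
    [0,0,0,0,0.1,0,-1],
    [0,0,0,0,0.2,0,-1],
    [0,0,0,0,0.3,0,-1],
    [0,0,0,0,0.3,0,-1],
    [0,0,0,0,0.3,0,-1]
  ]
}}

```text
t: 29.78
tool_pos: [0.643, 0.0028, 0.0759]
orientation: [[0.027, -0.003, -1.0], [1.0, 0.0, 0.027], [0.0, -1.0, 0.003]]
contact_force: [0.7, 0.2, -1.5]
gripper_width: 0.0131
```

```bash
python3 -c "
from tgt import *
st()"; python3 pan.py w29 | tail -5
```

```text
29.78 P [0.643  0.0028 0.0759] F [ 0.7  0.2 -1.5] w 0.0131 j [ -1.  34.  95.   0.  51. -89.]
psi 88.43 tilt 0.16 xz 0.0001
50 ['x -34.1..-28.8 z 116 h 34', 'x 0.5..0.5 z 82 h 255', 'x 29.6..34.0 z 115 h 40']
60 ['x -34.5..-28.6 z 109 h 35', 'x 29.2..33.3 z 109 h 40']
70 ['x -34.3..-28.2 z 102 h 35', 'x 0.5..0.5 z 82 h 255', 'x 29.6..34.2 z 102 h 40', 'x 0.5..0.5 z 82 h 255', 'x 0.5..0.5 z 82 h 255']
80 ['x 0.5..0.5 z 82 h 255', 'x -33.6..-28.3 z 95 h 35', 'x 28.5..33.3 z 95 h 41']
90 ['x 0.5..-28.1 z 89 h 255', 'x 29.7..34.3 z 88 h 40']
```

>>> {"fn": "jog_arm", "kwargs": {
  "moves": [
    [0,0,0,0.1,0.1,0,-1],
    [0,0,0,0.1,0.2,0,-1],
    [0,0,0,0.1,0.3,0,-1],
    [0,0,0,0.1,0.35,0,-1],
    [0,0,0,0.1,0.35,0,-1]
  ]
}}

```text
t: 30.25
tool_pos: [0.6439, 0.0036, 0.0731]
orientation: [[0.027, -0.001, -1.0], [1.0, -0.0, 0.027], [-0.0, -1.0, 0.001]]
contact_force: [1.0, -1.5, 4.0]
gripper_width: 0.0125
```

>>> {"fn": "jog_arm", "kwargs": {
  "moves": [
    [0,0,0,0,-0.05,0.5,-1],
    [0,0,0,0,-0.05,1.3,-1],
    [0,0,0,0,-0.05,2.2,-1],
    [0,0,0,0,-0.05,3,-1],
    [0,0,0,0,-0.05,3.8,-1]
  ]
}}

```text
t: 30.67
tool_pos: [0.6041, 0.0049, 0.0731]
orientation: [[0.027, -0.003, -1.0], [1.0, 0.0, 0.027], [0.0, -1.0, 0.003]]
contact_force: [3.7, 0.3, 4.2]
gripper_width: 0.013
```

```bash
python3 -c "
from tgt import *
st()"; python3 pan.py w30 | tail -5
```

```text
30.67 P [0.6041 0.0049 0.0731] F [3.7 0.3 4.2] w 0.013 j [ -1.  32. 100.   0.  48. -89.]
psi 88.43 tilt 0.15 xz 0.0002
50 ['x -35.0..-29.5 z 114 h 34', 'x 27.4..33.2 z 113 h 41']
60 ['x -35.0..-29.7 z 107 h 34', 'x 27.3..33.2 z 106 h 41']
70 ['x -35.0..-29.5 z 100 h 34', 'x 0.5..0.5 z 81 h 252', 'x 28.4..32.6 z 100 h 40']
80 ['x -35.0..-30.0 z 94 h 34', 'x 0.5..0.5 z 81 h 252', 'x 0.5..0.5 z 81 h 252', 'x 28.2..33.2 z 93 h 41']
90 ['x -35.3..-29.4 z 87 h 33', 'x 1.6..2.3 z 86 h 25', 'x 28.5..32.5 z 87 h 42']
```

Centred; continue forward 5.3 cm.

>>> {"fn": "jog_arm", "kwargs": {
  "moves": [
    [0,0,0,0,0,0.8,-1],
    [0,0,0,0,0,1.6,-1],
    [0,0,0,0,0,2.4,-1],
    [0,0,0,0,0,3.1,-1],
    [0,0,0,0,0,3.7,-1]
  ]
}}

```text
t: 31.13
tool_pos: [0.5671, 0.0059, 0.073]
orientation: [[0.027, -0.003, -1.0], [1.0, 0.0, 0.027], [0.0, -1.0, 0.003]]
contact_force: [3.4, -1.0, 3.9]
gripper_width: 0.0128
```

>>> {"fn": "jog_arm", "kwargs": {
  "moves": [
    [0,0,0,0,0,0.4,-1],
    [0,0,0,0,0,0.8,-1],
    [0,0,0,0,0,1.1,-1],
    [0,0,0,0,0,1.4,-1],
    [0,0,0,0,0,1.6,-1]
  ]
}}

```text
t: 31.55
tool_pos: [0.5532, 0.0062, 0.0739]
orientation: [[0.027, -0.0, -1.0], [1.0, 0.0, 0.027], [0.0, -1.0, 0.0]]
contact_force: [1.8, 0.1, 1.4]
gripper_width: 0.0129
```

```bash
python3 -c "
from h import *
st()
p=bot.get_image('wrist'); crop(p,'w31',180,380,40,220,4)"
```

```text
31.55 P [0.5532 0.0062 0.0739] F [1.8 0.1 1.4] w 0.0129 j [ -1.  28. 107.   0.  45. -89.]
psi 88.44 tilt 0.01 xz 0.0001
```

View pics/w31.png

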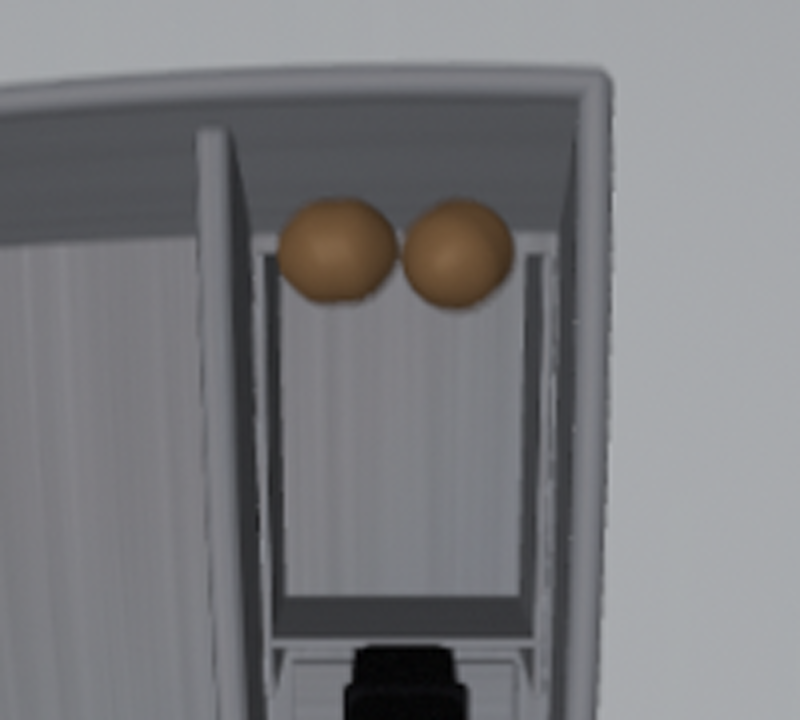

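>>> {"fn": "jog_arm", "kwargs": {
  "moves": [
    [0,0,0,0,0,0.1,-1],
    [0,0,0,0,0,0.2,-1],
    [0,0,0,0,0,0.3,-1],
    [0,0,0,0,0,0.4,-1],
    [0,0,0,0,0,0.4,-1]
  ]
}}

```text
t: 32.02
tool_pos: [0.5504, 0.0063, 0.0741]
orientation: [[0.027, 0.002, -1.0], [1.0, -0.0, 0.027], [0.0, -1.0, -0.002]]
contact_force: [7.2, -0.9, 8.5]
gripper_width: 0.0125
```

>>> {"fn": "jog_arm", "kwargs": {
  "moves": [
    [2,0,0,0,-0.1,0.05,-1],
    [5,0,0,0,-0.2,0.1,-1],
    [8,0,0,0,-0.3,0.1,-1],
    [11,0,0,0,-0.4,0.1,-1],
    [14,0,0,0,-0.5,0.2,-1]
  ]
}}

```text
t: 32.43
tool_pos: [0.5452, 0.0065, 0.0773]
orientation: [[0.027, -0.249, -0.968], [1.0, 0.007, 0.026], [0.0, -0.969, 0.249]]
contact_force: [3.9, -0.2, -1.7]
gripper_width: 0.0126
```

```bash
python3 -c "
from h import *
st()
p=bot.get_image('wrist'); crop(p,'w32',180,380,40,220,4)"
```

```text
32.43 P [0.5452 0.0065 0.0773] F [ 3.9 -0.2 -1.7] w 0.0126 j [ -1.  34.  97.   0.  64. -89.]
psi 88.43 tilt 14.4 xz 0.0002
```

View pics/w32.png

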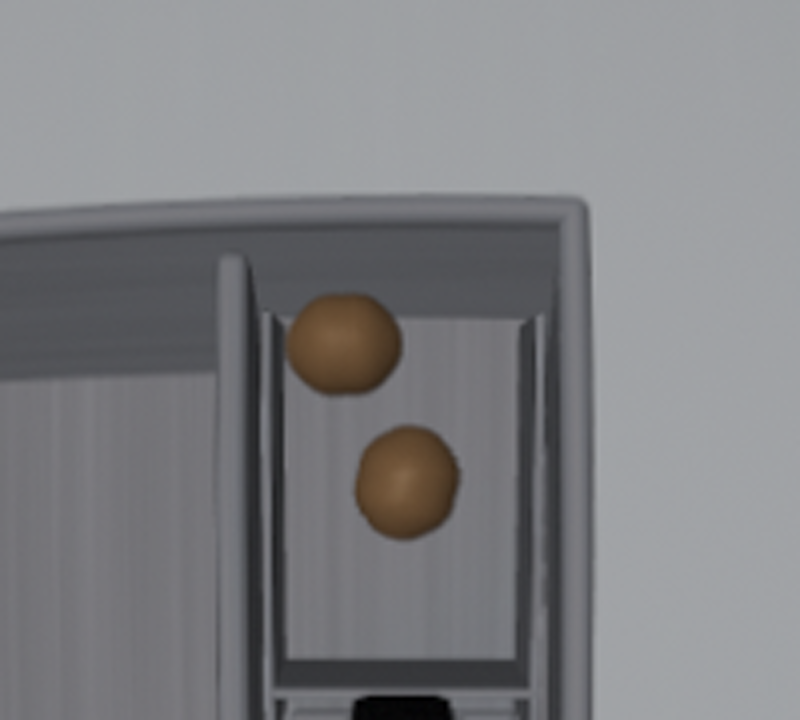

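>>> {"fn": "jog_arm", "kwargs": {
  "moves": [
    [3,0,0,0,-0.3,0,-1],
    [6,0,0,0,-0.6,-0.1,-1],
    [8,0,0,0,-0.9,-0.2,-1],
    [8,0,0,0,-1.7,0,-1],
    [8,0,0,0,-2.7,0.2,-1]
  ]
}}

```text
t: 32.9
tool_pos: [0.5482, 0.0064, 0.1033]
orientation: [[0.027, -0.382, -0.924], [1.0, 0.01, 0.025], [0.0, -0.924, 0.382]]
contact_force: [-0.2, 0.8, -2.1]
gripper_width: 0.0133
```

```bash
python3 -c "
from h import *
st()
p=bot.get_image('wrist'); crop(p,'w33',180,380,40,220,4)"
```

```text
32.9 P [0.5482 0.0064 0.1033] F [-0.2  0.8 -2.1] w 0.0133 j [ -1.  36.  90.   0.  76. -89.]
psi 88.44 tilt 22.45 xz 0.0001
```

View pics/w33.png

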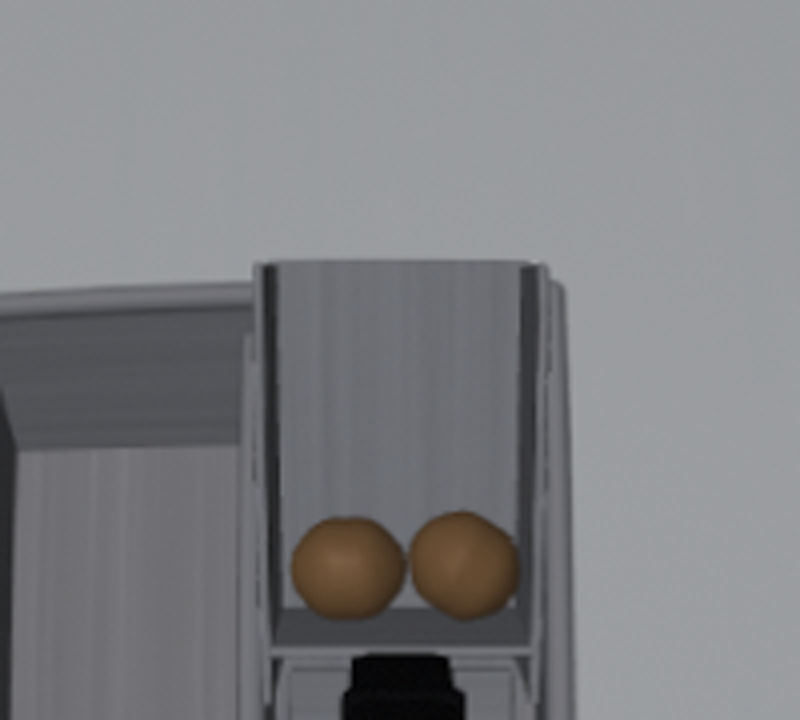

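Both chestnuts aboard. Lift and carry as before.

>>> {"fn": "jog_arm", "kwargs": {
  "moves": [
    [0,0,0,0,-1.5,0.6,-1],
    [0,0,0,0,-3.5,1.3,-1],
    [0,0,0,0,-6,2.3,-1],
    [0,0,0,0,-8.5,3.3,-1],
    [0,0,0,0,-10.5,4,-1]
  ]
}}

```text
t: 33.37
tool_pos: [0.5523, 0.0063, 0.2194]
orientation: [[0.027, -0.376, -0.926], [1.0, 0.01, 0.025], [0.0, -0.926, 0.376]]
contact_force: [-0.5, -0.5, -1.7]
gripper_width: 0.0126
```

>>> {"fn": "jog_arm", "kwargs": {
  "moves": [
    [0,5,-2,0.5,0,0,-1],
    [0,11,-4.4,1,-0.1,-0.2,-1],
    [0,17,-6.8,1.6,-0.2,-0.3,-1],
    [0,23.5,-9.4,2.3,-0.2,-0.3,-1],
    [0,30,-12,3,-0.2,-0.3,-1]
  ]
}}

```text
t: 33.78
tool_pos: [0.5567, 0.0364, 0.2181]
orientation: [[0.563, -0.313, -0.765], [0.827, 0.209, 0.522], [-0.004, -0.926, 0.376]]
contact_force: [-0.3, -0.3, -2.0]
gripper_width: 0.0128
```

```bash
python3 -c "
from tgt import *
st(); rows([.55,.08,.22],26,22)
for c in ('top','scene'):
    q=bot.get_image(c); print(c,[(np.round(d['at'],4).tolist(),round(d['confidence'],2)) for d in bot.place_of(q,'can_center')[:2]])"
```

```text
33.78 P [0.5567 0.0364 0.2181] F [-0.3 -0.3 -2. ] w 0.0128 j [ -4.  28.  88.  11.  84. -63.]
psi 55.77 tilt 22.11 xz -0.0036
from [0.5567 0.0364 0.2181] 55.8 22.1
[-0.0, 5.4, -2.4, 0.6, 0.2, 0.6, -1]
[-0.0, 11.0, -4.7, 1.3, 0.4, 1.1, -1]
[-0.0, 16.5, -6.9, 1.9, 0.6, 1.7, -1]
[-0.0, 22.0, -9.1, 2.6, 0.8, 2.3, -1]
[-0.1, 27.5, -11.4, 3.2, 0.9, 2.9, -1]
top [([0.6512, 0.2783, 0.0584], 0.87)]
scene [([0.645, 0.2769, 0.053], 0.69)]
```

>>> {"fn": "jog_arm", "kwargs": {
  "moves": [
    [0,6,-2.5,0.6,0.2,0.6,-1],
    [0,12,-5,1.3,0.4,1.1,-1],
    [0,18,-7.4,1.9,0.6,1.7,-1],
    [0,24.5,-10,2.6,0.8,2.3,-1],
    [0,31,-12.5,3.2,0.9,2.9,-1]
  ]
}}

```text
t: 34.4
tool_pos: [0.5499, 0.0798, 0.22]
orientation: [[0.923, -0.148, -0.354], [0.384, 0.344, 0.857], [-0.005, -0.927, 0.374]]
contact_force: [-0.5, 0.0, -2.2]
gripper_width: 0.0127
```

```bash
python3 -c "
from tgt import *
st(); rows([.545,.13,.22],-10,22)"
```

```text
34.4 P [0.5499 0.0798 0.22  ] F [-0.5  0.  -2.2] w 0.0127 j [ -5.  22.  96.  20.  73. -35.]
psi 22.58 tilt 21.97 xz -0.0048
from [0.5499 0.0798 0.22  ] 22.6 22.0
[0.0, 5.9, -2.7, 0.3, 0.4, 0.9, -1]
[0.0, 12.0, -5.1, 0.6, 0.7, 1.8, -1]
[0.1, 18.0, -7.6, 0.9, 1.1, 2.7, -1]
[0.1, 24.1, -10.0, 1.2, 1.4, 3.6, -1]
[0.1, 30.1, -12.4, 1.5, 1.8, 4.5, -1]
```

>>> {"fn": "jog_arm", "kwargs": {
  "moves": [
    [0,6,-2.6,0.3,0.4,0.9,-1],
    [0,12,-5.1,0.6,0.7,1.8,-1],
    [0,18,-7.6,0.9,1.1,2.7,-1],
    [0,24.5,-10,1.2,1.4,3.6,-1],
    [0,31,-12.5,1.5,1.8,4.5,-1]
  ]
}}

```text
t: 34.82
tool_pos: [0.545, 0.1303, 0.2203]
orientation: [[0.982, 0.067, 0.176], [-0.188, 0.365, 0.912], [-0.003, -0.929, 0.371]]
contact_force: [-0.1, 0.6, -2.0]
gripper_width: 0.0129
```

```bash
python3 -c "
from tgt import *
st(); rows([.54,.185,.22],-42,22)"
```

```text
34.82 P [0.545  0.1303 0.2203] F [-0.1  0.6 -2. ] w 0.0129 j [ -1.  15. 106.  26.  57.  -4.]
psi -10.85 tilt 21.8 xz -0.0035
from [0.545  0.1303 0.2203] -10.8 21.8
[0.1, 5.7, -2.5, -0.3, 0.4, 1.0, -1]
[0.1, 11.5, -4.8, -0.6, 0.8, 2.0, -1]
[0.2, 17.3, -7.1, -0.9, 1.2, 2.9, -1]
[0.2, 23.1, -9.5, -1.2, 1.6, 3.9, -1]
[0.3, 28.8, -11.8, -1.5, 2.0, 4.9, -1]
```

>>> {"fn": "jog_arm", "kwargs": {
  "moves": [
    [0,6,-2.5,-0.3,0.4,1,-1],
    [0,12,-5,-0.6,0.8,2,-1],
    [0,18,-7.3,-0.9,1.2,2.9,-1],
    [0.1,24.5,-10,-1.2,1.6,3.9,-1],
    [0.2,30.5,-12.5,-1.5,2,4.9,-1]
  ]
}}

```text
t: 35.23
tool_pos: [0.5396, 0.1852, 0.22]
orientation: [[0.722, 0.259, 0.642], [-0.692, 0.269, 0.67], [0.001, -0.928, 0.374]]
contact_force: [-0.6, -0.9, -2.8]
gripper_width: 0.0127
```

```bash
python3 -c "
from tgt import *
st(); rows([.536,.224,.205],-67,22)"
```

```text
35.23 P [0.5396 0.1852 0.22  ] F [-0.6 -0.9 -2.8] w 0.0127 j [ 10.  10. 113.  20.  40.  41.]
psi -43.8 tilt 21.95 xz 0.0006
from [0.5396 0.1852 0.22  ] -43.8 21.9
[0.0, 4.3, -1.7, -0.6, 0.5, 0.4, -1]
[0.0, 8.6, -3.4, -1.2, 0.9, 0.7, -1]
[0.0, 12.9, -5.2, -1.8, 1.4, 1.1, -1]
[0.0, 17.2, -6.9, -2.4, 1.9, 1.4, -1]
[0.0, 21.5, -8.7, -2.9, 2.3, 1.8, -1]
```

>>> {"fn": "jog_arm", "kwargs": {
  "moves": [
    [0,4.3,-1.7,-0.6,0.4,0.4,-1],
    [0,8.6,-3.4,-1.2,0.8,0.7,-1],
    [0,13,-5.2,-1.8,1.1,1.1,-1],
    [0,17.2,-6.9,-2.4,1.5,1.4,-1],
    [0,21.5,-8.7,-2.9,1.8,1.8,-1]
  ]
}}

```text
t: 35.65
tool_pos: [0.5346, 0.2221, 0.2097]
orientation: [[0.393, 0.343, 0.853], [-0.92, 0.145, 0.365], [0.002, -0.928, 0.373]]
contact_force: [-0.7, -1.1, -1.7]
gripper_width: 0.0127
```

```bash
python3 canw.py w34; python3 -c "
from tgt import *
lrows([.6347,.2727,.130],-67,4)"
```

```text
35.7 P [0.5345 0.2233 0.2096] F [ 0.1  1.2 -3. ] w 0.013 j [ 21.  10. 115.   1.  33.  88.]
psi -67.37 tilt 21.9 xz -0.0005
lip now [0.6268 0.2629 0.1756]
wrist net []
top [([0.6496, 0.2791, 0.056], 0.68)]
scene [([0.6454, 0.2789, 0.0542], 0.82), ([0.5865, 0.2489, 0.1553], 0.31)]
495
rim fit [0.64570504 0.27691308] r 0.034409931967761036 ((647.6370849609375, 277.88580322265625), 35.52882766723633)
lip [0.6275 0.2621 0.1761] psi -66.7 tilt 21.9
[-3.6, 0.1, 0.0, -0.1, 0.4, 0.3, -1]
[-7.2, 0.1, 0.0, -0.3, 0.9, 0.6, -1]
[-10.8, 0.2, 0.0, -0.4, 1.4, 1.0, -1]
[-14.4, 0.3, -0.0, -0.6, 2.0, 1.4, -1]
[-17.9, 0.3, -0.0, -0.7, 2.5, 1.8, -1]
```

View pics/w34.png

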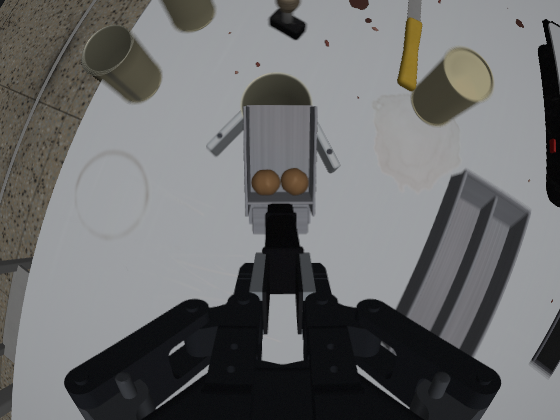

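>>> {"fn": "jog_arm", "kwargs": {
  "moves": [
    [-3.6,0,0,-0.1,0.4,0.3,-1],
    [-7,0.1,0,-0.3,0.9,0.6,-1],
    [-10.7,0.2,0,-0.5,1.4,1,-1],
    [-14.3,0.3,0,-0.7,2,1.4,-1],
    [-17,0.3,0,-0.8,2.5,1.7,-1]
  ]
}}

```text
t: 36.37
tool_pos: [0.5571, 0.2388, 0.1936]
orientation: [[0.389, 0.078, 0.918], [-0.921, 0.035, 0.388], [-0.002, -0.996, 0.085]]
contact_force: [0.4, -0.3, -1.5]
gripper_width: 0.0127
```

```bash
python3 -c "
from tgt import *
lrows([.6347,.2727,.119],-67,-30)"
```

```text
lip [0.6359 0.2734 0.1318] psi -67.1 tilt 4.9
[-7.0, -0.0, -0.1, -0.0, -0.7, 0.8, -1]
[-14.0, -0.0, -0.1, -0.0, -1.2, 1.8, -1]
[-20.9, -0.0, -0.1, 0.0, -1.7, 2.8, -1]
[-27.9, -0.0, -0.1, 0.0, -2.0, 4.0, -1]
[-34.9, -0.1, -0.1, 0.0, -2.1, 5.1, -1]
```

>>> {"fn": "jog_arm", "kwargs": {
  "moves": [
    [-6,0,0,0,-0.7,0.7,-1],
    [-13,0,0,0,-1.2,1.6,-1],
    [-20,0,0,0,-1.7,2.7,-1],
    [-27,0,0,0,-2,3.8,-1],
    [-34,0,0,0,-2.2,4.9,-1]
  ]
}}

```text
t: 36.78
tool_pos: [0.6008, 0.257, 0.2213]
orientation: [[0.389, -0.45, 0.804], [-0.921, -0.186, 0.342], [-0.004, -0.874, -0.487]]
contact_force: [0.7, 0.2, -1.8]
gripper_width: 0.0129
```

>>> {"fn": "jog_arm", "kwargs": {
  "moves": [
    [-6,0,0,0,-1,0.7,-1],
    [-12,0,0,0,-1.8,1.5,-1],
    [-18,0,0,0,-2.5,2.4,-1],
    [-24,0,0,0,-3.1,3.2,-1],
    [-30,0,0,0,-3.5,4.2,-1]
  ]
}}

```text
t: 37.2
tool_pos: [0.6499, 0.2774, 0.2305]
orientation: [[0.388, -0.792, 0.471], [-0.922, -0.33, 0.204], [-0.006, -0.514, -0.858]]
contact_force: [1.5, -0.2, -2.6]
gripper_width: 0.0128
```

```bash
python3 -c "
from tgt import *
st()
p=bot.get_image('wrist');save(p,'w35')
p=bot.get_image('top');crop(p,'t35',90,290,130,300,4)
lrows([.620,.2660,.160],-67,-24)"
```

```text
37.2 P [0.6499 0.2774 0.2305] F [ 1.5 -0.2 -2.6] w 0.0128 j [ 22.  68.  28.  -1. 144.  89.]
psi -67.17 tilt -59.1 xz -0.0056
lip [0.6296 0.2706 0.1105] psi -67.2 tilt -60.1
[7.2, 0.2, -0.2, -0.1, 0.8, -1.8, -1]
[14.4, 0.2, -0.2, -0.0, 1.6, -3.4, -1]
[21.6, 0.2, -0.3, -0.0, 2.5, -4.9, -1]
[28.9, 0.1, -0.3, -0.0, 3.5, -6.2, -1]
[36.1, 0.1, -0.4, -0.0, 4.5, -7.3, -1]
```

View pics/w35.png

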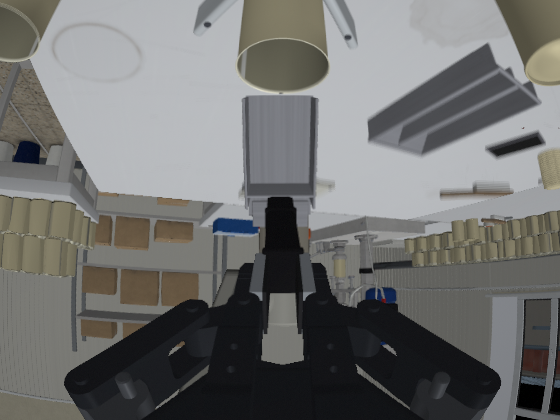

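View pics/t35.png

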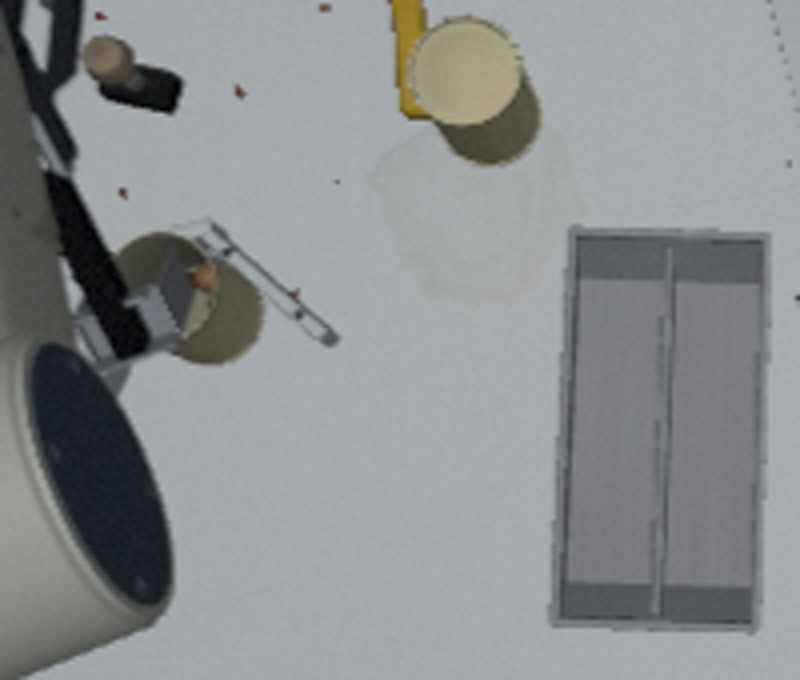

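Scoop and pan empty, chestnut seen in the can. Retreat upward as before.

>>> {"fn": "jog_arm", "kwargs": {
  "moves": [
    [6,0,0,0,0.5,-1.8,-1],
    [13,0,0,0,1.4,-3.5,-1],
    [20,0,0,0,2.4,-5,-1],
    [27.5,0,0,0,3.4,-6.2,-1],
    [34.5,0,0,0,4.4,-7.3,-1]
  ]
}}

```text
t: 37.72
tool_pos: [0.5793, 0.2482, 0.2725]
orientation: [[0.389, -0.375, 0.842], [-0.921, -0.155, 0.357], [-0.003, -0.914, -0.406]]
contact_force: [1.2, 0.2, -1.8]
gripper_width: 0.0128
```

>>> {"fn": "jog_arm", "kwargs": {
  "moves": [
    [4.8,-5,-2.2,0.8,0.8,-0.9,-1],
    [9.5,-10.2,-3.8,1.8,1.9,-1.7,-1],
    [14.2,-15.6,-4.9,2.9,3,-2.4,-1],
    [18.8,-21,-5.6,4.1,4,-2.9,-1],
    [23.3,-26.7,-5.9,5.3,5.2,-3.3,-1]
  ]
}}

```text
t: 38.13
tool_pos: [0.5513, 0.1794, 0.2391]
orientation: [[0.768, -0.005, 0.64], [-0.64, -0.007, 0.768], [0.001, -1.0, -0.009]]
contact_force: [-0.1, 0.0, -0.5]
gripper_width: 0.0127
```

```bash
python3 -c "
from tgt import *
st(); rows([.55,.11,.21],-5,0)
p=bot.get_image('top'); crop(p,'t36',90,190,160,260,7)
print([(np.round(d['at'],4).tolist(),round(d['confidence'],2)) for d in bot.place_of(p,'can_center')[:2]])"
```

```text
38.13 P [0.5513 0.1794 0.2391] F [-0.1  0.  -0.5] w 0.0127 j [17. 18. 97. -0. 66. 57.]
psi -39.81 tilt -0.5 xz 0.0009
from [0.5513 0.1794 0.2391] -39.8 -0.5
[0.1, -7.0, -0.0, 0.9, 0.6, -1.1, -1]
[0.2, -13.9, -0.0, 1.7, 1.2, -2.2, -1]
[0.3, -20.9, -0.1, 2.6, 1.8, -3.2, -1]
[0.4, -27.9, -0.1, 3.5, 2.4, -4.3, -1]
[0.5, -34.8, -0.1, 4.3, 3.0, -5.4, -1]
[([0.6489, 0.2764, 0.0561], 0.63)]
```

View pics/t36.png

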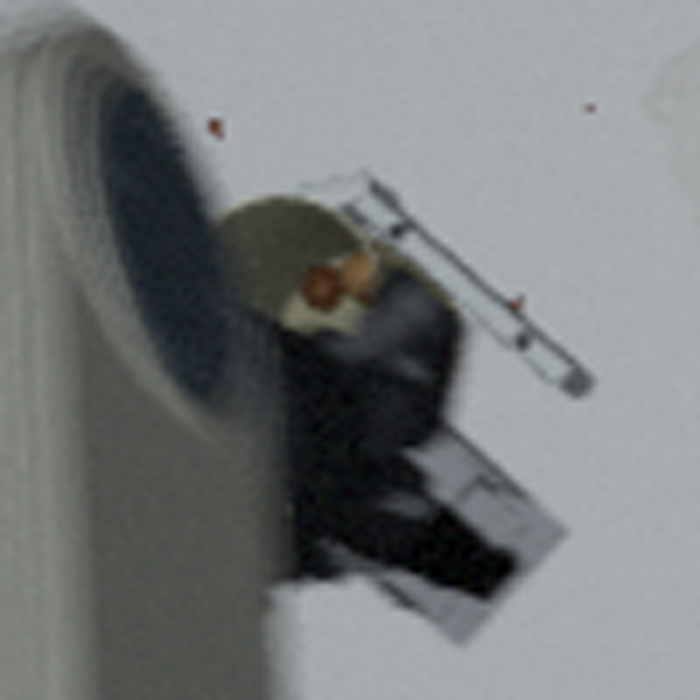

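>>> {"fn": "jog_arm", "kwargs": {
  "moves": [
    [0,-7,0,1.2,0.5,-1.5,-1],
    [0,-14,0,2.4,1,-3,-1],
    [0,-21,0,3.6,1.5,-4.5,-1],
    [0.4,-28,0,4.8,2,-6,-1],
    [0.5,-35,0,6,2.4,-7.4,-1]
  ]
}}

```text
t: 38.65
tool_pos: [0.5496, 0.0832, 0.2148]
orientation: [[0.996, -0.008, 0.085], [-0.085, -0.003, 0.996], [-0.008, -1.0, -0.003]]
contact_force: [-0.1, 0.4, -1.4]
gripper_width: 0.0127
```

```bash
python3 -c "
from tgt import *
st(); rows([.555,-.05,.21],30,0)"
```

```text
38.65 P [0.5496 0.0832 0.2148] F [-0.1  0.4 -1.4] w 0.0127 j [  7.  17. 101.  -0.  62.  12.]
psi -4.88 tilt -0.19 xz -0.008
from [0.5496 0.0832 0.2148] -4.9 -0.2
[0.0, -7.0, -0.5, 0.3, 0.1, -2.6, -1]
[0.0, -14.0, -0.5, 0.7, 0.2, -5.3, -1]
[0.0, -20.9, -0.5, 1.0, 0.3, -7.9, -1]
[0.0, -27.9, -0.5, 1.3, 0.4, -10.6, -1]
[0.0, -34.9, -0.5, 1.7, 0.5, -13.2, -1]
```

>>> {"fn": "jog_arm", "kwargs": {
  "moves": [
    [0,-7,-0.2,0.3,0,-2.6,-1],
    [0,-14,-0.5,0.7,0,-5.3,-1],
    [0,-21,-0.5,1,0,-8,-1],
    [0,-28,-0.5,1.3,0,-10.6,-1],
    [0,-35,-0.5,1.7,0,-13.2,-1]
  ]
}}

```text
t: 39.07
tool_pos: [0.5545, -0.0502, 0.2156]
orientation: [[0.865, 0.001, -0.502], [0.502, -0.002, 0.865], [-0.001, -1.0, -0.002]]
contact_force: [-0.4, 0.1, -1.8]
gripper_width: 0.013
```

```bash
python3 -c "
from tgt import *
st(); rows([.565,-.19,.20],62,0)"
```

```text
39.07 P [ 0.5545 -0.0502  0.2156] F [-0.4  0.1 -1.8] w 0.013 j [ -6.  17. 101.  -0.  62. -36.]
psi 30.12 tilt -0.11 xz -0.0005
from [ 0.5545 -0.0502  0.2156] 30.1 -0.1
[0.0, -6.4, -0.0, -1.2, 0.3, -2.5, -1]
[0.0, -12.8, -0.0, -2.4, 0.6, -5.0, -1]
[0.1, -19.1, -0.1, -3.7, 1.0, -7.6, -1]
[0.1, -25.5, -0.1, -4.9, 1.3, -10.1, -1]
[0.1, -31.9, -0.1, -6.1, 1.6, -12.6, -1]
```

>>> {"fn": "jog_arm", "kwargs": {
  "moves": [
    [0,-6.4,0,-1.2,0.3,-2.5,-1],
    [0,-12.8,0,-2.4,0.6,-5,-1],
    [0,-19,0,-3.7,1,-7.6,-1],
    [0,-25.5,0,-4.9,1.3,-10,-1],
    [0,-32,0,-6,1.6,-12.6,-1]
  ]
}}

```text
t: 39.48
tool_pos: [0.5648, -0.1895, 0.1997]
orientation: [[0.468, 0.0, -0.884], [0.884, -0.003, 0.468], [-0.002, -1.0, -0.001]]
contact_force: [-0.0, 1.0, -2.0]
gripper_width: 0.0128
```

```bash
python3 -c "
from tgt import *
st(); rows([.577,-.3147,.16],78,0)"
```

```text
39.48 P [ 0.5648 -0.1895  0.1997] F [-0.  1. -2.] w 0.0128 j [-20.  21.  97.  -0.  62. -82.]
psi 62.08 tilt -0.08 xz -0.0022
from [ 0.5648 -0.1895  0.1997] 62.1 -0.1
[0.0, -3.2, -0.1, -2.1, 0.8, -1.4, -1]
[0.0, -6.4, -0.1, -4.2, 1.6, -2.8, -1]
[0.0, -9.6, -0.1, -6.3, 2.4, -4.2, -1]
[0.0, -12.7, -0.1, -8.4, 3.2, -5.5, -1]
[0.1, -15.9, -0.1, -10.5, 4.0, -6.9, -1]
```

>>> {"fn": "jog_arm", "kwargs": {
  "moves": [
    [0,-3.2,0,-2.1,0.8,-1.4,-1],
    [0,-6.4,0,-4.4,1.6,-2.9,-1],
    [0,-9.6,0,-6.8,2.4,-4.4,-1],
    [0,-13,0,-9,3.2,-5.8,-1],
    [0,-16,0,-10.5,4,-6.9,-1]
  ]
}}

```text
t: 39.9
tool_pos: [0.5761, -0.316, 0.1599]
orientation: [[0.21, 0.0, -0.978], [0.978, -0.004, 0.21], [-0.004, -1.0, -0.001]]
contact_force: [0.1, 1.0, -1.5]
gripper_width: 0.013
```

>>> {"fn": "jog_arm", "kwargs": {
  "moves": [
    [0,0,0,0,0.5,0,-1],
    [0,0,0,0,1.5,0,-1],
    [0,0,0,0,2.5,0,-1],
    [0,0,0,0,3,0,-1],
    [0,0,0,0,3,0,-1]
  ]
}}

```text
t: 40.32
tool_pos: [0.5748, -0.3116, 0.1268]
orientation: [[0.211, -0.005, -0.977], [0.977, -0.001, 0.211], [-0.002, -1.0, 0.005]]
contact_force: [-1.1, 0.7, -2.0]
gripper_width: 0.0127
```

```bash
python3 -c "
from tgt import *
st()
p=bot.get_image('wrist');save(p,'w40'); C=wcloud(p);S=bot.state();T=((C-S['tool_pos'])@S['orientation'])*1000
np.savez('w40.npz',T=T,C=C,color=p['color'])
rel([.577,-.3147,.11],78,0)"
```

```text
40.32 P [ 0.5748 -0.3116  0.1268] F [-1.1  0.7 -2. ] w 0.0127 j [ -29.   31.   92.   -0.   57. -107.]
psi 77.8 tilt 0.3 xz -0.0017
row [np.float64(-0.2), np.float64(-0.2), np.float64(-0.1), np.float64(-0.23), np.float64(1.75), np.float64(-0.23)]
```

View pics/w40.png

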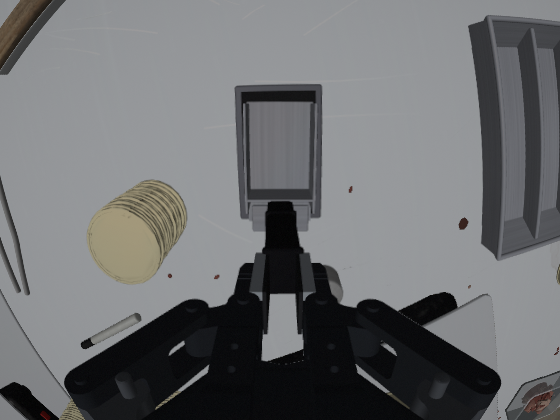

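```bash
python3 -c "
from tgt import *
p=bot.get_image('wrist');S=bot.state();K=np.array(p['camera_matrix']);R=np.array(p['rotation']);e=np.array(p['eye'])
def ray(u,v,z):
    a=(u-K[0,2])/K[0,0]; b=(v-K[1,2])/K[1,1]; th=np.hypot(a,b); k=np.tan(th)/th
    d=R@np.array([a*k,-b*k,-1.]); P=e+d*(z-e[2])/d[2]; return P
st()
for u,v in ((236,86),(322,86),(279,86),(236,150),(322,150),(239,217),(320,217)):
    P=ray(u,v,.006); print(u,v,P.round(4),((P-S['tool_pos'])@S['orientation']*1000).round(1))
crop(p,'w41',220,340,75,225,5)
"
```

```text
40.42 P [ 0.5758 -0.3123  0.1281] F [ 0.5 -0.1 -1.6] w 0.0128 j [ -29.   31.   92.   -0.   57. -107.]
psi 77.81 tilt 0.18 xz -0.0025
236 86 [ 0.4735 -0.3331  0.006 ] [-41.6 122.5  95.2]
322 86 [ 0.4902 -0.2566  0.006 ] [ 36.7 122.3  95.1]
279 86 [ 0.4825 -0.2949  0.006 ] [ -2.4 122.4  94.5]
236 150 [ 0.5319 -0.3469  0.006 ] [-42.8 122.3  35.2]
322 150 [ 0.5489 -0.2681  0.006 ] [ 37.8 122.1  35.2]
239 217 [ 0.5975 -0.3607  0.006 ] [-42.4 122.1 -31.8]
320 217 [ 0.6143 -0.282   0.006 ] [ 38.1 121.9 -31.6]
```

View pics/w41.png

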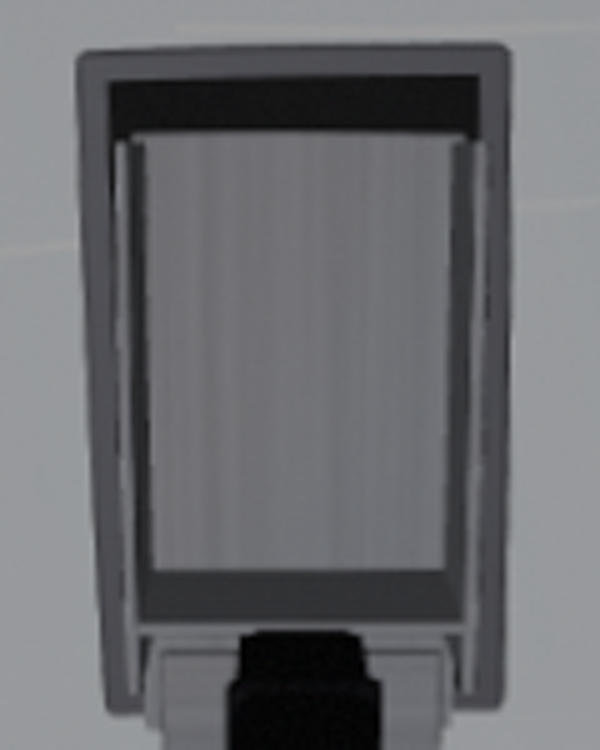

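>>> {"fn": "jog_arm", "kwargs": {
  "moves": [
    [0,0,0,-0.1,1.2,-0.1,-1],
    [0,0,0,-0.1,2.6,-0.1,-1],
    [0,0,0,-0.1,4,-0.1,-1],
    [0,0,0,-0.1,4.8,-0.1,-1],
    [0,0,0,-0.1,4.8,-0.1,-1]
  ]
}}

```text
t: 40.83
tool_pos: [0.5745, -0.3133, 0.0768]
orientation: [[0.212, -0.008, -0.977], [0.977, 0.0, 0.212], [-0.001, -1.0, 0.008]]
contact_force: [-0.2, 1.2, -1.3]
gripper_width: 0.0126
```

>>> {"fn": "jog_arm", "kwargs": {
  "moves": [
    [0,0,0,0,0,0,-1],
    [0,0,0,0,0.1,0,-1],
    [0,0,0,0,0.2,0,-1],
    [0,0,0,0,0.3,0,-1],
    [0,0,0,0,0.3,0,-1]
  ]
}}

```text
t: 41.25
tool_pos: [0.5765, -0.3145, 0.0774]
orientation: [[0.212, -0.003, -0.977], [0.977, -0.002, 0.212], [-0.003, -1.0, 0.002]]
contact_force: [-0.1, 0.7, -2.2]
gripper_width: 0.0125
```

```bash
python3 -c "
from tgt import *
st()
p=bot.get_image('wrist');crop(p,'w42',210,350,55,235,4)
"
```

```text
41.25 P [ 0.5765 -0.3145  0.0774] F [-0.1  0.7 -2.2] w 0.0125 j [ -30.   35.   93.   -0.   52. -107.]
psi 77.76 tilt 0.14 xz -0.0028
```

View pics/w42.png

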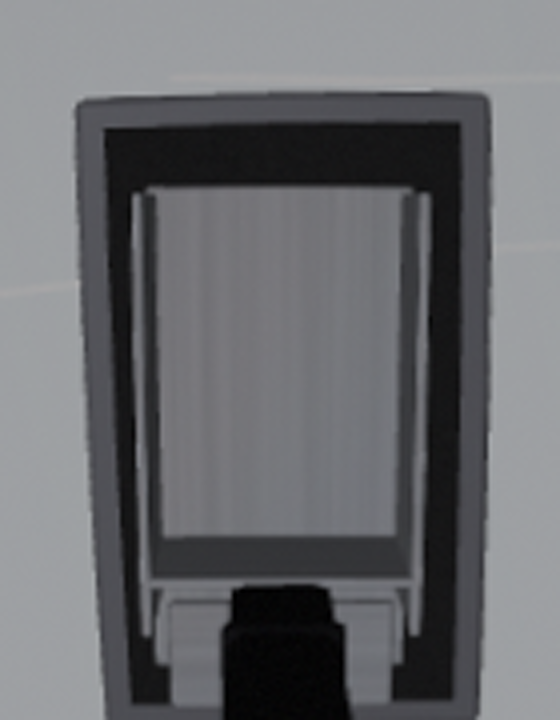

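>>> {"fn": "jog_arm", "kwargs": {
  "moves": [
    [0,0,0,0,0.05,0,-1],
    [0,0,0,0,0.1,0,-1],
    [0,0,0,0,0.2,0,-1],
    [0,0,0,0,0.25,0,-1],
    [0,0,0,0,0.25,0,-1]
  ]
}}

```text
t: 41.72
tool_pos: [0.5773, -0.315, 0.0753]
orientation: [[0.212, -0.002, -0.977], [0.977, -0.003, 0.212], [-0.003, -1.0, 0.001]]
contact_force: [1.6, -0.2, 1.9]
gripper_width: 0.0128
```

```bash
cat > plate.py <<'E'
from tgt import *
p=bot.get_image('wrist');S=bot.state();C=wcloud(p);T=((C-S['tool_pos'])@S['orientation'])*1000
st(); z=C[...,2]
# plate edge transitions by color: table bright vs plate dark
g=p['color'].astype(int).mean(-1)
for v in (90,100,110,130,150):
    r=g[v]; l=[u for u in range(215,255) if r[u]-r[u+2]>20][:1]; q=[u for u in range(345,300,-1) if r[u]-r[u-2]>20][:1]
    print(v,l,q,[T[v,u+2].round(1).tolist() for u in l],[T[v,u-2].round(1).tolist() for u in q])
for u in (260,282,305):
    c=g[:,u]; l=[v for v in range(60,110) if c[v]-c[v+2]>20][:1]; print(u,l,[T[v+2,u].round(1).tolist() for v in l])
crop(p,'w43',210,350,55,235,4)
E
python3 plate.py
```

```text
41.77 P [ 0.5773 -0.3149  0.0753] F [ 1.1 -1.7  2.7] w 0.0127 j [ -30.   35.   93.   -0.   52. -107.]
psi 77.76 tilt 0.05 xz -0.0033
90 [226] [335] [[-41.7, 75.8, 89.7]] [[38.8, 71.3, 89.6]]
100 [227] [335] [[-40.4, 71.5, 81.8]] [[39.9, 77.7, 81.8]]
110 [227] [335] [[-41.4, 76.9, 73.9]] [[39.2, 72.3, 74.0]]
130 [228] [335] [[-40.0, 70.8, 58.5]] [[40.5, 77.7, 57.9]]
150 [229] [335] [[-40.3, 74.8, 42.1]] [[40.8, 76.8, 41.9]]
260 [75] [[-16.6, 73.6, 99.1]]
282 [74] [[0.1, 75.9, 99.9]]
305 [74] [[17.5, 72.6, 99.9]]
```

>>> {"fn": "jog_arm", "kwargs": {
  "moves": [
    [0,0,0,0,-0.1,0,-0.4],
    [0,0,0,0,-0.1,0,-0.3],
    [0,0,0,0,-0.1,0,-0.1],
    [0,0,0,0,-0.1,0,0.2],
    [0,0,0,0,-0.1,0,0.4]
  ]
}}

```text
t: 42.18
tool_pos: [0.5761, -0.3142, 0.0754]
orientation: [[0.212, -0.004, -0.977], [0.977, -0.002, 0.212], [-0.002, -1.0, 0.004]]
contact_force: [-0.2, -0.1, 0.3]
gripper_width: 0.0594
```

>>> {"fn": "jog_arm", "kwargs": {
  "moves": [
    [0,0,0,0,-0.3,0,0.4],
    [0,0,0,0,-1.5,0,0.4],
    [0,0,0,0,-3.5,0,0.4],
    [0,0,0,0,-6,0,0.4],
    [0,0,0,0,-9,0,0.4]
  ]
}}

```text
t: 42.6
tool_pos: [0.5758, -0.3138, 0.1662]
orientation: [[0.212, -0.005, -0.977], [0.977, -0.001, 0.212], [-0.002, -1.0, 0.005]]
contact_force: [0.7, -0.1, 0.5]
gripper_width: 0.06
```

```bash
python3 -c "
from tgt import *
st()
p=bot.get_image('wrist');save(p,'w44')
for c in ('top','scene'):
    p=bot.get_image(c)
    for q in ('can_center','nest_seat','scoop_foot','plate'): print(c,q,[(np.round(d['at'],4).tolist(),round(d['confidence'],2)) for d in bot.place_of(p,q)[:2]])
    crop(p,c+'44',100,400,120,300,2.6) if c=='scene' else crop(p,c+'44',90,290,130,300,4)
"
```

```text
42.6 P [ 0.5758 -0.3138  0.1662] F [ 0.7 -0.1  0.5] w 0.06 j [ -30.   29.   90.   -0.   61. -107.]
psi 77.76 tilt 0.29 xz -0.002
top can_center [([0.6439, 0.2748, 0.058], 0.94), ([0.7855, 0.0947, -0.0006], 0.73)]
top nest_seat [([0.6456, 0.2782, 0.0018], 0.59)]
top scoop_foot [([0.5449, -0.3073, 0.0038], 0.94), ([0.5779, -0.4534, 0.0011], 0.73)]
top plate [([0.5443, -0.3106, -0.0005], 0.88)]
scene can_center [([0.6464, 0.2769, 0.0546], 0.89), ([0.5734, -0.0261, -0.0067], 0.42)]
scene nest_seat [([0.6456, 0.2769, -0.0068], 0.46)]
scene scoop_foot [([0.5461, -0.3067, 0.0047], 0.77)]
scene plate [([0.5457, -0.3087, -0.001], 0.81)]
```

View pics/w44.png

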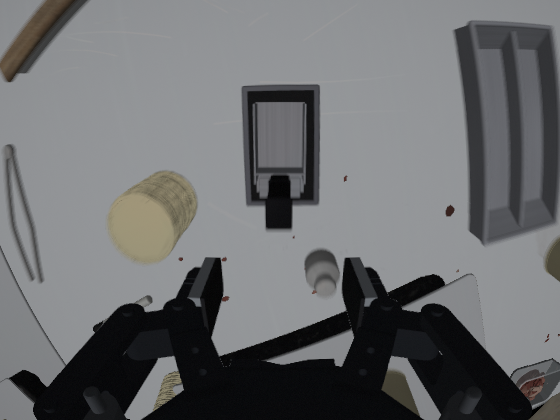

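View pics/top44.png

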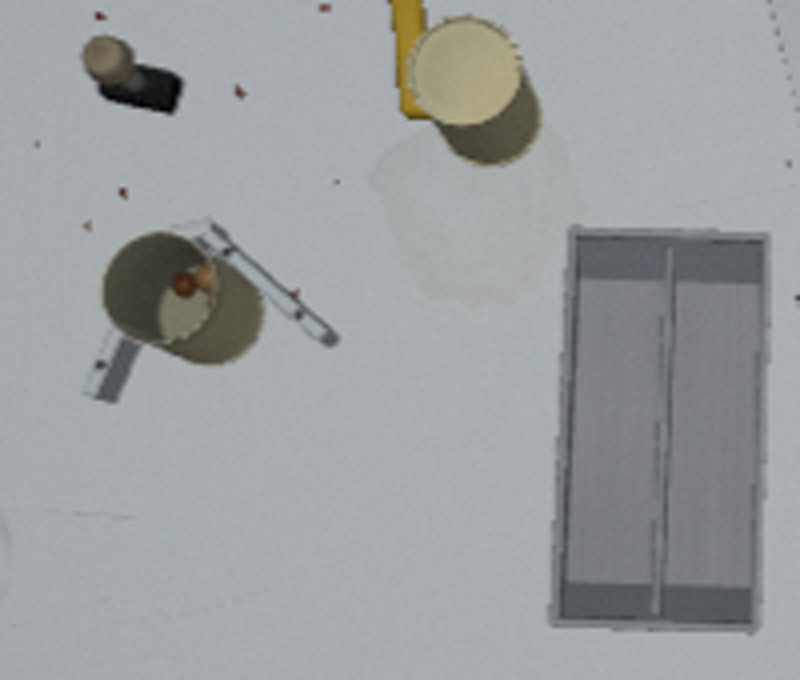

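View pics/scene44.png

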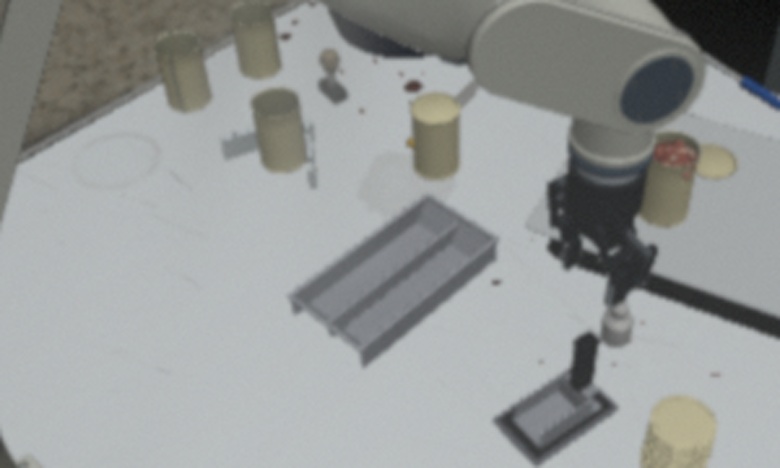

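```bash
python3 -c "
from tgt import *
rel([.60,-.20,.30],88,0);rel([.70,.277,.28],90,0)"
```

```text
row [np.float64(-0.3), np.float64(-10.2), np.float64(-0.1), np.float64(11.61), np.float64(-13.56), np.float64(0.15)]
row [np.float64(-0.3), np.float64(-12.2), np.float64(-0.1), np.float64(60.35), np.float64(-11.67), np.float64(0.48)]
```

>>> {"fn": "jog_arm", "kwargs": {
  "moves": [
    [0,0,0,0.5,-4,0,0.4],
    [0,-1,0,2,-8,0,0.4],
    [0,-3,0,5,-11,0,0.4],
    [0,-5,0,9,-12,0,0.4],
    [0,-7,0,13,-12,0,0.4]
  ]
}}

```text
t: 43.57
tool_pos: [0.6065, -0.1871, 0.2892]
orientation: [[0.092, 0.003, -0.996], [0.996, -0.004, 0.092], [-0.004, -1.0, -0.003]]
contact_force: [1.2, 1.0, -0.6]
gripper_width: 0.06
```

>>> {"fn": "jog_arm", "kwargs": {
  "moves": [
    [0,-1,0,4,0,0,0.4],
    [0,-2,0,8,0,0,0.4],
    [0,-3,0,12,0,0,0.4],
    [0,-4,0,16,0,0,0.4],
    [0,-5,0,20,0,0,0.4]
  ]
}}

```text
t: 43.98
tool_pos: [0.6226, 0.0142, 0.2844]
orientation: [[0.003, -0.004, -1.0], [1.0, -0.002, 0.003], [-0.002, -1.0, 0.004]]
contact_force: [0.5, 0.4, -0.9]
gripper_width: 0.0594
```

>>> {"fn": "jog_arm", "kwargs": {
  "moves": [
    [0,0,0,4,0,0,0.4],
    [0,0,0,8,0,0,0.4],
    [0,0,0,12,0,0,0.4],
    [0,0,0,16,0,0,0.4],
    [0,0,0,20,0,0,0.4]
  ]
}}

```text
t: 44.4
tool_pos: [0.6232, 0.2142, 0.2839]
orientation: [[0.004, -0.004, -1.0], [1.0, -0.002, 0.004], [-0.002, -1.0, 0.004]]
contact_force: [0.1, 0.2, 0.6]
gripper_width: 0.0601
```

```bash
python3 -c "
from tgt import *
st();rel([.72,.277,.28],90,0)"
```

```text
44.4 P [0.6232 0.2142 0.2839] F [0.1 0.2 0.6] w 0.0601 j [ 18.  23.  84.  -0.  74. -72.]
psi 89.76 tilt 0.24 xz -0.0023
row [np.float64(-0.2), np.float64(-0.2), np.float64(-0.1), np.float64(6.32), np.float64(0.33), np.float64(-9.65)]
```

>>> {"fn": "jog_arm", "kwargs": {
  "moves": [
    [0,0,0,1.5,0,-2.5,0.4],
    [0,0,0,3,0,-5,0.4],
    [0,0,0,4.5,0,-7.5,0.4],
    [0,0,0,6,0,-9.5,0.4],
    [0,0,0,6,0,-9.5,0.4]
  ]
}}

```text
t: 44.82
tool_pos: [0.7212, 0.2744, 0.2819]
orientation: [[0.003, -0.004, -1.0], [1.0, -0.002, 0.003], [-0.002, -1.0, 0.004]]
contact_force: [-0.4, 0.8, -0.4]
gripper_width: 0.0596
```

>>> {"fn": "jog_arm", "kwargs": {
  "moves": [
    [0,0,0,0,0,0,0.4],
    [0,0,0,0,0,0,0.4],
    [0,0,0,0,0,0,0.4],
    [0,0,0,0,0,0,0.4],
    [0,0,0,0,0,0,0.4]
  ]
}}

```text
t: 45.23
tool_pos: [0.7186, 0.2713, 0.2846]
orientation: [[0.005, -0.003, -1.0], [1.0, -0.002, 0.005], [-0.002, -1.0, 0.003]]
contact_force: [-0.9, 0.2, -0.4]
gripper_width: 0.06
```

```bash
python3 -c "
from tgt import *
st()
p=bot.get_image('wrist');save(p,'w45');crop(p,'w45c',180,380,60,240,4)
np.savez('w45.npz',**{k:p[k] for k in ['color','range_z','camera_matrix','eye','rotation']})"
```

```text
45.23 P [0.7186 0.2713 0.2846] F [-0.9  0.2 -0.4] w 0.06 j [ 20.  33.  67.  -0.  80. -70.]
psi 89.74 tilt 0.17 xz -0.0019
```

View pics/w45.png

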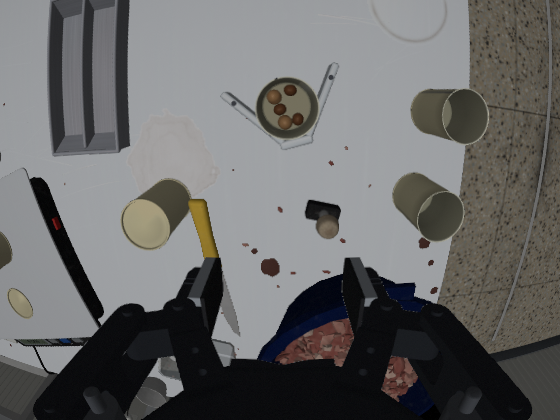

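View pics/w45c.png

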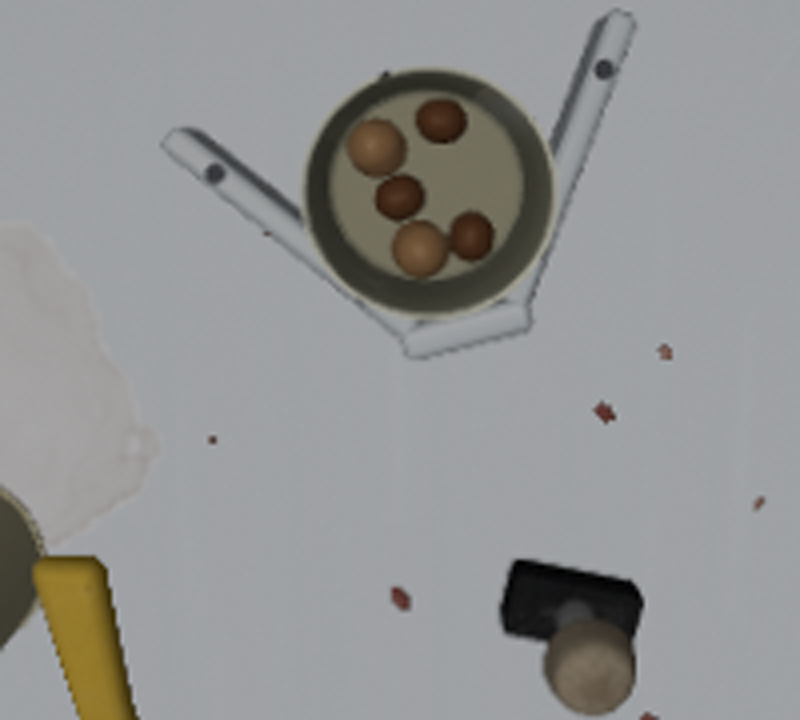

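```bash
cat > home.py <<'E'
from tgt import *
def analyze(p):
    C=wcloud(p); c0=np.array([.6457,.2772])
    d=np.hypot(C[...,0]-c0[0],C[...,1]-c0[1]); z=C[...,2]
    rim=(z>.099)&(z<.113)&(d<.05); P=C[rim][:,:2]
    (cx,cy),r=cv2.minEnclosingCircle((P*1000).astype(np.float32)); A=np.c_[2*P,np.ones(len(P))]; s=np.linalg.lstsq(A,(P**2).sum(1),rcond=None)[0]
    cen=s[:2]; print('rim',len(P),cen.round(4),'enc',cx,cy,r)
    rail=(z>.030)&(z<.05)&(d>.037)&(d<.11); Q=C[rim*0+rail>0][:,:2]
    psi=np.radians(14.5); ax=np.array([np.cos(psi),np.sin(psi)]); pe=np.array([-ax[1],ax[0]])
    q=Q-c0; a=q@ax; b=q@pe
    for nm,sg in (('left',1),('right',-1)):
        m=(sg*b>.02)&(a<.02)&(a>-.05); aa,bb=a[m],sg*b[m]
        # top strip centre line fit
        X=np.c_[aa,np.ones(len(aa))]; w=np.linalg.lstsq(X,bb,rcond=None)[0]
        res=(bb-X@w)*np.cos(np.arctan(w[0]))*1000
        print(nm,len(aa),'angle',np.degrees(np.arctan(w[0])).round(1),'spread',np.percentile(res,[2,50,98]).round(1))
        qc=(cen-c0); ac,bc=qc@ax,sg*(qc@pe)
        print('  dist can axis to strip centreline',((w[0]*ac+w[1]-bc)*np.cos(np.arctan(w[0]))*1000).round(2))
if __name__=='__main__':
    analyze(bot.get_image('wrist'))
    p=bot.get_image('wrist'); analyze(p)
E
python3 home.py
```

```text
rim 364 [0.6462 0.2766] enc 646.0577392578125 276.63116455078125 35.696529388427734
left 377 angle -32.2 spread [-5.1  0.   5.4]
  dist can axis to strip centreline 41.53
right 367 angle -33.0 spread [-5.2  0.1  5.3]
  dist can axis to strip centreline 41.05
rim 367 [0.6462 0.2765] enc 646.0567626953125 276.8030700683594 35.75273513793945
left 374 angle -32.1 spread [-5.1 -0.   5.3]
  dist can axis to strip centreline 41.61
right 370 angle -32.8 spread [-5.2  0.1  5.3]
  dist can axis to strip centreline 41.16
```

```bash
python3 -c "
from h import *
p=bot.get_image('top')
for q in ('can_center','scoop_foot','plate','sealed_can','check_weight','lids'): print(q,[(np.round(d['at'],4).tolist(),round(d['confidence'],2)) for d in bot.place_of(p,q)[:1]])
st(); print(bot.sign_off())"
```

```text
can_center [([0.6509, 0.2749, 0.0571], 0.9)]
scoop_foot [([0.5476, -0.3093, 0.0088], 0.97)]
plate [([0.5402, -0.3094, -0.0003], 0.6)]
sealed_can [([0.7838, 0.0951, 0.0009], 0.57)]
check_weight [([0.6859, -0.2922, 0.0025], 0.46)]
lids [([0.5768, -0.4515, -0.0012], 0.76)]
45.73 P [0.719  0.2718 0.284 ] F [-1.1 -1.4 -0.3] w 0.0598 j [ 20.  33.  67.  -0.  80. -70.]
psi 89.76 tilt 0.19 xz -0.002
the job is handed in; nothing more can be done
None
```

The job is done and handed in at about 46 s. I pushed the can home between the rails. I then scooped the 3 hazelnuts and the 2 chestnuts that were there into it, and stood the scoop on its drip plate.

**Can:** The first pushes touched only one rail at a time, one of them at about 41 N through the fingers, so I pushed again along the V. In the last wrist picture, the distances from the can's axis to the middles of the two rail tops agreed to within 0.5 mm. That puts the rail faces about 36 mm away, against a 35.5 mm can radius, so contact with both rails is within the measuring error rather than seen directly. The trained network's last reading from the top camera put the can about 5 mm further along x. I took that as its usual scatter.

**Nuts:** The wrist picture shows all five nuts in the upright can, and both pan channels are empty.

**Scoop:** It stands upright on the plate. Measured just before release, it was within about 2 mm of the plate's middle and about 2 degrees off in turn. The network's last readings showed up to 7 mm between scoop and plate along x, but its earlier ones agreed within 2 to 3 mm.

**Bystanders:** The closed can, check weight and lids read within a few millimetres of where they started. I saw no sign of the can being knocked.

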